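# Set up the lens cells for a record photograph

## Task

Get the bench ready for the record photograph of the lens cells: put every lens cell that is there into the pocket of its own colour, turned so that its flat matches the pocket's and it sits fully home; lay the straightedge on the bench flush along the holder's front edge, about midway along it; and centre the focus puck upright on the little round stand so that no edge hangs over. When all that is in place, and not before, flip the lamp switch fully on; leave the other things on the bench where they are.

Things in the scene. Friction and masses are not known exactly. Their poses are not given: they have to be found in the camera images.
- cell_red: red-rimmed lens cell (may be absent), 38 mm tall, 70 g, mostly in its foot: an upright round black barrel, 28 mm diameter, 27 mm tall, red rim and glass on top, a white dash on the rim at the flat's side; it stands on a D-shaped aluminium foot 11 mm thick (44 mm diameter, one flat 14 mm from the axis; underside bevelled 2 mm). Origin: on the axis, at the underside; z up; +x points squarely to the flat.
- pocket_red (a point): centre of the floor of the holder's pocket with a red floor: a D-shaped recess 10 mm deep, 1.6 mm larger all round than a cell's foot (radius 23.6 mm, flat 15.6 mm from the centre). +x points from the centre squarely to the pocket's flat, which a red dash on the holder's top also marks; a cell fits only with its +x along this +x. z up.
- cell_blue: blue-rimmed lens cell (may be absent), 38 mm tall, 70 g, mostly in its foot: an upright round black barrel, 28 mm diameter, 27 mm tall, blue rim and glass on top, a white dash on the rim at the flat's side; it stands on a D-shaped aluminium foot 11 mm thick (44 mm diameter, one flat 14 mm from the axis; underside bevelled 2 mm). Origin: on the axis, at the underside; z up; +x points squarely to the flat.
- pocket_blue (a point): centre of the floor of the holder's pocket with a blue floor: a D-shaped recess 10 mm deep, 1.6 mm larger all round than a cell's foot (radius 23.6 mm, flat 15.6 mm from the centre). +x points from the centre squarely to the pocket's flat, which a blue dash on the holder's top also marks; a cell fits only with its +x along this +x. z up.
- cell_yellow: yellow-rimmed lens cell (may be absent), 38 mm tall, 70 g, mostly in its foot: an upright round black barrel, 28 mm diameter, 27 mm tall, yellow rim and glass on top, a white dash on the rim at the flat's side; it stands on a D-shaped aluminium foot 11 mm thick (44 mm diameter, one flat 14 mm from the axis; underside bevelled 2 mm). Origin: on the axis, at the underside; z up; +x points squarely to the flat.
- pocket_yellow (a point): centre of the floor of the holder's pocket with a yellow floor: a D-shaped recess 10 mm deep, 1.6 mm larger all round than a cell's foot (radius 23.6 mm, flat 15.6 mm from the centre). +x points from the centre squarely to the pocket's flat, which a yellow dash on the holder's top also marks; a cell fits only with its +x along this +x. z up.
- cell_green: green-rimmed lens cell (may be absent), 38 mm tall, 70 g, mostly in its foot: an upright round black barrel, 28 mm diameter, 27 mm tall, green rim and glass on top, a white dash on the rim at the flat's side; it stands on a D-shaped aluminium foot 11 mm thick (44 mm diameter, one flat 14 mm from the axis; underside bevelled 2 mm). Origin: on the axis, at the underside; z up; +x points squarely to the flat.
- pocket_green (a point): centre of the floor of the holder's pocket with a green floor: a D-shaped recess 10 mm deep, 1.6 mm larger all round than a cell's foot (radius 23.6 mm, flat 15.6 mm from the centre). +x points from the centre squarely to the pocket's flat, which a green dash on the holder's top also marks; a cell fits only with its +x along this +x. z up.
- holder: grey plastic holder fixed to the bench, 70 mm (x) by 250 mm (y) by 16 mm high, four D-shaped pockets in a row along y, 60 mm apart, their floors 6 mm above the bench, each flat turned a different way. Origin: centre of its underside. Its front edge is the long face towards -x (the robot's side).
- front_edge (a point): middle of the foot of the holder's front face, at bench level; same axes as the holder: x points into the holder, y runs along the edge.
- straightedge: loose steel straightedge 180 mm (x) by 36 mm (y) by 8 mm thick, both long sides alike, 220 g, with an orange grip block in the middle of its top, 16 mm along x, 30 mm along y, from 8 to 36 mm high. Origin: centre of its underside; x along its length.
- straightedge_end_a (a point): middle of the straightedge's +x end, on the underside, 90 mm from its origin
- straightedge_end_b (a point): middle of the straightedge's -x end, on the underside, 90 mm from its origin
- puck: loose focus puck: white cylinder with a black belt, 52 mm diameter, 32 mm tall, 160 g, cross lines on its top. Origin: centre of its underside; z up.
- stand_top (a point): centre of the flat top of the small round brass-topped stand fixed to the bench, 68 mm diameter, 14 mm high
- lamp_switch (a joint): angle of the red-knobbed toggle lever of the lamp switch, rad: 0 = off, leaning to its box's -x side (towards the robot); 1.0 = fully on, leaning to +x. It stays where it is left; about 0.06 N m moves it.
- lamp_switch_base: the lamp switch's yellow box, fixed to the bench, 70 mm (x) by 50 mm (y) by 25 mm high. The lever turns about a level axis along y, 22 mm above the bench over the box's centre, and is 80 mm long. Origin: centre of its underside.
- lamp_switch_tip (a point): centre of the lever's red ball, 26 mm diameter, 80 mm from the lever's axis; about 92 mm above the bench when off or on, 102 mm when upright
- blank_cap: bystander, to be left alone: plain round black cap, 40 mm diameter, 10 mm high, no flat. Origin: centre of its underside.
- screwdriver: bystander, to be left alone: screwdriver lying on the bench nearer the robot, below 40 mm high. Origin: middle of its underside.
- tape_roll: bystander, to be left alone: yellow roll, 84 mm diameter, 24 mm high. Origin: centre of its underside.
- wrench: bystander, to be left alone: steel wrench lying behind the holder, below 20 mm high. Origin: middle of its underside.
- jar: bystander, to be left alone: glass jar with red lid, 60 mm diameter, 75 mm tall. Origin: centre of its underside.
- brass_nut: bystander, to be left alone: brass thumb nut, 26 mm diameter, 14 mm high. Origin: centre of its underside.
Mind the look-alikes: they are no part of the job. Leave any purple look-alike of the cell_blue alone.

How it is judged:
By the outcome, as a careful person would: the job done as asked, in the order asked, and still so for the second after the job is handed in, with the robot touching nothing.
Of cell_red, cell_blue, cell_yellow, cell_green only 3 to 4 are there at a start; the rules pass over those that are not, and their reading is None.
At some moment in a run one of cell_red, cell_blue, cell_yellow, cell_green, straightedge may be knocked a few centimetres aside while the robot is not near it.
It also fails if it takes over 210 s, if anything falls off the work surface, if the arm or the gripper's body presses on something with over 40 N, if the wrist force passes 120 N, or if a joint passes its speed limit or range.

## Robot

A 6-joint arm with a two-finger parallel gripper is mounted at the origin on the work surface. World frame = base frame: x ahead of the robot, y to its left, z up, the work surface at z = 0. Lengths are in m, angles in rad, forces in N, time in s.
With the tool pointing down it reaches from about 0.4 to 0.825 m from the base axis. Payload 7 kg.
Tool frame: the origin (TCP) lies at the very end of the fingers, on their centre line; the grasp point (between the pads) lies 19 mm behind it (grip_depth is the distance from the TCP to the grasp point, in m); z points along the fingers, y is the direction in which the jaws open and shut (so a half turn about z gives the same grasp; the last joint's range is limited). The gripper opens to 88 mm and grips with 3 to 60 N. Pads are 19 mm wide; open, the fingers measure 130 mm over their backs; the gripper's body (78 mm by 193 mm) begins 47 mm behind the grasp point.
Start: joints at [1.427, 0.359, 0.012, 0, -1.224, -0.288], TCP at [0.282, 0.613, 0.195] pointing down, gripper open.
Joint ranges: [-3.07, 3.07], [-1.43, 2.12], [-1.02, 1.25], [-3.03, 1.67], [-3.05, -0], [-3.03, 3.03]. Speed limits (rad/s): [2.39, 2.39, 3.01, 3.14, 3.14, 3.14].

## Interface

Orientations are given as [roll, pitch, yaw] about the fixed x, y, z axes, in that order (R = Rz(yaw) Ry(pitch) Rx(roll)).
In Python, from station import get_state, grab_frame, get_calibration, job_done, grip_depth gives the robot as it stands. The module is installed in compiled form; this text tells all that it offers.
- The arm moves only by the shell command python3 -m crank 'ROWS' [FORCE]. ROWS is JSON, a list of rows, each an object with "turn": the turn, a rotation vector about the tool's x, y, z each as a share of 2 pi rad, from -1 to 1, a list of three; "slide": the shift along the tool's x, y, z each as a share of 0.5 m, from -1 to 1, a list of three; "fingers": the opening, from -1 (shut) to 1 (fully open). A call has 1 to 5 rows; each row is the pose to reach, as a shift and turn from the pose commanded when the call began, along the tool's axes at that moment, turning the shorter way round; what a row does not reach only later rows make up. A row lasts 1/12 s, in which the tool goes at most 41.7 mm and 7.16 degrees, less where a joint would pass 70% of its speed; a pose out of reach is approached as far as the arm can. A call with a number of a shift or a turn outside -1 to 1 is refused whole. A call with a gripper value outside its range is refused whole. The fingers move at their own pace and stop on an object; FORCE is the grip in N (left out, the last holds). Time passes only in rows, so rows that repeat a pose let the fingers close. It gives the time, the measured TCP pose, the force and the opening at its end, in the units of the state.
- get_state(): the state, without advancing time (a new reading comes with each control period).
- grab_frame(name): name is "side" or "top" or "wrist"; returns the picture (384x512x3 uint8, red, green, blue); there is no depth.
- get_calibration(name): a dict with "K" (3x3 intrinsics, pixels), "pose" (4x4, takes a point from camera to world coordinates). Camera axes: x right, y up, looking along -z (the intrinsics and any distortion apply to the point x, -y, -z); pixel columns grow to the right and rows downward; lengths in m; the calibration is good to about 2 mm. A picture is of the moment at which its call begins: read the wrist's pose just before it. get_calibration takes no time and is no camera call; for the wrist camera it gives the pose at the moment of the call.
- job_done(): hands the job in, once; it reports no verdict.
The state is a dict: "t": time; "q": joint angles; "qd": joint speeds; "joint_efforts": joint torques, N m; "eef_pos": TCP position; "ee_rot": TCP orientation; "force": force on the tool from outside, world axes, zero at the start; "moment": the same for the moment, N m; "width": finger opening in m.
Only numpy, scipy, OpenCV 4.12 (cv2) and the standard library are available. Lean on these libraries where they do the work, as an engineer would, in place of code of your own. Each camera call takes 0.05 s, during which the arm holds its last target.

## Working session

There is one attempt and no reset: what is moved stays moved. The work goes in short steps, Python scripts to look and compute and a shell command to move; the robot and the scene stay as the last step left them, time stands still between calls to the robot, and variables do not carry over. Pictures are saved under pics/ and viewed, and the job is handed in when it is done.

```bash
mkdir -p pics; ls; python3 - <<'E'
from station import *
import cv2
print(get_state(), grip_depth)
for n in ["side","top","wrist"]:
    c=get_calibration(n); print(n,c)
    cv2.imwrite(f"pics/{n}0.png",grab_frame(n)[:,:,::-1])
E
```

```text
pics
{'t': 0.0, 'q': array([ 1.42707052e+00,  3.59348247e-01,  1.10455377e-02, -3.80151882e-04,
       -1.22411821e+00, -2.88104912e-01]), 'qd': array([ 0.00121615, -0.00021624, -0.00064657, -0.00022791,  0.00027601,
       -0.00017969]), 'joint_efforts': array([ 5.00635906e-04, -5.82717168e+01,  2.93061858e+01,  6.99752882e+00,
        6.89646535e-03, -1.58378393e-04]), 'eef_pos': array([0.28229572, 0.61251521, 0.19413653]), 'ee_rot': array([ 3.13993347e+00, -1.19013039e-04, -4.31960077e-01]), 'force': array([ 0.22506529,  0.01704225, -0.03514648]), 'moment': array([-0.01961117, -0.01207658, -0.05273098]), 'width': 0.0877919183848301} 0.0188
side {'K': array([[353.2879117 ,   0.        , 257.7163369 ],
       [  0.        , 353.2879117 , 193.57712607],
       [  0.        ,   0.        ,   1.        ]]), 'pose': array([[ 0.98304275,  0.06733215, -0.17056766,  0.37542881],
       [-0.18171277,  0.48269068, -0.85673227, -0.9062811 ],
       [ 0.02464579,  0.87319877,  0.48674069,  0.59740195],
       [ 0.        ,  0.        ,  0.        ,  1.        ]])}
top {'K': array([[492.1524706
[... 206 characters left out ...]
      2.72964349e-01],
       [-9.99963427e-01, -8.51535759e-03,  7.95538577e-04,
         1.58615289e-03],
       [-6.60154227e-04,  1.69592933e-01,  9.85513978e-01,
         1.49460075e+00],
       [ 0.00000000e+00,  0.00000000e+00,  0.00000000e+00,
         1.00000000e+00]])}
wrist {'K': array([[313.80193502,   0.        , 250.47997285],
       [  0.        , 313.80193502, 188.49257263],
       [  0.        ,   0.        ,   1.        ]]), 'pose': array([[-0.41971018,  0.86753148,  0.26689416,  0.35497018],
       [-0.90765704, -0.40162074, -0.12189948,  0.57887423],
       [ 0.00143859, -0.29341082,  0.95598537,  0.38356619],
       [ 0.        ,  0.        ,  0.        ,  1.        ]])}
```

View pics/top0.png

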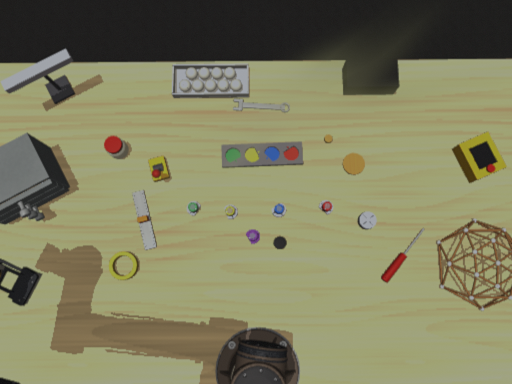

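View pics/side0.png

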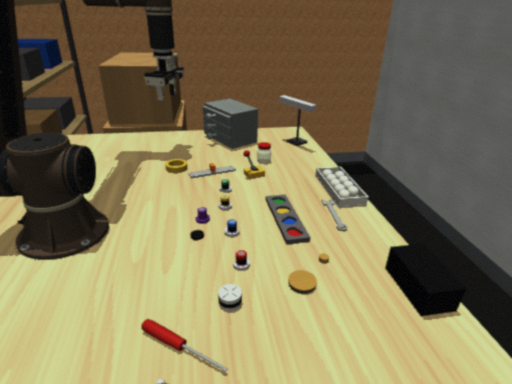

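View pics/wrist0.png

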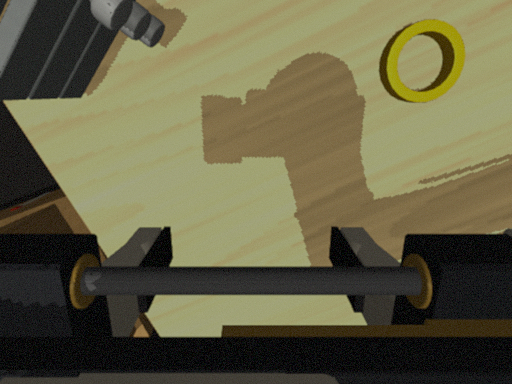

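The top view shows:
- **Cells:** all four real cells are there: green (193,207), yellow (231,211), blue (279,209) and red (326,206).
- **Look-alikes:** a purple cell at (253,236), which could be taken for blue, and the black cap at (280,243).
- **Holder:** pockets at green (233,155), yellow (252,155), blue (272,154) and red (291,153).
- **Puck and stand:** puck (368,220), stand (353,163). The brass nut at (328,139) could be taken for the stand.
- **Straightedge:** grip at (143,219). The wrench at (262,106) could be mistaken for it.
- **Switch:** the small yellow box at (159,168). The larger yellow box at (480,157) is a look-alike.

Next I'll check these choices in a close crop.

```bash
cat > h.py <<'E'
import numpy as np, cv2
from station import *
from scipy.spatial.transform import Rotation as Ro
def ray(n,px,cal=None):
    c=cal or get_calibration(n); K=c["K"];P=c["pose"]
    d=np.array([(px[0]-K[0,2])/K[0,0],-(px[1]-K[1,2])/K[1,1],-1.])
    return P[:3,3],P[:3,:3]@d
def p2w(n,px,z,cal=None):
    o,d=ray(n,px,cal); return o+d*(z-o[2])/d[2]
def w2p(n,X,cal=None):
    c=cal or get_calibration(n);P=c["pose"]
    v=P[:3,:3].T@(np.array(X)-P[:3,3]); v=np.array([v[0],-v[1],-v[2]])
    u=c["K"]@v; return u[:2]/u[2]
def save(n,name,crop=None,s=1):
    c=get_calibration(n); im=grab_frame(n)
    o=im
    if crop: a,b,w,h=crop; o=im[b:b+h,a:a+w]
    if s!=1: o=cv2.resize(o,None,fx=s,fy=s,interpolation=cv2.INTER_CUBIC)
    cv2.imwrite(f"pics/{name}.png",o[:,:,::-1]); return im,c
def plan(x,y,z,yaw=None):
    """row to reach TCP (x,y,z), pointing down with yaw"""
    s=get_state(); R=Ro.from_euler('xyz',s['ee_rot']); p=s['eef_pos']
    yaw0=s['ee_rot'][2]
    if yaw is None: yaw=yaw0
    d=R.inv().apply(np.array([x,y,z])-p)
    T=Ro.from_euler('xyz',[np.pi,0,yaw])
    r=(R.inv()*T).as_rotvec()
    print("t",round(s['t'],2),"pos",p.round(4),"yaw",round(yaw0,4),"q6",round(s['q'][5],2),"F",s['force'].round(1),"w",round(s['width'],4))
    print("  slide",(d/0.5).round(4).tolist()," turn",(r/2/np.pi).round(4).tolist(), " rows>=",max(np.linalg.norm(d)/.0417,np.degrees(np.linalg.norm(r))/7.16).round(1))
E
python3 - <<'E'
from h import *
pts=dict(green=(193,207,.038),yellow=(231,211,.038),blue=(279,209,.038),red=(326,206,.038),purple=(253,236,.038),pg=(233,155,.006),py=(252,155,.006),pb=(272,154,.006),pr=(291,153,.006),se=(143,219,.036),sea=(137,191,.008),seb=(151,248,.008),puck=(368,220,.032),stand=(353,163,.014),ball=(156,174,.092),box=(159,168,.025),cap=(280,243,.01))
for k,v in pts.items(): print(k,p2w("top",v[:2],v[2])[:2].round(4))
im,c=save("top","topc",(110,110,300,180),2.6)
E
```

```text
green [0.4734 0.1871]
yellow [0.4604 0.0737]
blue [ 0.4651 -0.0695]
red [ 0.473 -0.21 ]
purple [0.3854 0.0087]
pg [0.6397 0.069 ]
py [0.6392 0.01  ]
pb [ 0.6418 -0.0522]
pr [ 0.6445 -0.1113]
se [0.4389 0.3358]
sea [0.5284 0.3632]
seb [0.3543 0.3155]
puck [ 0.4306 -0.3348]
stand [ 0.6092 -0.301 ]
ball [0.5637 0.2891]
box [0.5962 0.2942]
cap [ 0.3658 -0.0722]
```

View pics/topc.png

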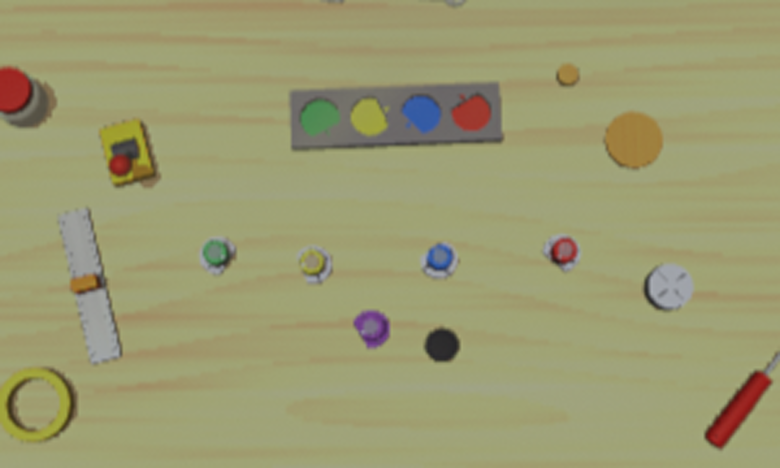

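The crop confirms the choices: green (215,252), yellow (313,262), blue (440,257) and red (563,250). Purple (372,328) and the black cap (441,345) stay where they are. Next I'll move the arm over the middle.

```bash
python3 - <<'E'
from h import *
plan(0.50,0.05,0.2,0.0)
E
```

```text
t 0.2 pos [0.2824 0.6128 0.1945] yaw -0.4319 q6 -0.29 F [-0.9  0.3 -0.4] w 0.0879
  slide [0.8663, 0.84, -0.0101]  turn [0.0002, 0.0, -0.0687]  rows>= 14.5
```

```bash
python3 -m crank '[{"slide":[0.866,0.84,-0.01],"turn":[0,0,-0.0687],"fingers":1},{"slide":[0.866,0.84,-0.01],"turn":[0,0,-0.0687],"fingers":1},{"slide":[0.866,0.84,-0.01],"turn":[0,0,-0.0687],"fingers":1},{"slide":[0.866,0.84,-0.01],"turn":[0,0,-0.0687],"fingers":1},{"slide":[0.866,0.84,-0.01],"turn":[0,0,-0.0687],"fingers":1}]' 15; python3 -c "
from h import *
plan(0.50,0.05,0.2,0.0)"
```

```text
t: 0.62
eef_pos: [0.3578, 0.4168, 0.1966]
ee_rot: [3.141, 0.0, 0.004]
force: [0.7, 0.3, -0.7]
width: 0.0874
t 0.62 pos [0.3578 0.4168 0.1966] yaw 0.0044 q6 0.36 F [ 0.7  0.3 -0.7] w 0.0874
  slide [0.2812, 0.7348, -0.0066]  turn [0.0, 0.0, 0.0007]  rows>= 9.4
```

```bash
python3 -m crank '[{"slide":[0.281,0.735,-0.007],"turn":[0,0,0],"fingers":1},{"slide":[0.281,0.735,-0.007],"turn":[0,0,0],"fingers":1},{"slide":[0.281,0.735,-0.007],"turn":[0,0,0],"fingers":1},{"slide":[0.281,0.735,-0.007],"turn":[0,0,0],"fingers":1},{"slide":[0.281,0.735,-0.007],"turn":[0,0,0],"fingers":1}]'; python3 -c "
from h import *
plan(0.50,0.05,0.2,0.0)"
```

```text
t: 1.03
eef_pos: [0.4321, 0.2221, 0.1989]
ee_rot: [-3.141, -0.0, 0.0]
force: [1.1, -1.2, 0.2]
width: 0.0877
t 1.03 pos [0.4321 0.2221 0.1989] yaw 0.0004 q6 0.69 F [ 1.1 -1.2  0.2] w 0.0877
  slide [0.1357, 0.3443, -0.0023]  turn [-0.0001, -0.0001, 0.0001]  rows>= 4.4
```

```bash
python3 -m crank '[{"slide":[0.136,0.344,-0.002],"turn":[0,0,0],"fingers":1},{"slide":[0.136,0.344,-0.002],"turn":[0,0,0],"fingers":1},{"slide":[0.136,0.344,-0.002],"turn":[0,0,0],"fingers":1},{"slide":[0.136,0.344,-0.002],"turn":[0,0,0],"fingers":1},{"slide":[0.136,0.344,-0.002],"turn":[0,0,0],"fingers":1}]'; python3 -c "
from h import *
save('wrist','w1',None,1.5)"
```

```text
t: 1.45
eef_pos: [0.5005, 0.0485, 0.1997]
ee_rot: [3.141, 0.0, -0.002]
force: [0.1, 0.2, -0.1]
width: 0.0872
```

View pics/w1.png

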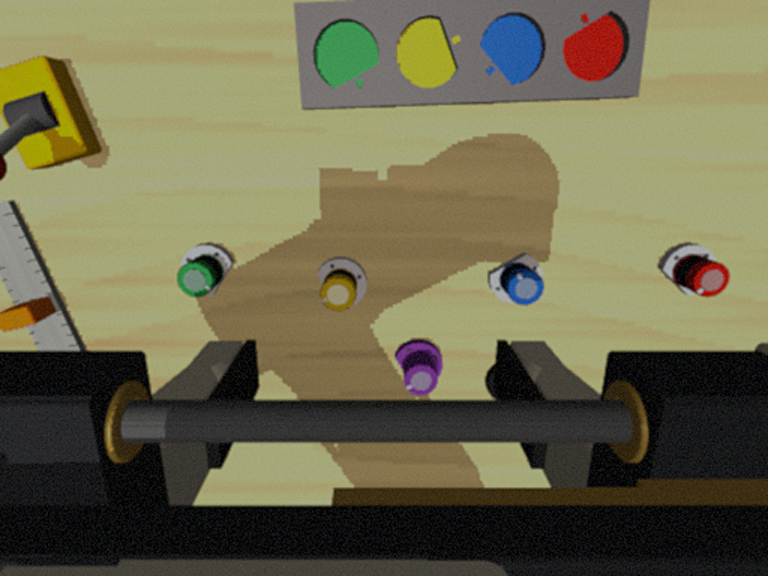

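The wrist view shows the holder with its pocket dashes: green at lower right (360,85), yellow at upper right (457,40), blue at lower left (490,70), red at top (585,18). All four cells' rim dashes can be seen. I'll take a closer look at the holder.

```bash
python3 -m crank '[{"slide":[0.18,0.14,0],"turn":[0,0,0],"fingers":1},{"slide":[0.18,0.14,0],"turn":[0,0,0],"fingers":1},{"slide":[0.18,0.14,0],"turn":[0,0,0],"fingers":1},{"slide":[0.18,0.14,0],"turn":[0,0,0],"fingers":1}]'; python3 -c "
from h import *
import pickle
im,c=save('wrist','w2',(80,60,390,190),2)
pickle.dump((im,c),open('w2.pkl','wb'))
print(get_state()['eef_pos'])"
```

```text
t: 1.83
eef_pos: [0.593, -0.0208, 0.1984]
ee_rot: [3.14, 0.001, -0.003]
force: [0.7, 1.0, 0.5]
width: 0.0873
[ 0.59112625 -0.01962232  0.19823182]
```

View pics/w2.png

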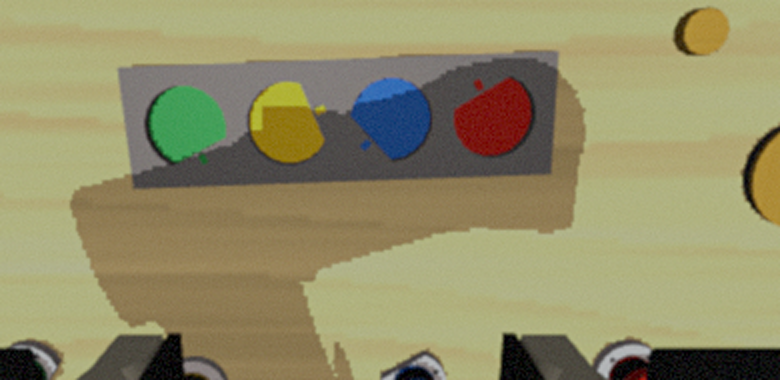

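```bash
cat >> h.py <<'E'
def rectify(n,im,c,z,x0,x1,y0,y1,res=0.0005):
    # output: col -> -y (left=y1), row -> -x (top=x1)
    H=int((x1-x0)/res);W=int((y1-y0)/res)
    src=np.float32([w2p(n,[x1,y1,z],c),w2p(n,[x1,y0,z],c),w2p(n,[x0,y0,z],c),w2p(n,[x0,y1,z],c)])
    M=cv2.getPerspectiveTransform(src,np.float32([[0,0],[W,0],[W,H],[0,H]]))
    return cv2.warpPerspective(im,M,(W,H),flags=cv2.INTER_CUBIC)
E
python3 - <<'E'
from h import *
import pickle
im,c=pickle.load(open('w2.pkl','rb'))
C=[p2w('wrist',(80+a/2-.25,60+b/2-.25),.016,c) for a,b in [(119,68),(558,51),(552,173),(134,188)]]
C=np.array(C);print(C.round(4)); m=C.mean(0);print(m)
print('back/front ang',[np.degrees(np.arctan2(-(C[i]-C[j])[0],(C[j]-C[i])[1]*-1)) for i,j in [(0,1),(3,2)]], np.linalg.norm(C[0]-C[1]),np.linalg.norm(C[3]-C[2]),np.linalg.norm(C[0]-C[3]),np.linalg.norm(C[1]-C[2]))
r=rectify('wrist',im,c,.006,.57,.72,-.2,.12)
cv2.imwrite('pics/r2.png',r[:,:,::-1])
hsv=cv2.cvtColor(im,cv2.COLOR_RGB2HSV)
for n,(lo,hi) in dict(green=(50,85),yellow=(20,34),blue=(100,125),red=(172,185)).items():
    h=hsv[...,0].astype(int); h=np.where(h<8,h+180,h) if n=='red' else h
    m=((h>=lo)&(h<=hi)&(hsv[...,1]>140)).astype(np.uint8)
    m[:80]=0;m[155:]=0;m[:,:140]=0;m[:,352:]=0
    k,l,s,ce=cv2.connectedComponentsWithStats(m)
    i=1+np.argmax(s[1:,4]); print(n,s[i],ce[i],p2w('wrist',ce[i],.006,c)[:2].round(4))
E
```

```text
[[ 0.6715  0.1041  0.016 ]
 [ 0.6797 -0.1438  0.016 ]
 [ 0.6107 -0.147   0.016 ]
 [ 0.6027  0.1026  0.016 ]]
[ 0.64113457 -0.02101423  0.016     ]
back/front ang [np.float64(1.8890437593690979), np.float64(1.831481439668183)] 0.2480940231552802 0.24972167320432553 0.06882366365799683 0.06907631284484357
green [ 154  104   38   37 1010] [171.47128713 121.0960396 ] [0.6401 0.0725]
yellow [ 205  101   37   41 1098] [221.98269581 121.87795993] [0.6389 0.0122]
blue [ 256   99   39   41 1105] [276.42443439 117.61900452] [ 0.6436 -0.0527]
red [ 307   99   39   39 1079] [326.97126969 119.12326228] [ 0.6416 -0.113 ]
```

View pics/r2.png

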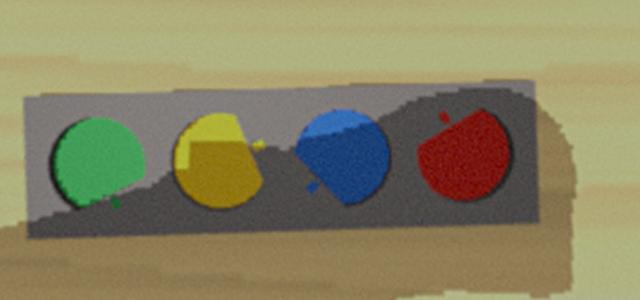

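```bash
cat >> h.py <<'E'
def Dpoly(x,y,a,R,f,z,n=90):
    b=np.arccos(f/R); t=np.linspace(b,2*np.pi-b,n)+a
    return np.c_[x+R*np.cos(t),y+R*np.sin(t),np.full(n,z)]
def polymask(n,P,c,box,S=6):
    x,y,w,h=box
    q=np.array([w2p(n,p,c) for p in P]); q=((q+.5-[x,y])*S-.5)
    m=np.zeros((h*S,w*S),np.float32); cv2.fillPoly(m,[np.round(q*16).astype(np.int32)],1,shift=4)
    return m
def down(m,S=6): return cv2.resize(m,None,fx=1/S,fy=1/S,interpolation=cv2.INTER_AREA)
E
cat > fitp.py <<'E'
from h import *
import pickle
from scipy.optimize import minimize
im,c=pickle.load(open('w2.pkl','rb'))
f=im.astype(float)
hsv=cv2.cvtColor(im,cv2.COLOR_RGB2HSV)
yaw=0.0327; ctr=np.array([.641,-.021])
g=dict(green=(90,-150),yellow=(30,-60),blue=(-30,150),red=(-90,30))
lab=dict(green=(50,85),yellow=(18,36),blue=(100,125),red=(170,190))
for n,(d,a0) in g.items():
    d=d/1000.; X0=ctr+d*np.array([-np.sin(yaw),np.cos(yaw)])
    u=w2p('wrist',[*X0,.006],c); box=(int(u[0])-30,int(u[1])-30,60,60); x,y,w,h=box
    hh=hsv[...,0].astype(int); hh=np.where(hh<8,hh+180,hh) if n=='red' else hh
    lo,hi=lab[n]; m=((hh>=lo)&(hh<=hi)&(hsv[...,1]>120)).astype(np.uint8)[y:y+h,x:x+w]
    k,l,s,ce=cv2.connectedComponentsWithStats(m); o=np.argsort(-s[1:,4])+1
    m=(l==o[0]).astype(np.float32); 
    def cost(p):
        A=polymask('wrist',Dpoly(p[0]/1e3,p[1]/1e3,np.radians(p[2]),.0236,.0156,.006),c,box)
        B=polymask('wrist',Dpoly(p[0]/1e3,p[1]/1e3,np.radians(p[2]),.0236,.0156,.016),c,box)
        return np.abs(down(A*B)-m).sum()
    best=None
    for da in range(0,360,30):
        p0=[X0[0]*1e3,X0[1]*1e3,da]; v=cost(p0)
        if best is None or v<best[0]: best=(v,p0)
    p0=best[1]
    r=minimize(cost,p0,method='Nelder-Mead',options=dict(initial_simplex=[p0,[p0[0]+3,*p0[1:]],[p0[0],p0[1]+3,p0[2]],[p0[0],p0[1],p0[2]+15]],xatol=.02,fatol=.02))
    print(n,'fit',r.x.round(2),'cost',round(r.fun,1),'pred',(X0*1e3).round(1), 'rel ang',round(r.x[2]-np.degrees(yaw),1))
    if len(o)>1:
        for j in o[1:3]:
            q=p2w('wrist',ce[j]+[x,y],.016,c)[:2]*1e3-r.x[:2]; print('   comp',s[j,4],np.degrees(np.arctan2(q[1],q[0])).round(1),np.linalg.norm(q).round(1))
E
python3 fitp.py
```

```text
green fit [638.17  70.35 208.15] cost 37.1 pred [638.1  69. ] rel ang 206.3
   comp 12 -150.4 21.0
yellow fit [639.82   9.68 294.54] cost 58.4 pred [640.   9.] rel ang 292.7
blue fit [641.79 -50.76 133.87] cost 31.0 pred [642. -51.] rel ang 132.0
   comp 15 132.4 20.7
red fit [ 643.87 -110.86   29.89] cost 71.1 pred [ 643.9 -111. ] rel ang 28.0
```

Pocket fits agree with the holder geometry. Next is the blue cell: I'll take a close look first.

```bash
python3 -c "
from h import *
plan(.43,-.07,.14,0)"
```

```text
t 1.88 pos [ 0.5911 -0.0196  0.1982] yaw -0.0032 q6 1.27 F [-0.   1.7 -0.3] w 0.0874
  slide [-0.3217, 0.1017, 0.1171]  turn [0.0001, 0.0003, -0.0005]  rows>= 4.3
```

```bash
python3 -m crank '[{"slide":[-0.322,0.102,0.117],"turn":[0,0,0],"fingers":1},{"slide":[-0.322,0.102,0.117],"turn":[0,0,0],"fingers":1},{"slide":[-0.322,0.102,0.117],"turn":[0,0,0],"fingers":1},{"slide":[-0.322,0.102,0.117],"turn":[0,0,0],"fingers":1},{"slide":[-0.322,0.102,0.117],"turn":[0,0,0],"fingers":1}]'; python3 -c "
from h import *
import pickle
print(get_state()['q'].round(2))
im,c=save('wrist','b1',None,1.5)
pickle.dump((im,c),open('b1.pkl','wb'))
u=w2p('wrist',[.465,-.07,.02],c).astype(int);print(u)
cv2.imwrite('pics/b1c.png',cv2.resize(im[u[1]-40:u[1]+40,u[0]-40:u[0]+40],None,fx=7,fy=7,interpolation=cv2.INTER_CUBIC)[:,:,::-1])
"
```

```text
t: 2.3
eef_pos: [0.4217, -0.07, 0.1389]
ee_rot: [-3.141, 0.005, -0.001]
force: [-0.1, 0.2, -0.7]
width: 0.0876
[ 0.3  -0.01 -0.58 -0.   -1.    1.27]
[249 130]
```

View pics/b1.png

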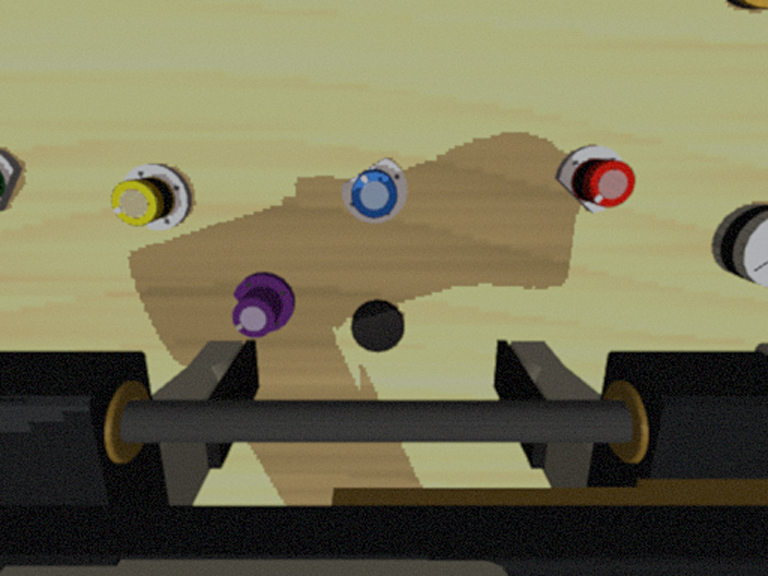

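View pics/b1c.png

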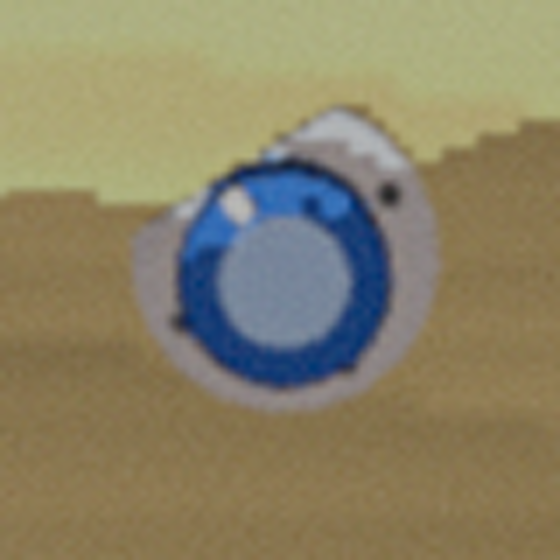

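```bash
cat > fitc.py <<'E'
from h import *
import sys,pickle
from scipy.optimize import minimize
from scipy.ndimage import map_coordinates
# usage: fitc.py pkl color x y [z0 base height]
hue=dict(green=(50,95),yellow=(20,34),blue=(100,125),red=(170,190))
def fit(im,c,col,x0,y0,z0=0.,win=30):
    hsv=cv2.cvtColor(im,cv2.COLOR_RGB2HSV).astype(int); H=hsv[...,0]
    if col=='red': H=np.where(H<10,H+180,H)
    u=w2p('wrist',[x0,y0,z0+.03],c)
    yy,xx=np.mgrid[:im.shape[0],:im.shape[1]]
    near=(np.hypot(xx-u[0],yy-u[1])<win)
    lo,hi=hue[col]; m=((H>=lo)&(H<=hi)&(hsv[...,1]>110)&near).astype(np.uint8)
    if col=='yellow': m=((H>=lo)&(H<=hi)&(hsv[...,1]>150)&near).astype(np.uint8)
    k,l,s,ce=cv2.connectedComponentsWithStats(m); i=1+np.argmax(s[1:,4])
    cnt=cv2.findContours((l==i).astype(np.uint8),cv2.RETR_EXTERNAL,cv2.CHAIN_APPROX_NONE)[0][0]
    hull=cv2.convexHull(cnt)[:,0]
    filled=np.zeros(m.shape,np.uint8); cv2.fillPoly(filled,[hull],1)
    M=cv2.moments(filled,True); cen=np.array([M['m10'],M['m01']])/M['m00']
    C=p2w('wrist',cen,z0+.0365,c); 
    # foot outline via gradient
    g=cv2.GaussianBlur(im,(0,0),.7).astype(float)
    G=np.sqrt(sum(cv2.Sobel(g[...,k],cv2.CV_64F,1,0)**2+cv2.Sobel(g[...,k],cv2.CV_64F,0,1)**2 for k in range(3)))
    G=np.minimum(G,150)
    cam=c['pose'][:3,3]
    def score(p):
        P=Dpoly(p[0],p[1],p[2],.022,.014,z0+.011,72)
        # add flat samples
        F=np.linspace(P[-1],P[0],20); P=np.r_[P,F]
        q=np.array([w2p('wrist',a,c) for a in P])
        # hide pts behind barrel/rim
        vis=[(filled[int(round(b[1])),int(round(b[0]))]==0) for b in q]
        v=map_coordinates(G,[q[:,1],q[:,0]],order=1)*vis
        return -v.sum()/max(sum(vis),30)
    best=min(((score([C[0],C[1],np.radians(a)]),a) for a in range(0,360,5)))
    b=[C[0],C[1],np.radians(best[1])]
    r=minimize(score,b,method='Nelder-Mead',options=dict(initial_simplex=[b,[b[0]+.002,b[1],b[2]],[b[0],b[1]+.002,b[2]],[b[0],b[1],b[2]+.12]],xatol=1e-5,fatol=1e-3))
    # dash: brightest low-sat pixel on the rim annulus
    ang=[];
    for a in range(360):
        t=np.radians(a); val=0
        for rr in (.0105,.0115,.0125):
            q=w2p('wrist',[C[0]+rr*np.cos(t),C[1]+rr*np.sin(t),z0+.038],c)
            val+=min(map_coordinates(im[...,k].astype(float),[[q[1]],[q[0]]],order=1)[0] for k in range(3))
        ang.append(val)
    ang=np.array(ang); 
    a=np.argmax(cv2.GaussianBlur(np.r_[ang,ang,ang][None].astype(np.float32),(0,0),6)[0][360:720])
    d=[(k+a) for k in range(-30,31)]; w=np.array([ang[k%360] for k in d]); w=np.clip(w-np.median(ang)-.5*(w.max()-np.median(ang)),0,None)
    print(col,'rim centre',(C[:2]*1e3).round(1),'| foot fit',(r.x[:2]*1e3).round(1),'ang',np.degrees(r.x[2]).round(1),'sc',round(-r.fun,1),'| dash ang',round(float((w*d).sum()/w.sum()),1))
    o=im.copy(); o=cv2.resize(o,None,fx=4,fy=4,interpolation=cv2.INTER_CUBIC)
    P=Dpoly(*r.x,.022,.014,z0+.011,60); q=np.array([w2p('wrist',k,c) for k in P]); q=((q+.5)*4-.5).astype(np.int32)
    cv2.polylines(o,[q],True,(255,0,255),1)
    uu=((u+.5)*4).astype(int); cv2.imwrite(f'pics/fit_{col}.png',o[max(uu[1]-160,0):uu[1]+160,max(0,uu[0]-160):uu[0]+160,::-1])
    return C,r.x
if __name__=='__main__':
    im,c=pickle.load(open(sys.argv[1],'rb'))
    for k in range(2,len(sys.argv),3): fit(im,c,sys.argv[k],float(sys.argv[k+1]),float(sys.argv[k+2]))
E
python3 fitc.py b1.pkl blue .465 -.07 red .473 -.21 yellow .460 .074
```

```text
blue rim centre [469.1 -69.2] | foot fit [468.5 -69.1] ang 30.6 sc 144.7 | dash ang 33.3
red rim centre [ 475.7 -208.6] | foot fit [ 475.3 -210.9] ang 142.5 sc 141.5 | dash ang 165.2
yellow rim centre [464.4  76.1] | foot fit [464.   77.1] ang 291.3 sc 145.8 | dash ang 110.8
```

```bash
python3 -c "
from h import *
plan(.4688,-.0692,.06,np.radians(-30))"
```

```text
t 2.35 pos [ 0.4223 -0.0699  0.1394] yaw -0.001 q6 1.27 F [-2.4 -0.3 -1.1] w 0.0879
  slide [0.0935, -0.0014, 0.1585]  turn [0.0, 0.0006, 0.0832]  rows>= 4.2
```

View pics/fit_blue.png

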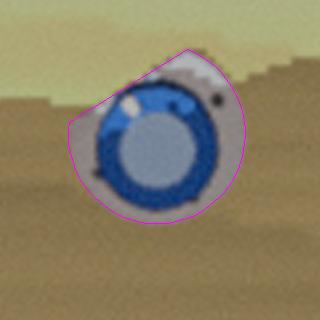

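View pics/fit_red.png

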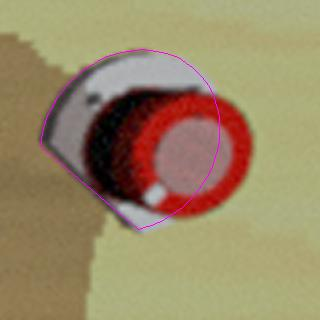

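View pics/fit_yellow.png

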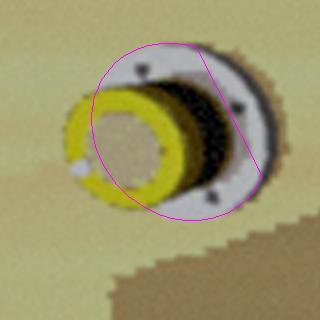

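The blue overlay sits on the foot outline, with the dash at the flat, so I'll go in for blue.

```bash
python3 -m crank '[{"slide":[0.0935,-0.0014,0.158],"turn":[0,0.0005,0.0832],"fingers":1},{"slide":[0.0935,-0.0014,0.158],"turn":[0,0.0005,0.0832],"fingers":1},{"slide":[0.0935,-0.0014,0.158],"turn":[0,0.0005,0.0832],"fingers":1},{"slide":[0.0935,-0.0014,0.158],"turn":[0,0.0005,0.0832],"fingers":0.5},{"slide":[0.0935,-0.0014,0.158],"turn":[0,0.0005,0.0832],"fingers":0.2}]'; python3 -c "
from h import *
plan(.4688,-.0692,.014,np.radians(-30))
save('wrist','b2',None,1.2)"
```

```text
t: 2.77
eef_pos: [0.475, -0.0679, 0.0612]
ee_rot: [3.141, -0.001, -0.528]
force: [-0.4, -0.1, 0.8]
width: 0.0792
t 2.77 pos [ 0.475  -0.0679  0.0612] yaw -0.5283 q6 0.77 F [-0.4 -0.1  0.8] w 0.0792
  slide [-0.0095, 0.0085, 0.0943]  turn [0.0001, -0.0002, -0.0007]  rows>= 1.1
```

View pics/b2.png

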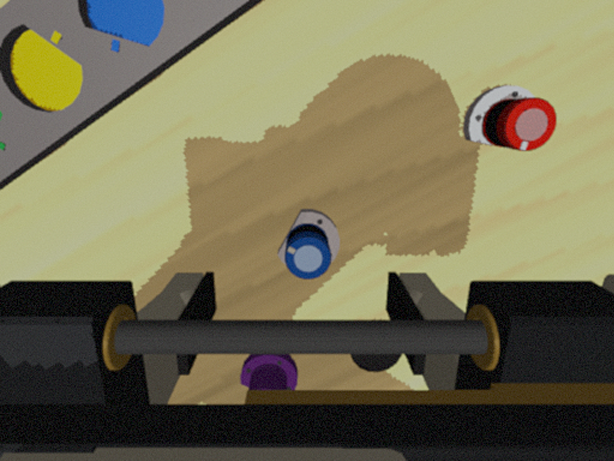

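```bash
python3 -m crank '[{"slide":[0,0,0],"turn":[0,0,0],"fingers":0.2}]'; python3 -c "
from h import *
plan(.4688,-.0692,.014,np.radians(-30))"
```

```text
t: 2.9
eef_pos: [0.4758, -0.0678, 0.0626]
ee_rot: [-3.14, -0.004, -0.519]
force: [0.1, 0.1, 0.7]
width: 0.0693
t 2.9 pos [ 0.4758 -0.0678  0.0626] yaw -0.5186 q6 0.78 F [0.1 0.1 0.7] w 0.0693
  slide [-0.011, 0.0095, 0.0972]  turn [-0.0002, -0.0006, 0.0008]  rows>= 1.2
```

```bash
cat > shot.py <<'E'
from h import *
import pickle,sys
from fitc import fit
im,c=save('wrist',sys.argv[1],None,1.2); pickle.dump((im,c),open(sys.argv[1]+'.pkl','wb'))
for k in range(2,len(sys.argv),3): fit(im,c,sys.argv[k],float(sys.argv[k+1]),float(sys.argv[k+2]))
E
python3 shot.py b3 blue .468 -.069
```

```text
blue rim centre [471.7 -70.8] | foot fit [468.3 -69.1] ang 31.5 sc 143.9 | dash ang 155.8
```

View pics/fit_blue.png

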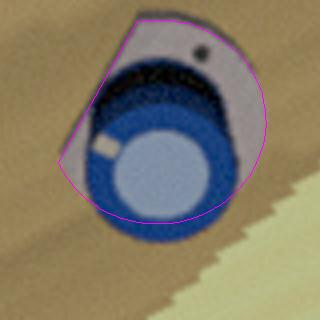

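```bash
python3 -m crank '[{"slide":[-0.0115,0.0095,0.05],"turn":[0,0,0],"fingers":0.1},{"slide":[-0.0115,0.0095,0.097],"turn":[0,0,0],"fingers":0.1},{"slide":[-0.0115,0.0095,0.097],"turn":[0,0,0],"fingers":0.1},{"slide":[-0.0115,0.0095,0.097],"turn":[0,0,0],"fingers":0.1}]'; python3 -c "
from h import *
plan(.4684,-.0691,.014,np.radians(-30))"
```

```text
t: 3.28
eef_pos: [0.468, -0.0696, 0.0138]
ee_rot: [3.141, -0.002, -0.521]
force: [0.7, -0.2, -0.6]
width: 0.0484
t 3.28 pos [ 0.468  -0.0696  0.0138] yaw -0.5206 q6 0.78 F [ 0.7 -0.2 -0.6] w 0.0484
  slide [0.0003, -0.0012, -0.0003]  turn [0.0, -0.0003, 0.0005]  rows>= 0.0
```

```bash
python3 -m crank '[{"slide":[0,-0.001,0],"turn":[0,0,0],"fingers":-1},{"slide":[0,-0.001,0],"turn":[0,0,0],"fingers":-1},{"slide":[0,-0.001,0],"turn":[0,0,0],"fingers":-1},{"slide":[0,-0.001,0],"turn":[0,0,0],"fingers":-1},{"slide":[0,-0.001,0],"turn":[0,0,0],"fingers":-1}]' 15;  python3 -m crank '[{"slide":[0,0,-0.08],"turn":[0,0,0],"fingers":-1},{"slide":[0,0,-0.14],"turn":[0,0,0],"fingers":-1},{"slide":[0,0,-0.14],"turn":[0,0,0],"fingers":-1},{"slide":[0,0,-0.14],"turn":[0,0,0],"fingers":-1}]'; python3 -c "
from h import *
plan(.6420,-.0507,.084,np.radians(72))
save('wrist','b4',None,1.5)"
```

```text
t: 3.7
eef_pos: [0.4691, -0.069, 0.0142]
ee_rot: [-3.14, -0.004, -0.523]
force: [-0.3, -0.0, 0.1]
width: 0.0203
t: 4.03
eef_pos: [0.47, -0.0687, 0.0857]
ee_rot: [-3.138, -0.006, -0.523]
force: [-0.0, -0.2, 0.3]
width: 0.0009
t 4.03 pos [ 0.47   -0.0687  0.0857] yaw -0.5227 q6 0.77 F [-0.  -0.2  0.3] w 0.0009
  slide [0.2801, -0.2028, 0.0059]  turn [0.0004, -0.0013, -0.2832]  rows>= 14.2
```

View pics/b4.png

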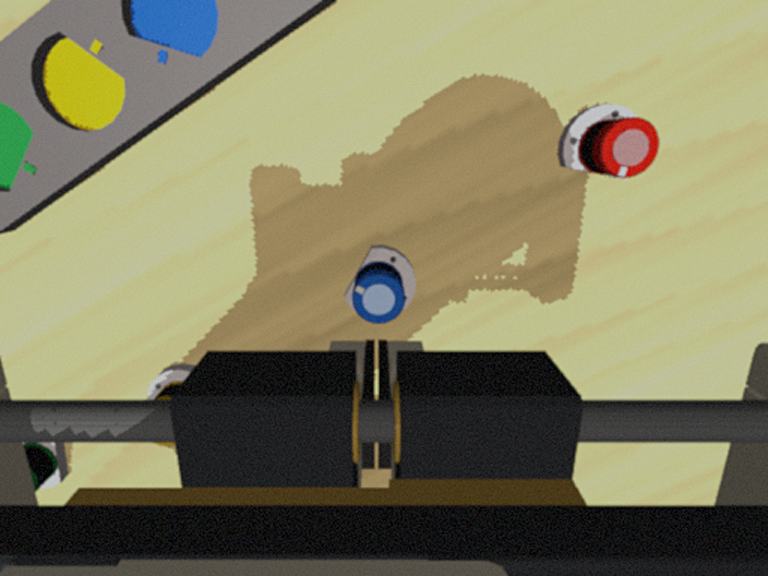

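The fingers shut on nothing. The blue cell is still upright at (378,298), so I'll measure it again with the arm settled.

```bash
python3 shot.py b5 blue .468 -.069; python3 -c "
from h import *
s=get_state();print(s['eef_pos'],s['ee_rot'],get_calibration('wrist')['pose'][:3,3])
P=get_calibration('wrist')['pose']; R=Ro.from_euler('xyz',s['ee_rot']).as_matrix()
print('cam in tool',R.T@(P[:3,3]-s['eef_pos'])); print((R.T@P[:3,:3]).round(3))
print(p2w('top',(279,209),.038))
print('tcp px',w2p('wrist',s['eef_pos']))
im,c=save('top','t5',(200,120,150,130),4)"
```

```text
blue rim centre [471.1 -70.8] | foot fit [468.3 -69.2] ang 31.5 sc 145.0 | dash ang 46.2
[ 0.46814187 -0.06899399  0.08349661] [-3.14051650e+00 -2.84616606e-03 -5.23153446e-01] [ 0.53678267 -0.10934149  0.27306412]
cam in tool [ 0.08015736  0.00045326 -0.18934073]
[[-0.001  0.956  0.294]
 [ 1.     0.001  0.   ]
 [ 0.     0.294 -0.956]]
[ 0.46513329 -0.0695024   0.038     ]
tcp px [249.94838648 220.78020691]
```

View pics/fit_blue.png

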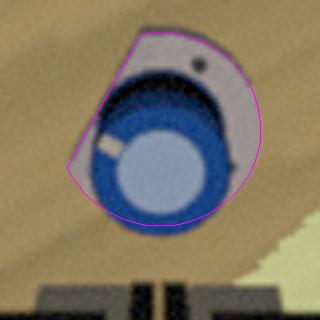

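View pics/t5.png

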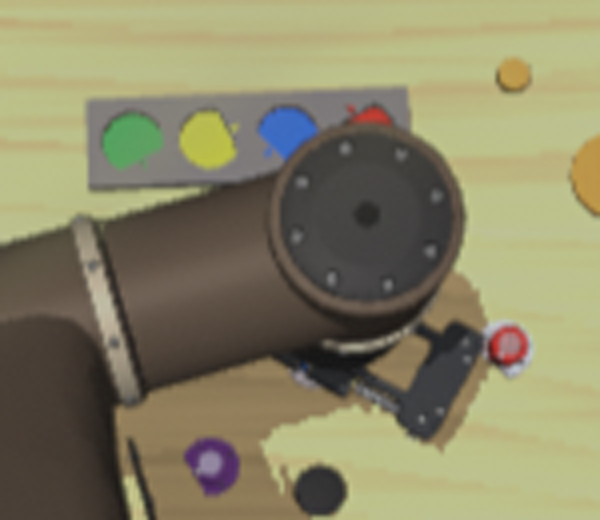

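```bash
python3 -c "
from h import *
s=get_state();p=s['eef_pos']
im,c=save('side','s5')
a=w2p('side',p,c);b=w2p('side',[.468,-.069,.011],c);d=w2p('side',[.468,-.069,.038],c);print(a,b,d)
o=im.copy()
o=cv2.resize(o,None,fx=6,fy=6,interpolation=cv2.INTER_CUBIC)
for q,col in ((a,(255,0,255)),(b,(0,255,0)),(d,(0,255,255))): cv2.circle(o,tuple(((q+.5)*6).astype(int).tolist()),4,col,1)
x,y=((b+.5)*6).astype(int); cv2.imwrite('pics/s5.png',o[y-350:y+200,x-300:x+300,::-1])"
```

```text
[231.12441249 207.52683862] [231.49550049 228.84020827] [231.38658495 221.01663034]
```

View pics/s5.png

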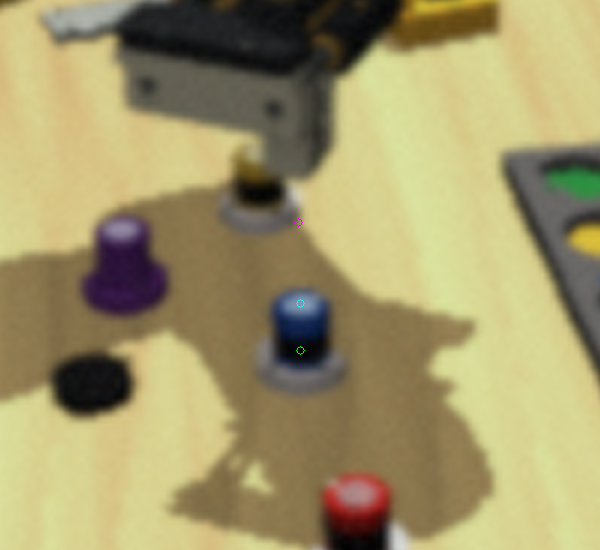

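The real fingertips look about 25 mm above the predicted TCP, at (290,175) against (298,222). I'll go down with open jaws and check from the side.

```bash
python3 -m crank '[{"slide":[0,0,0],"turn":[0,0,0],"fingers":0.2},{"slide":[0,0,0],"turn":[0,0,0],"fingers":0.2},{"slide":[0,0,0],"turn":[0,0,0],"fingers":0.2},{"slide":[0,0,0],"turn":[0,0,0],"fingers":0.2},{"slide":[0,0,0],"turn":[0,0,0],"fingers":0.2}]';python3 -m crank '[{"slide":[0,0,0],"turn":[0,0,0],"fingers":0.2},{"slide":[0,0,0.08],"turn":[0,0,0],"fingers":0.2},{"slide":[0,0,0.138],"turn":[0,0,0],"fingers":0.2},{"slide":[0,0,0.138],"turn":[0,0,0],"fingers":0.2},{"slide":[0,0,0.138],"turn":[0,0,0],"fingers":0.2}]'; cat > sidechk.py <<'E'
from h import *
import sys
s=get_state();p=s['eef_pos'];print(p,s['width'],s['force'].round(1))
im,c=save('side','tmp')
o=cv2.resize(im,None,fx=6,fy=6,interpolation=cv2.INTER_CUBIC)
for q,col in ((p,(255,0,255)),(p+[0,0,.02],(0,255,0))):
    q=w2p('side',q,c); cv2.circle(o,tuple(((q+.5)*6).astype(int).tolist()),4,col,1)
q=w2p('side',p,c);x,y=((q+.5)*6).astype(int); cv2.imwrite(f'pics/{sys.argv[1]}.png',o[max(0,y-300):y+200,x-300:x+300,::-1])
E
python3 sidechk.py s6
```

```text
t: 4.65
eef_pos: [0.4684, -0.069, 0.0834]
ee_rot: [-3.141, -0.003, -0.523]
force: [-0.5, -0.5, -0.6]
width: 0.0281
t: 5.07
eef_pos: [0.4676, -0.0695, 0.014]
ee_rot: [3.14, -0.0, -0.523]
force: [1.3, 0.6, 1.3]
width: 0.0524
[ 0.46758746 -0.06946156  0.01397502] 0.0524157043006975 [1.3 0.6 1.3]
```

View pics/s6.png

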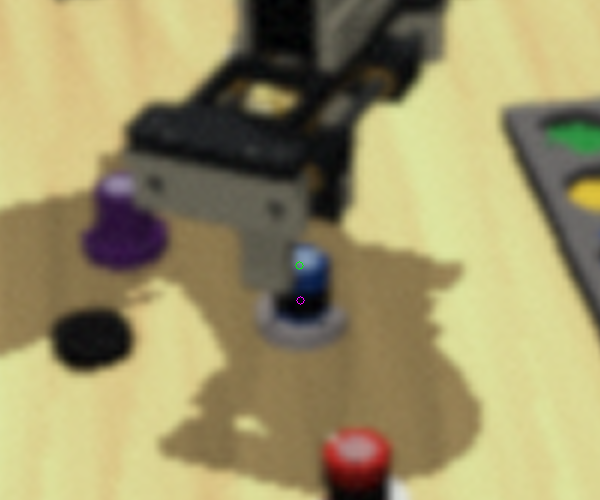

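```bash
python3 -c "
from h import *
s=get_state();p=s['eef_pos'];R=Ro.from_euler('xyz',s['ee_rot']).as_matrix()
b=(w2p('side',p)+.5)*6
for dx in (-.0095,.0095):
  for dz in (0,-.012,-.025):
    q=(w2p('side',p+R@np.array([dx,.028,dz]))+.5)*6-b+[300,300]; print(dx,dz,q.round())
"

```

```text
-0.0095 0 [258. 327.]
-0.0095 -0.012 [257. 306.]
-0.0095 -0.025 [257. 283.]
0.0095 0 [295. 336.]
0.0095 -0.012 [295. 315.]
0.0095 -0.025 [294. 292.]
```

```bash
python3 -m crank '[{"slide":[0,0,0.008],"turn":[0,0,0],"fingers":0.2},{"slide":[0,0,0.016],"turn":[0,0,0],"fingers":0.2},{"slide":[0,0,0.02],"turn":[0,0,0],"fingers":0.2},{"slide":[0,0,0.02],"turn":[0,0,0],"fingers":0.2}]'; python3 sidechk.py s7; python3 -c "
from h import *
save('wrist','b7',None,1.5)"
```

```text
t: 5.45
eef_pos: [0.4689, -0.069, 0.0049]
ee_rot: [-3.14, -0.003, -0.523]
force: [-0.5, 0.1, -0.2]
width: 0.0525
[ 0.46891743 -0.06900465  0.00490548] 0.052513803138850325 [-0.5  0.1 -0.2]
```

View pics/s7.png

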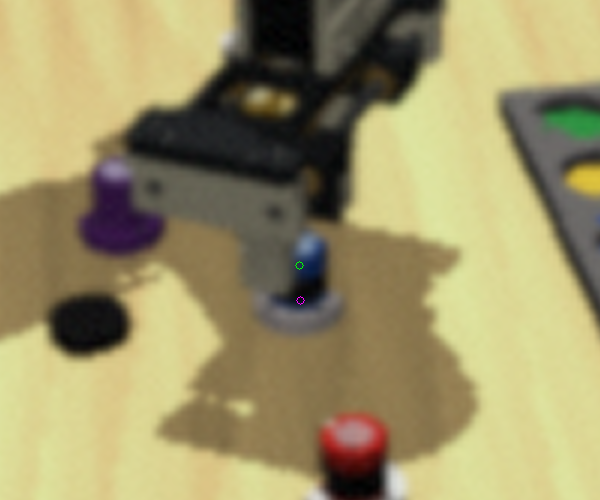

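View pics/b7.png

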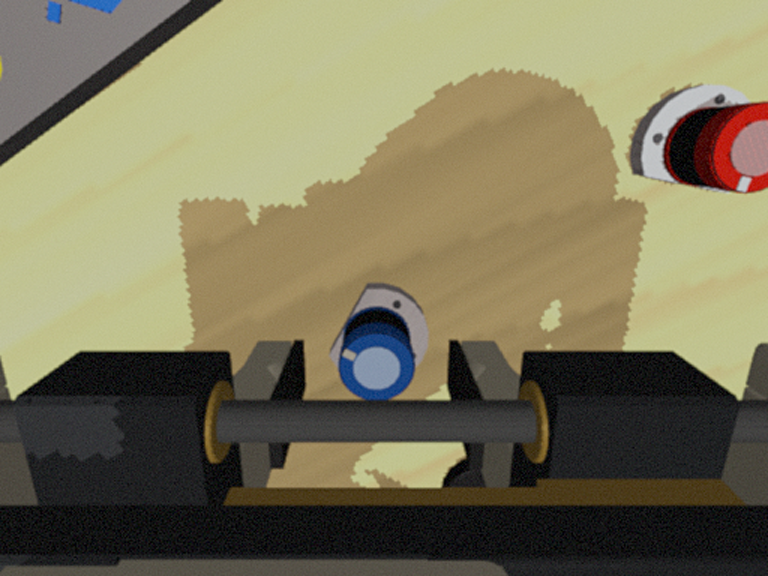

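```bash
python3 -m crank '[{"slide":[0,0,0.006],"turn":[0,0,0],"fingers":0.2},{"slide":[0,0,0.01],"turn":[0,0,0],"fingers":0.2},{"slide":[0,0,0.01],"turn":[0,0,0],"fingers":0.2}]'; python3 sidechk.py s8
```

```text
t: 5.8
eef_pos: [0.4685, -0.0691, -0.0008]
ee_rot: [-3.141, -0.003, -0.523]
force: [0.5, 0.0, -1.2]
width: 0.0524
[ 0.46849004 -0.06909527 -0.00075001] 0.05236996511630851 [ 0.5  0.  -1.2]
```

View pics/s8.png

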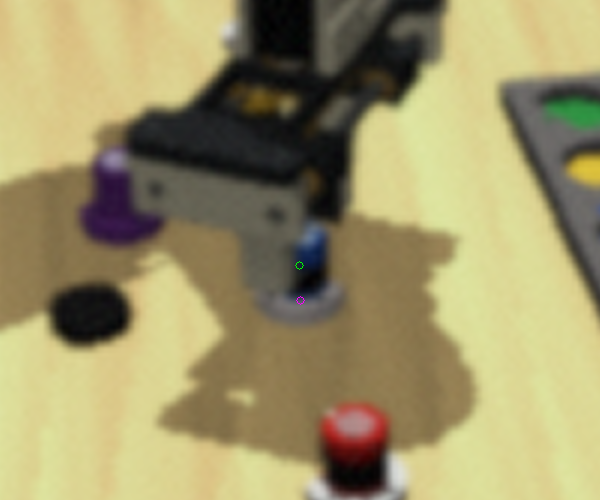

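```bash
python3 -m crank '[{"slide":[0,0,0.008],"turn":[0,0,0],"fingers":0.2},{"slide":[0,0,0.008],"turn":[0,0,0],"fingers":-1},{"slide":[0,0,0.008],"turn":[0,0,0],"fingers":-1},{"slide":[0,0,0.008],"turn":[0,0,0],"fingers":-1},{"slide":[0,0,0.008],"turn":[0,0,0],"fingers":-1}]' 10;python3 -m crank '[{"slide":[0,0,0],"turn":[0,0,0],"fingers":-1},{"slide":[0,0,0],"turn":[0,0,0],"fingers":-1}]'; python3 sidechk.py s9;python3 shot.py b9 blue .468 -.069
```

```text
t: 6.27
eef_pos: [0.4688, -0.0691, -0.0044]
ee_rot: [-3.141, -0.003, -0.523]
force: [0.9, 0.8, -0.0]
width: 0.0314
t: 6.43
eef_pos: [0.4688, -0.0691, -0.0043]
ee_rot: [-3.141, -0.003, -0.523]
force: [0.1, -0.1, 0.4]
width: 0.0275
[ 0.46882087 -0.06906598 -0.00430734] 0.027521111244377047 [ 0.1 -0.1  0.4]
blue rim centre [471.7 -71.2] | foot fit [470.8 -69.8] ang 28.8 sc 128.1 | dash ang 132.9
```

View pics/s9.png

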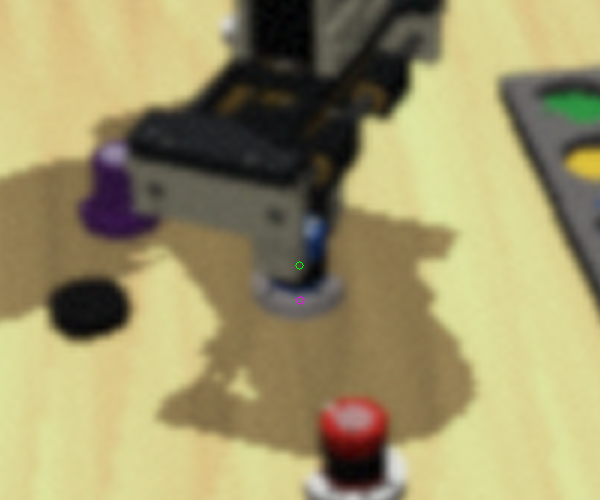

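View pics/b9.png

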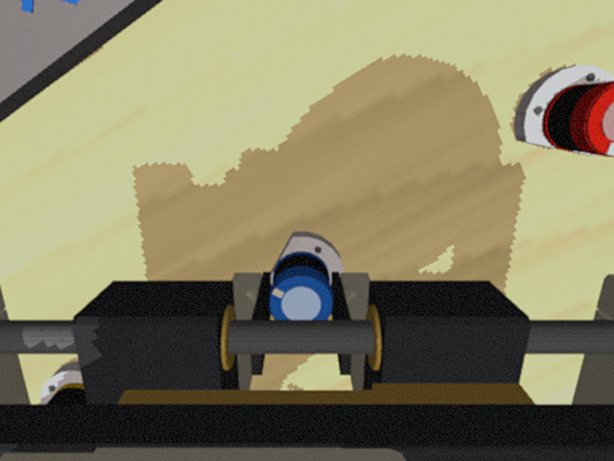

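The cell is gripped at width 27.5 mm. I'll lift it and turn it on the way to the blue pocket.

```bash
python3 -m crank '[{"slide":[0,0,-0.04],"turn":[0,0,0],"fingers":-1},{"slide":[0,0,-0.1],"turn":[0,0,0],"fingers":-1},{"slide":[0,0,-0.13],"turn":[0,0,0],"fingers":-1},{"slide":[0,0,-0.13],"turn":[0,0,0],"fingers":-1},{"slide":[0,0,-0.13],"turn":[0,0,0],"fingers":-1}]' 15; python3 -c "
from h import *
plan(.6420,-.0506,.06,np.radians(72))
save('wrist','b10',None,1.2)"
```

```text
t: 6.95
eef_pos: [0.4691, -0.0688, 0.0614]
ee_rot: [-3.139, -0.005, -0.523]
force: [-0.2, -0.1, -0.2]
width: 0.027
t 6.95 pos [ 0.4691 -0.0688  0.0614] yaw -0.523 q6 0.77 F [-0.2 -0.1 -0.2] w 0.027
  slide [0.2814, -0.2041, 0.0046]  turn [0.0003, -0.0009, -0.2832]  rows>= 14.2
```

View pics/b10.png

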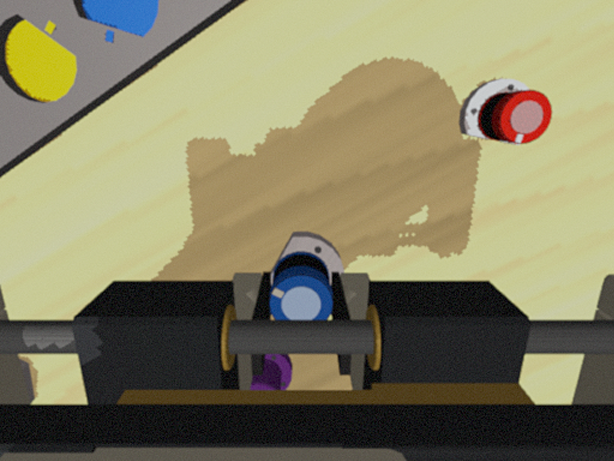

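The cell is lifted and held at (302,300). Now the transport with the turn.

```bash
python3 -m crank '[{"slide":[0.281,-0.204,0],"turn":[0,-0.0008,-0.283],"fingers":-1},{"slide":[0.281,-0.204,0],"turn":[0,-0.0008,-0.283],"fingers":-1},{"slide":[0.281,-0.204,0],"turn":[0,-0.0008,-0.283],"fingers":-1},{"slide":[0.281,-0.204,0],"turn":[0,-0.0008,-0.283],"fingers":-1},{"slide":[0.281,-0.204,0],"turn":[0,-0.0008,-0.283],"fingers":-1}]'; python3 -c "
from h import *
plan(.6420,-.0506,.06,np.radians(72))"
```

```text
t: 7.42
eef_pos: [0.6464, -0.0504, 0.0585]
ee_rot: [3.14, -0.001, 0.109]
force: [0.8, 0.6, 0.1]
width: 0.0273
t 7.42 pos [ 0.6464 -0.0504  0.0585] yaw 0.1091 q6 1.45 F [0.8 0.6 0.1] w 0.0273
  slide [-0.0087, -0.0006, -0.0029]  turn [0.0003, 0.0, -0.1826]  rows>= 9.2
```

```bash
python3 -m crank '[{"slide":[0,0,0],"turn":[0,0,-0.183],"fingers":-1},{"slide":[0,0,0],"turn":[0,0,-0.183],"fingers":-1},{"slide":[0,0,0],"turn":[0,0,-0.183],"fingers":-1},{"slide":[0,0,0],"turn":[0,0,-0.183],"fingers":-1},{"slide":[0,0,0],"turn":[0,0,-0.183],"fingers":-1}]'; python3 -c "
from h import *
plan(.6420,-.0506,.03,np.radians(72))"
```

```text
t: 7.83
eef_pos: [0.6401, -0.051, 0.0589]
ee_rot: [-3.141, 0.002, 0.733]
force: [-0.5, 0.7, -1.2]
width: 0.0272
t 7.83 pos [ 0.6401 -0.051   0.0589] yaw 0.733 q6 2.08 F [-0.5  0.7 -1.2] w 0.0272
  slide [0.0034, 0.002, 0.0578]  turn [-0.0002, 0.0003, -0.0833]  rows>= 4.2
```

```bash
python3 -m crank '[{"slide":[0,0,0],"turn":[0,0,-0.0833],"fingers":-1},{"slide":[0,0,0],"turn":[0,0,-0.0833],"fingers":-1},{"slide":[0,0,0],"turn":[0,0,-0.0833],"fingers":-1},{"slide":[0,0,0.01],"turn":[0,0,-0.0833],"fingers":-1},{"slide":[0,0,0.02],"turn":[0,0,-0.0833],"fingers":-1}]';python3 -m crank '[{"slide":[0,0,0.02],"turn":[0,0,0],"fingers":-1},{"slide":[0,0,0.02],"turn":[0,0,0],"fingers":-1}]'; python3 -c "
from h import *
import pickle
plan(.6420,-.0506,.0225,np.radians(72))
im,c=save('wrist','b11',None,1.5);pickle.dump((im,c),open('b11.pkl','wb'))"
```

```text
t: 8.25
eef_pos: [0.6404, -0.0509, 0.0493]
ee_rot: [-3.141, 0.001, 1.256]
force: [0.0, 0.1, -0.9]
width: 0.0271
t: 8.42
eef_pos: [0.6393, -0.051, 0.0378]
ee_rot: [-3.139, 0.002, 1.246]
force: [-0.7, -0.8, -0.9]
width: 0.0274
t 8.42 pos [ 0.6393 -0.051   0.0378] yaw 1.2461 q6 2.59 F [-0.7 -0.8 -0.9] w 0.0274
  slide [0.0025, 0.005, 0.0306]  turn [-0.0005, 0.0003, -0.0017]  rows>= 0.4
```

View pics/b11.png

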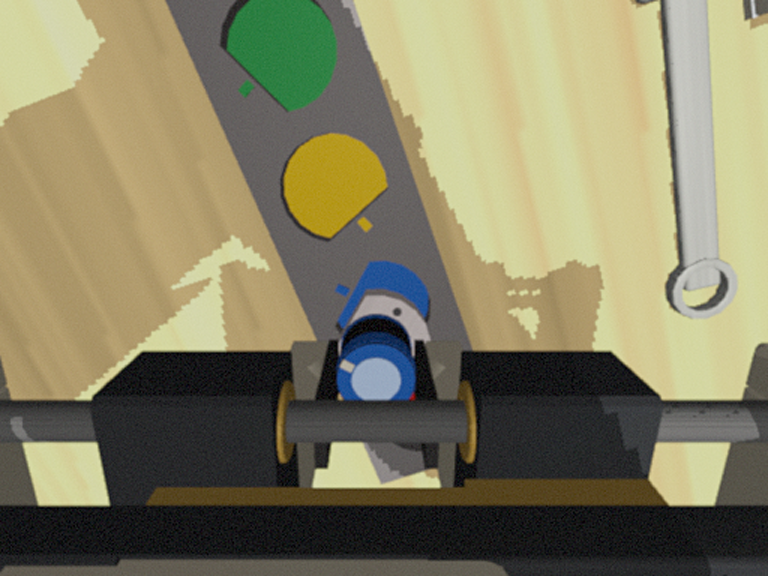

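```bash
python3 -m crank '[{"slide":[0.0025,0.005,0.02],"turn":[0,0,-0.0015],"fingers":-1},{"slide":[0.0025,0.005,0.046],"turn":[0,0,-0.0015],"fingers":-1},{"slide":[0.0025,0.005,0.046],"turn":[0,0,-0.0015],"fingers":-1},{"slide":[0.0025,0.005,0.046],"turn":[0,0,-0.0015],"fingers":-1}]'; python3 -c "
from h import *
plan(.6420,-.0506,.0017,np.radians(72))"
```

```text
t: 8.8
eef_pos: [0.6435, -0.0506, 0.0172]
ee_rot: [-3.141, 0.001, 1.259]
force: [0.1, 0.2, -1.1]
width: 0.0274
t 8.8 pos [ 0.6435 -0.0506  0.0172] yaw 1.2591 q6 2.61 F [ 0.1  0.2 -1.1] w 0.0274
  slide [-0.001, -0.0028, 0.031]  turn [-0.0, 0.0002, 0.0004]  rows>= 0.4
```

```bash
python3 -m crank '[{"slide":[-0.001,-0.0025,0.008],"turn":[0,0,0],"fingers":-1},{"slide":[-0.001,-0.0025,0.016],"turn":[0,0,0],"fingers":-1},{"slide":[-0.001,-0.0025,0.022],"turn":[0,0,0],"fingers":-1},{"slide":[-0.001,-0.0025,0.022],"turn":[0,0,0],"fingers":-1}]'; python3 -c "
from h import *
plan(.6420,-.0506,.0017,np.radians(72))"
```

```text
t: 9.13
eef_pos: [0.6424, -0.0505, 0.0066]
ee_rot: [3.141, 0.0, 1.26]
force: [0.5, -0.2, -1.2]
width: 0.0269
t 9.13 pos [ 0.6424 -0.0505  0.0066] yaw 1.2597 q6 2.61 F [ 0.5 -0.2 -1.2] w 0.0269
  slide [-0.0003, -0.0007, 0.0099]  turn [0.0001, 0.0, 0.0005]  rows>= 0.1
```

```bash
python3 -m crank '[{"slide":[0,0,0.006],"turn":[0,0,0],"fingers":-1},{"slide":[0,0,0.009],"turn":[0,0,0],"fingers":-1},{"slide":[0,0,0.009],"turn":[0,0,0],"fingers":-1},{"slide":[0,0,0.009],"turn":[0,0,0],"fingers":-0.1},{"slide":[0,0,0.009],"turn":[0,0,0],"fingers":0}]';python3 -m crank '[{"slide":[0,0,0],"turn":[0,0,0],"fingers":0.1},{"slide":[0,0,0],"turn":[0,0,0],"fingers":0.1},{"slide":[0,0,0],"turn":[0,0,0],"fingers":0.1}]'; python3 -m crank '[{"slide":[0,0,-0.08],"turn":[0,0,0],"fingers":0.1},{"slide":[0,0,-0.16],"turn":[0,0,0],"fingers":0.1},{"slide":[0,0,-0.24],"turn":[0,0,0],"fingers":0.4},{"slide":[0,0,-0.24],"turn":[0,0,0],"fingers":1},{"slide":[0,0,-0.24],"turn":[0,0,0],"fingers":1}]'; python3 -c "
from h import *
plan(.64,0,.15,0)
im,c=save('wrist','b12',None,1.5)"
```

```text
t: 9.55
eef_pos: [0.643, -0.0505, 0.0028]
ee_rot: [3.14, -0.0, 1.26]
force: [-0.3, -0.4, -0.1]
width: 0.0358
t: 9.8
eef_pos: [0.6428, -0.0505, 0.0028]
ee_rot: [3.14, -0.0, 1.26]
force: [-0.6, -0.3, -0.3]
width: 0.0482
t: 10.22
eef_pos: [0.6445, -0.0501, 0.1262]
ee_rot: [3.135, -0.003, 1.26]
force: [0.8, -0.5, -0.8]
width: 0.063
t 10.22 pos [ 0.6445 -0.0501  0.1262] yaw 1.2601 q6 2.61 F [ 0.8 -0.5 -0.8] w 0.063
  slide [0.0929, -0.039, -0.0475]  turn [0.0007, -0.0011, 0.2006]  rows>= 10.1
```

View pics/b12.png

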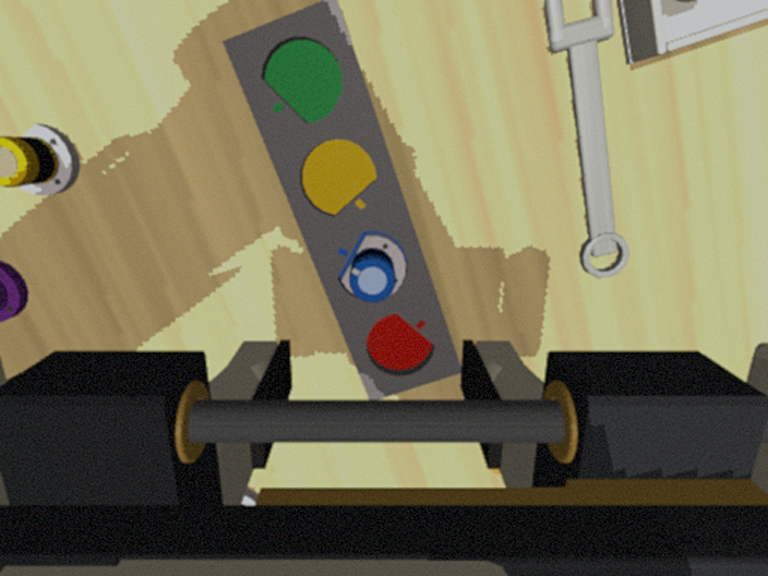

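Blue sits home at (372,272) with even gaps around it. Red is next.

```bash
python3 -c "
from h import *
plan(.43,-.235,.13,np.radians(30))"
```

```text
t 10.27 pos [ 0.643  -0.0503  0.124 ] yaw 1.2598 q6 2.61 F [-0.9 -0.5 -0.9] w 0.0669
  slide [-0.4821, -0.2925, -0.0138]  turn [0.0004, -0.0004, 0.1172]  rows>= 6.8
```

```bash
python3 -m crank '[{"slide":[-0.482,-0.292,-0.014],"turn":[0,0,0.117],"fingers":1},{"slide":[-0.482,-0.292,-0.014],"turn":[0,0,0.117],"fingers":1},{"slide":[-0.482,-0.292,-0.014],"turn":[0,0,0.117],"fingers":1},{"slide":[-0.482,-0.292,-0.014],"turn":[0,0,0.117],"fingers":1},{"slide":[-0.482,-0.292,-0.014],"turn":[0,0,0.117],"fingers":1}]';python3 -c "
from h import *
plan(.43,-.235,.13,np.radians(30))"
```

```text
t: 10.68
eef_pos: [0.4827, -0.1878, 0.1262]
ee_rot: [-3.141, 0.001, 0.629]
force: [0.7, -0.5, 0.6]
width: 0.0874
t 10.68 pos [ 0.4827 -0.1878  0.1262] yaw 0.6291 q6 2.19 F [ 0.7 -0.5  0.6] w 0.0874
  slide [-0.1407, 0.0144, -0.0073]  turn [-0.0001, 0.0002, 0.0168]  rows>= 1.7
```

```bash
python3 -m crank '[{"slide":[-0.141,0.0144,-0.007],"turn":[0,0,0.0168],"fingers":1},{"slide":[-0.141,0.0144,-0.007],"turn":[0,0,0.0168],"fingers":1},{"slide":[-0.141,0.0144,-0.007],"turn":[0,0,0.0168],"fingers":1},{"slide":[-0.141,0.0144,-0.007],"turn":[0,0,0.0168],"fingers":1}]';python3 shot.py r1 red .475 -.21; python3 -c "
from h import *
plan(.43,-.235,.13,np.radians(30))"
```

```text
t: 11.02
eef_pos: [0.4311, -0.2355, 0.1304]
ee_rot: [3.142, 0.0, 0.527]
force: [-0.1, -0.3, 0.1]
width: 0.0879
red rim centre [ 475.1 -212.9] | foot fit [ 474.7 -213.4] ang 140.1 sc 142.8 | dash ang 142.1
t 11.07 pos [ 0.4321 -0.235   0.1305] yaw 0.5281 q6 2.2 F [ 0.9 -0.5  0.7] w 0.0876
  slide [-0.0038, -0.0021, 0.001]  turn [0.0001, -0.0, 0.0007]  rows>= 0.1
```

View pics/fit_red.png

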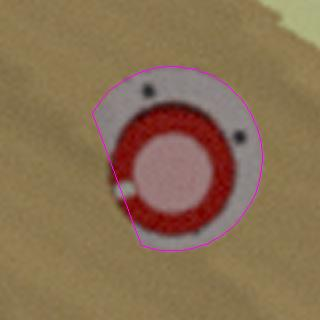

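View pics/r1.png

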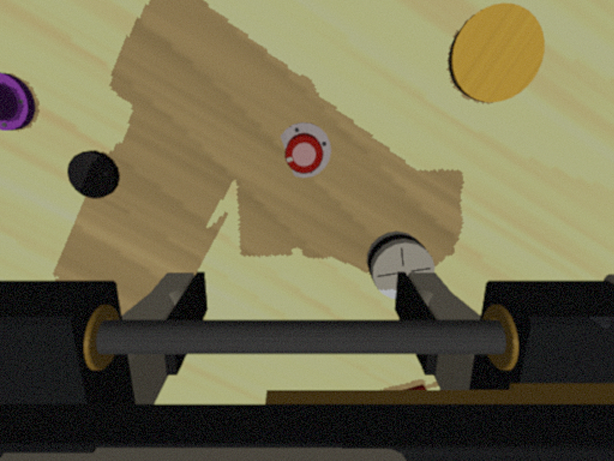

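```bash
python3 -c "
from h import *
plan(.4783,-.2112,.04,np.radians(30))"
```

```text
t 11.07 pos [ 0.4321 -0.235   0.1305] yaw 0.5281 q6 2.2 F [ 0.9 -0.5  0.7] w 0.0876
  slide [0.1036, 0.0054, 0.181]  turn [0.0001, -0.0, 0.0007]  rows>= 2.5
```

```bash
python3 -m crank '[{"slide":[0.1036,0.0054,0.08],"turn":[0,0,0.0007],"fingers":0.2},{"slide":[0.1036,0.0054,0.181],"turn":[0,0,0.0007],"fingers":0.2},{"slide":[0.1036,0.0054,0.181],"turn":[0,0,0.0007],"fingers":0.2},{"slide":[0.1036,0.0054,0.181],"turn":[0,0,0.0007],"fingers":0.2},{"slide":[0.1036,0.0054,0.181],"turn":[0,0,0.0007],"fingers":0.2}]'; python3 -c "
from h import *
plan(.4783,-.2112,-.0043,np.radians(30))"
```

```text
t: 11.48
eef_pos: [0.4784, -0.21, 0.039]
ee_rot: [-3.14, 0.003, 0.527]
force: [0.1, -0.2, 0.8]
width: 0.0599
t 11.48 pos [ 0.4784 -0.21    0.039 ] yaw 0.5269 q6 2.13 F [ 0.1 -0.2  0.8] w 0.0599
  slide [-0.001, 0.0021, 0.0866]  turn [-0.0002, 0.0005, 0.0005]  rows>= 1.0
```

```bash
python3 -m crank '[{"slide":[-0.001,0.002,0.04],"turn":[0,0,0],"fingers":0.2},{"slide":[-0.001,0.002,0.07],"turn":[0,0,0],"fingers":0.2},{"slide":[-0.001,0.002,0.0866],"turn":[0,0,0],"fingers":0.2},{"slide":[-0.001,0.002,0.0866],"turn":[0,0,0],"fingers":0.2}]'; python3 -m crank '[{"slide":[0,0,0],"turn":[0,0,0],"fingers":-1},{"slide":[0,0,0],"turn":[0,0,0],"fingers":-1},{"slide":[0,0,0],"turn":[0,0,0],"fingers":-1},{"slide":[0,0,0],"turn":[0,0,0],"fingers":-1},{"slide":[0,0,0],"turn":[0,0,0],"fingers":-1}]'; python3 -m crank '[{"slide":[0,0,0],"turn":[0,0,0],"fingers":-1}]';python3 shot.py r2 red .475 -.21;python3 -c "
from h import *
plan(.4783,-.2112,-.0043,np.radians(30))"
```

```text
t: 11.82
eef_pos: [0.4788, -0.2119, -0.0028]
ee_rot: [3.141, 0.0, 0.525]
force: [-0.0, -0.6, 0.9]
width: 0.0527
t: 12.23
eef_pos: [0.4796, -0.2121, -0.0019]
ee_rot: [3.14, -0.002, 0.525]
force: [-0.4, 1.0, 2.1]
width: 0.0272
t: 12.32
eef_pos: [0.4797, -0.2121, -0.0019]
ee_rot: [3.14, -0.002, 0.525]
force: [-0.7, 1.6, 5.3]
width: 0.0273
red rim centre [ 480.6 -209.8] | foot fit [ 477.5 -207.5] ang 53.5 sc 96.0 | dash ang 246.9
t 12.37 pos [ 0.4797 -0.212  -0.002 ] yaw 0.5252 q6 2.14 F [-0.7  2.6  6.8] w 0.0272
  slide [-0.0015, -0.0028, 0.0047]  turn [0.0003, -0.0003, 0.0003]  rows>= 0.1
```

View pics/fit_red.png

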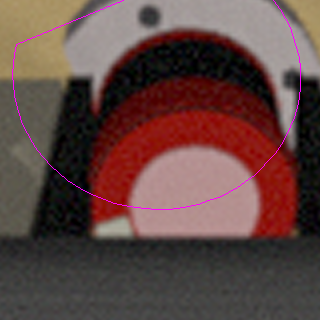

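```bash
python3 -m crank '[{"slide":[0,0,-0.04],"turn":[0,0,0],"fingers":-1},{"slide":[0,0,-0.1],"turn":[0,0,0],"fingers":-1},{"slide":[0,0,-0.13],"turn":[0,0,0],"fingers":-1},{"slide":[0,0,-0.13],"turn":[0,0,0],"fingers":-1},{"slide":[0,0,-0.13],"turn":[0,0,0],"fingers":-1}]' 15; python3 -c "
from h import *
a=np.radians(-80.8)
print(.6439+.0048*np.cos(a),-.1109+.0048*np.sin(a))
plan(.6439+.0048*np.cos(a),-.1109+.0048*np.sin(a),.06,a)
im,c=save('wrist','r3',None,1.2)"; python3 sidechk.py s10
```

```text
t: 12.78
eef_pos: [0.4796, -0.2119, 0.0631]
ee_rot: [3.14, -0.003, 0.525]
force: [-0.8, -0.4, -0.6]
width: 0.0275
0.6446674297009208 -0.11563825407235034
t 12.78 pos [ 0.4796 -0.2119  0.0631] yaw 0.5247 q6 2.14 F [-0.8 -0.4 -0.6] w 0.0275
  slide [0.3823, -0.0013, 0.0072]  turn [-0.0002, -0.0006, 0.308]  rows>= 15.5
[ 0.47873493 -0.21186337  0.06211398] 0.027663305485573997 [-0.2  0.4 -1. ]
```

View pics/r3.png

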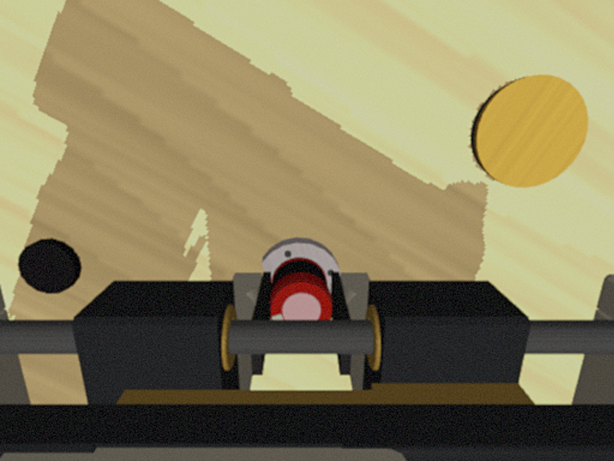

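View pics/s10.png

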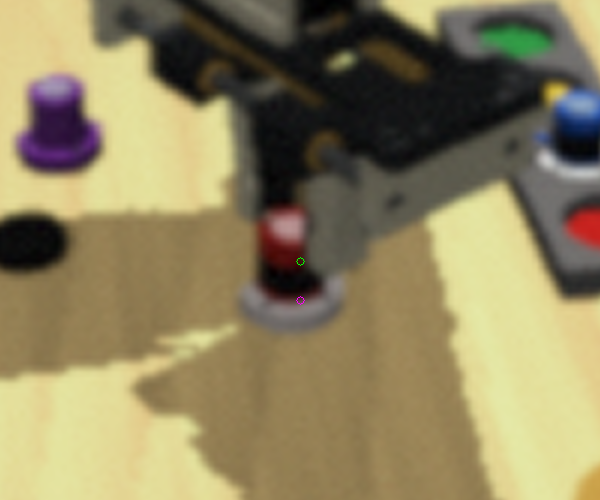

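```bash
python3 -m crank '[{"slide":[0.382,-0.001,0],"turn":[0,-0.0005,0.308],"fingers":-1},{"slide":[0.382,-0.001,0],"turn":[0,-0.0005,0.308],"fingers":-1},{"slide":[0.382,-0.001,0],"turn":[0,-0.0005,0.308],"fingers":-1},{"slide":[0.382,-0.001,0],"turn":[0,-0.0005,0.308],"fingers":-1},{"slide":[0.382,-0.001,0],"turn":[0,-0.0005,0.308],"fingers":-1}]'; python3 -m crank '[{"slide":[0,0,0],"turn":[0,0,0.208],"fingers":-1},{"slide":[0,0,0],"turn":[0,0,0.208],"fingers":-1},{"slide":[0,0,0],"turn":[0,0,0.208],"fingers":-1},{"slide":[0,0,0],"turn":[0,0,0.208],"fingers":-1},{"slide":[0,0,0],"turn":[0,0,0.208],"fingers":-1}]';python3 -c "
from h import *
plan(.6447,-.1156,.06,np.radians(-80.8))"
```

```text
t: 13.3
eef_pos: [0.6467, -0.1138, 0.0607]
ee_rot: [3.14, 0.001, -0.105]
force: [0.1, -0.6, -0.0]
width: 0.0275
t: 13.72
eef_pos: [0.6431, -0.1158, 0.0604]
ee_rot: [3.139, 0.002, -0.731]
force: [0.9, 0.1, -0.3]
width: 0.0271
t 13.72 pos [ 0.6431 -0.1158  0.0604] yaw -0.7312 q6 0.72 F [ 0.9  0.1 -0.3] w 0.0271
  slide [0.0022, -0.0024, 0.0008]  turn [0.0005, 0.0001, 0.1081]  rows>= 5.4
```

```bash
python3 -m crank '[{"slide":[0,0,0],"turn":[0,0,0.108],"fingers":-1},{"slide":[0,0,0],"turn":[0,0,0.108],"fingers":-1},{"slide":[0,0,0],"turn":[0,0,0.108],"fingers":-1},{"slide":[0,0,0],"turn":[0,0,0.108],"fingers":-1},{"slide":[0,0,0],"turn":[0,0,0.108],"fingers":-1}]'; python3 -m crank '[{"slide":[0,0,0.03],"turn":[0,0,0.008],"fingers":-1},{"slide":[0,0,0.05],"turn":[0,0,0.008],"fingers":-1},{"slide":[0,0,0.05],"turn":[0,0,0.008],"fingers":-1},{"slide":[0,0,0.05],"turn":[0,0,0.008],"fingers":-1}]';python3 -c "
from h import *
plan(.6447,-.1156,.016,np.radians(-80.8))
im,c=save('wrist','r4',None,1.5)"
```

```text
t: 14.13
eef_pos: [0.643, -0.1158, 0.0606]
ee_rot: [3.139, -0.0, -1.356]
force: [-0.5, 0.1, -1.3]
width: 0.0268
t: 14.47
eef_pos: [0.6429, -0.116, 0.0358]
ee_rot: [3.138, -0.0, -1.398]
force: [-0.4, -0.1, -0.1]
width: 0.0273
t 14.47 pos [ 0.6429 -0.116   0.0358] yaw -1.3983 q6 0.05 F [-0.4 -0.1 -0.1] w 0.0273
  slide [-0.0002, -0.0038, 0.0395]  turn [0.0005, -0.0001, 0.0019]  rows>= 0.5
```

View pics/r4.png

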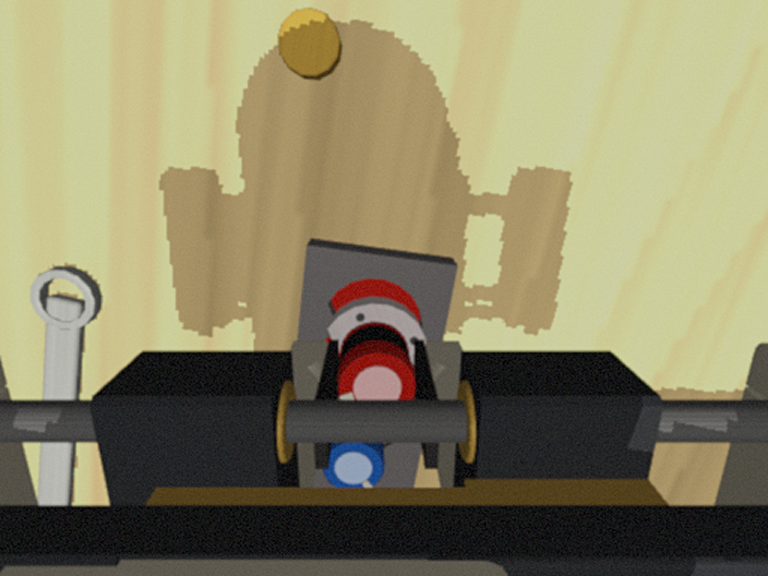

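```bash
python3 -m crank '[{"slide":[0,-0.0038,0.02],"turn":[0,0,0.0019],"fingers":-1},{"slide":[0,-0.0038,0.036],"turn":[0,0,0.0019],"fingers":-1},{"slide":[0,-0.0038,0.036],"turn":[0,0,0.0019],"fingers":-1},{"slide":[0,-0.0038,0.036],"turn":[0,0,0.0019],"fingers":-1}]'; python3 -c "
from h import *
plan(.6447,-.1156,.004,np.radians(-80.8))"
```

```text
t: 14.85
eef_pos: [0.6454, -0.1156, 0.0187]
ee_rot: [3.14, -0.001, -1.412]
force: [0.7, 0.1, -0.7]
width: 0.0271
t 14.85 pos [ 0.6454 -0.1156  0.0187] yaw -1.412 q6 0.04 F [ 0.7  0.1 -0.7] w 0.0271
  slide [-0.0002, 0.0014, 0.0294]  turn [0.0002, -0.0001, -0.0003]  rows>= 0.4
```

```bash
python3 -m crank '[{"slide":[0,0.001,0.01],"turn":[0,0,0],"fingers":-1},{"slide":[0,0.001,0.018],"turn":[0,0,0],"fingers":-1},{"slide":[0,0.001,0.022],"turn":[0,0,0],"fingers":-1},{"slide":[0,0.001,0.022],"turn":[0,0,0],"fingers":-1}]'; python3 -c "
from h import *
plan(.6447,-.1156,.004,np.radians(-80.8))"
```

```text
t: 15.18
eef_pos: [0.645, -0.1156, 0.0079]
ee_rot: [3.141, -0.0, -1.412]
force: [-0.4, -0.0, -1.5]
width: 0.027
t 15.18 pos [ 0.645  -0.1156  0.0079] yaw -1.4124 q6 0.04 F [-0.4 -0.  -1.5] w 0.027
  slide [-0.0002, 0.0005, 0.0078]  turn [0.0001, -0.0001, -0.0003]  rows>= 0.1
```

Red is in the pocket with no resistance, so I'll finish seating it, release and lift.

```bash
python3 -m crank '[{"slide":[0,0,0.005],"turn":[0,0,0],"fingers":-1},{"slide":[0,0,0.007],"turn":[0,0,0],"fingers":-1},{"slide":[0,0,0.007],"turn":[0,0,0],"fingers":-1},{"slide":[0,0,0.007],"turn":[0,0,0],"fingers":-0.1},{"slide":[0,0,0.007],"turn":[0,0,0],"fingers":0}]';python3 -m crank '[{"slide":[0,0,0],"turn":[0,0,0],"fingers":0.1},{"slide":[0,0,0],"turn":[0,0,0],"fingers":0.1},{"slide":[0,0,0],"turn":[0,0,0],"fingers":0.1}]'; python3 -m crank '[{"slide":[0,0,-0.08],"turn":[0,0,0],"fingers":0.1},{"slide":[0,0,-0.16],"turn":[0,0,0],"fingers":0.1},{"slide":[0,0,-0.24],"turn":[0,0,0],"fingers":0.4},{"slide":[0,0,-0.24],"turn":[0,0,0],"fingers":1},{"slide":[0,0,-0.24],"turn":[0,0,0],"fingers":1}]'; python3 -c "
from h import *
plan(.42,.06,.13,np.radians(-45))
im,c=save('wrist','r5',None,1.5)"
```

```text
t: 15.6
eef_pos: [0.6461, -0.1156, 0.0053]
ee_rot: [-3.14, -0.001, -1.412]
force: [0.1, -0.5, 1.3]
width: 0.0353
t: 15.85
eef_pos: [0.6458, -0.1156, 0.0052]
ee_rot: [-3.141, -0.001, -1.412]
force: [0.2, -0.7, -0.6]
width: 0.048
t: 16.27
eef_pos: [0.6476, -0.1154, 0.1288]
ee_rot: [-3.135, -0.001, -1.412]
force: [-0.1, 0.4, -0.2]
width: 0.0626
t 16.27 pos [ 0.6476 -0.1154  0.1288] yaw -1.412 q6 0.04 F [-0.1  0.4 -0.2] w 0.0626
  slide [-0.4184, 0.3939, -0.0057]  turn [-0.001, -0.0005, -0.0997]  rows>= 6.9
```

View pics/r5.png

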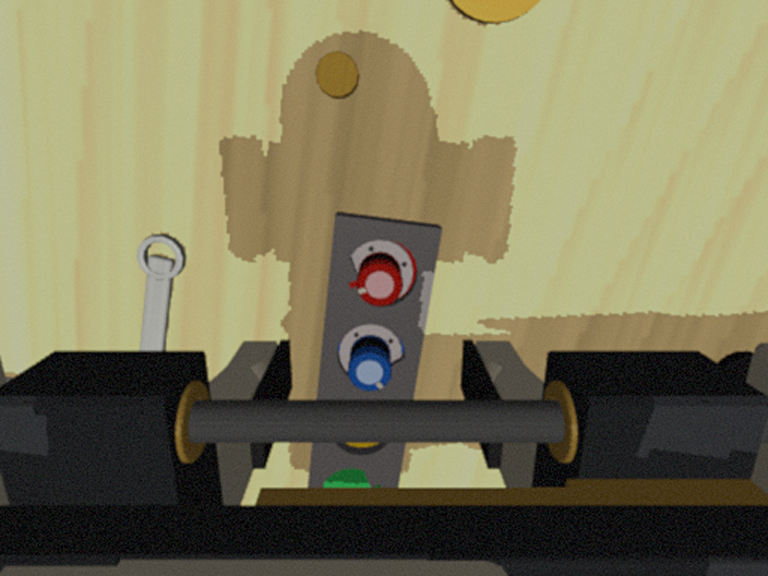

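```bash
python3 -c "
from h import *
plan(.484,.14,.13,np.radians(-108))"
```

```text
t 16.32 pos [ 0.646  -0.1153  0.1264] yaw -1.4124 q6 0.04 F [ 0.1  0.6 -0.8] w 0.0666
  slide [-0.5554, 0.2394, -0.0082]  turn [-0.0005, 0.0, 0.0752]  rows>= 7.3
```

```bash
python3 -m crank '[{"slide":[-0.555,0.239,-0.008],"turn":[0,0,0.075],"fingers":1},{"slide":[-0.555,0.239,-0.008],"turn":[0,0,0.075],"fingers":1},{"slide":[-0.555,0.239,-0.008],"turn":[0,0,0.075],"fingers":1},{"slide":[-0.555,0.239,-0.008],"turn":[0,0,0.075],"fingers":1},{"slide":[-0.555,0.239,-0.008],"turn":[0,0,0.075],"fingers":1}]';python3 -c "
from h import *
plan(.484,.14,.13,np.radians(-108))"
```

```text
t: 16.73
eef_pos: [0.5355, 0.0555, 0.1261]
ee_rot: [3.14, -0.002, -1.891]
force: [1.2, 1.4, 0.4]
width: 0.0873
t 16.73 pos [0.5355 0.0555 0.1261] yaw -1.8913 q6 -0.79 F [1.2 1.4 0.4] w 0.0873
  slide [-0.1279, 0.1511, -0.0079]  turn [0.0002, -0.0003, -0.001]  rows>= 2.4
```

```bash
python3 -m crank '[{"slide":[-0.128,0.151,-0.008],"turn":[0,0,0],"fingers":1},{"slide":[-0.128,0.151,-0.008],"turn":[0,0,0],"fingers":1},{"slide":[-0.128,0.151,-0.008],"turn":[0,0,0],"fingers":1},{"slide":[-0.128,0.151,-0.008],"turn":[0,0,0],"fingers":1},{"slide":[-0.128,0.151,-0.008],"turn":[0,0,0],"fingers":1}]';python3 shot.py y1 yellow .464 .0765 ; python3 -c "
from h import *
plan(.4642,.0765,.04,np.radians(-108))"
```

```text
t: 17.15
eef_pos: [0.4845, 0.1395, 0.1307]
ee_rot: [3.141, -0.002, -1.881]
force: [0.5, -1.2, -0.5]
width: 0.0875
yellow rim centre [463.5  78.1] | foot fit [463.5  78. ] ang 111.8 sc 143.8 | dash ang 111.9
t 17.2 pos [0.4849 0.1389 0.1307] yaw -1.8823 q6 -0.98 F [-0.1 -0.2 -0.6] w 0.0875
  slide [0.1311, 0.0011, 0.1817]  turn [0.0001, -0.0003, 0.0004]  rows>= 2.7
```

View pics/fit_yellow.png

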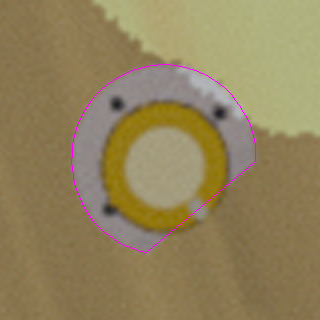

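View pics/y1.png

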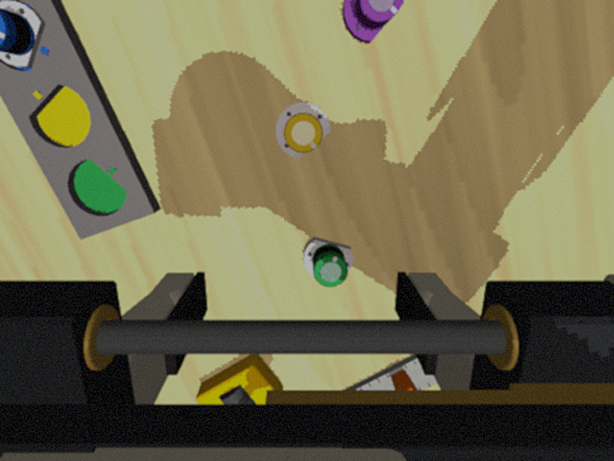

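```bash
python3 -m crank '[{"slide":[0.128,0.002,0.08],"turn":[0,0,0],"fingers":0.2},{"slide":[0.128,0.002,0.181],"turn":[0,0,0],"fingers":0.2},{"slide":[0.128,0.002,0.181],"turn":[0,0,0],"fingers":0.2},{"slide":[0.128,0.002,0.181],"turn":[0,0,0],"fingers":0.2},{"slide":[0.128,0.002,0.181],"turn":[0,0,0],"fingers":0.2}]'; python3 -m crank '[{"slide":[0,0,0],"turn":[0,0,0],"fingers":0.2}]'; python3 -c "
from h import *
plan(.4635,.078,-.0043,np.radians(-108))"
```

```text
t: 17.62
eef_pos: [0.4639, 0.0761, 0.0397]
ee_rot: [3.139, -0.004, -1.886]
force: [0.0, 0.4, 1.3]
width: 0.0597
t: 17.7
eef_pos: [0.4662, 0.0782, 0.0417]
ee_rot: [-3.14, -0.001, -1.884]
force: [-0.3, 0.8, -0.2]
width: 0.0554
t 17.7 pos [0.4662 0.0782 0.0417] yaw -1.8844 q6 -0.9 F [-0.3  0.8 -0.2] w 0.0554
  slide [0.0019, 0.0051, 0.0921]  turn [-0.0002, -0.0001, 0.0001]  rows>= 1.1
```

```bash
python3 -m crank '[{"slide":[0.001,0.004,0.04],"turn":[0,0,0],"fingers":0.2},{"slide":[0.001,0.004,0.07],"turn":[0,0,0],"fingers":0.2},{"slide":[0.001,0.004,0.09],"turn":[0,0,0],"fingers":0.2},{"slide":[0.001,0.004,0.09],"turn":[0,0,0],"fingers":0.2}]'; python3 -c "
from h import *
plan(.4635,.078,-.0043,np.radians(-108))"; python3 -m crank '[{"slide":[0,0,0],"turn":[0,0,0],"fingers":-1},{"slide":[0,0,0],"turn":[0,0,0],"fingers":-1},{"slide":[0,0,0],"turn":[0,0,0],"fingers":-1},{"slide":[0,0,0],"turn":[0,0,0],"fingers":-1},{"slide":[0,0,0],"turn":[0,0,0],"fingers":-1}]';python3 -m crank '[{"slide":[0,0,0],"turn":[0,0,0],"fingers":-1}]'; python3 -c "
from h import *
plan(.4635,.078,-.0043,np.radians(-108))"
```

```text
t: 18.03
eef_pos: [0.4634, 0.0789, -0.0042]
ee_rot: [-3.141, -0.001, -1.883]
force: [0.1, -0.5, 1.0]
width: 0.0527
t 18.03 pos [ 0.4634  0.0789 -0.0042] yaw -1.8833 q6 -0.9 F [ 0.1 -0.5  1. ] w 0.0527
  slide [0.0017, -0.0007, 0.0003]  turn [-0.0001, -0.0001, 0.0003]  rows>= 0.0
t: 18.45
eef_pos: [0.4634, 0.0788, -0.0032]
ee_rot: [-3.14, 0.001, -1.883]
force: [-0.4, -0.9, 3.3]
width: 0.0273
t: 18.53
eef_pos: [0.4635, 0.0788, -0.0032]
ee_rot: [-3.14, 0.001, -1.883]
force: [-0.1, 0.2, 5.6]
width: 0.0274
t 18.53 pos [ 0.4635  0.0788 -0.0032] yaw -1.8831 q6 -0.9 F [-0.1  0.2  5.6] w 0.0274
  slide [0.0016, -0.0006, 0.0022]  turn [-0.0003, 0.0001, 0.0003]  rows>= 0.0
```

```bash
python3 -m crank '[{"slide":[0,0,-0.04],"turn":[0,0,0],"fingers":-1},{"slide":[0,0,-0.1],"turn":[0,0,0],"fingers":-1},{"slide":[0,0,-0.13],"turn":[0,0,0],"fingers":-1},{"slide":[0,0,-0.13],"turn":[0,0,0],"fingers":-1}]' 15; python3 -c "
from h import *
plan(.6398,.0087,.06,np.radians(74.8))"
```

```text
t: 18.87
eef_pos: [0.4648, 0.0795, 0.0643]
ee_rot: [-3.137, 0.003, -1.883]
force: [-0.1, 0.4, -0.6]
width: 0.0273
t 18.87 pos [0.4648 0.0795 0.0643] yaw -1.8828 q6 -0.9 F [-0.1  0.4 -0.6] w 0.0273
  slide [0.0274, -0.3765, 0.0103]  turn [0.0008, 0.0011, 0.4926]  rows>= 24.8
```

```bash
python3 -m crank '[{"slide":[0.027,-0.376,0],"turn":[0,0,-0.45],"fingers":-1},{"slide":[0.027,-0.376,0],"turn":[0,0,-0.45],"fingers":-1},{"slide":[0.027,-0.376,0],"turn":[0,0,-0.45],"fingers":-1},{"slide":[0.027,-0.376,0],"turn":[0,0,-0.45],"fingers":-1},{"slide":[0.027,-0.376,0],"turn":[0,0,-0.45],"fingers":-1}]'; python3 -m crank '[{"slide":[0,0,0],"turn":[0,0,-0.4],"fingers":-1},{"slide":[0,0,0],"turn":[0,0,-0.4],"fingers":-1},{"slide":[0,0,0],"turn":[0,0,-0.4],"fingers":-1},{"slide":[0,0,0],"turn":[0,0,-0.4],"fingers":-1},{"slide":[0,0,0],"turn":[0,0,-0.4],"fingers":-1}]';python3 -m crank '[{"slide":[0,0,0],"turn":[0,0,-0.3],"fingers":-1},{"slide":[0,0,0],"turn":[0,0,-0.3],"fingers":-1},{"slide":[0,0,0],"turn":[0,0,-0.3],"fingers":-1},{"slide":[0,0,0],"turn":[0,0,-0.3],"fingers":-1},{"slide":[0,0,0],"turn":[0,0,-0.3],"fingers":-1}]';python3 -c "
from h import *
plan(.6398,.0087,.06,np.radians(74.8))"
```

```text
t: 19.28
eef_pos: [0.6402, 0.0062, 0.06]
ee_rot: [3.141, -0.001, -1.268]
force: [0.5, 0.9, -0.9]
width: 0.0273
t: 19.7
eef_pos: [0.6368, 0.0076, 0.0599]
ee_rot: [3.14, 0.001, -0.643]
force: [-0.3, 0.6, -0.3]
width: 0.0271
t: 20.12
eef_pos: [0.6369, 0.0077, 0.0601]
ee_rot: [3.141, 0.001, -0.018]
force: [-0.6, -0.4, -1.4]
width: 0.0268
t 20.12 pos [0.6369 0.0077 0.0601] yaw -0.0181 q6 1.23 F [-0.6 -0.4 -1.4] w 0.0268
  slide [0.0058, -0.0021, 0.0002]  turn [-0.0, 0.0002, -0.2107]  rows>= 10.6
```

```bash
python3 -m crank '[{"slide":[0.0058,-0.002,0],"turn":[0,0,-0.21],"fingers":-1},{"slide":[0.0058,-0.002,0],"turn":[0,0,-0.21],"fingers":-1},{"slide":[0.0058,-0.002,0],"turn":[0,0,-0.21],"fingers":-1},{"slide":[0.0058,-0.002,0],"turn":[0,0,-0.21],"fingers":-1},{"slide":[0.0058,-0.002,0],"turn":[0,0,-0.21],"fingers":-1}]'; python3 -m crank '[{"slide":[0,0,0],"turn":[0,0,-0.1107],"fingers":-1},{"slide":[0,0,0],"turn":[0,0,-0.1107],"fingers":-1},{"slide":[0,0,0],"turn":[0,0,-0.1107],"fingers":-1},{"slide":[0,0,0],"turn":[0,0,-0.1107],"fingers":-1},{"slide":[0,0,0],"turn":[0,0,-0.1107],"fingers":-1}]';python3 -m crank '[{"slide":[0,0,0.02],"turn":[0,0,-0.0107],"fingers":-1},{"slide":[0,0,0.05],"turn":[0,0,-0.0107],"fingers":-1},{"slide":[0,0,0.05],"turn":[0,0,-0.0107],"fingers":-1},{"slide":[0,0,0.05],"turn":[0,0,-0.0107],"fingers":-1}]';python3 -c "
from h import *
plan(.6398,.0087,.015,np.radians(74.8))
im,c=save('wrist','y4',None,1.5)"
```

```text
t: 20.53
eef_pos: [0.6398, 0.0087, 0.0601]
ee_rot: [-3.142, 0.001, 0.607]
force: [-0.8, -0.0, -0.1]
width: 0.0272
t: 20.95
eef_pos: [0.6398, 0.0087, 0.0601]
ee_rot: [-3.141, 0.001, 1.232]
force: [-1.3, 0.0, -1.5]
width: 0.0274
t: 21.28
eef_pos: [0.6393, 0.0084, 0.0348]
ee_rot: [-3.139, 0.002, 1.292]
force: [0.3, -0.5, -0.6]
width: 0.0274
t 21.28 pos [0.6393 0.0084 0.0348] yaw 1.2925 q6 2.54 F [ 0.3 -0.5 -0.6] w 0.0274
  slide [0.0009, 0.0009, 0.0397]  turn [-0.0003, 0.0003, -0.0021]  rows>= 0.5
```

View pics/y4.png

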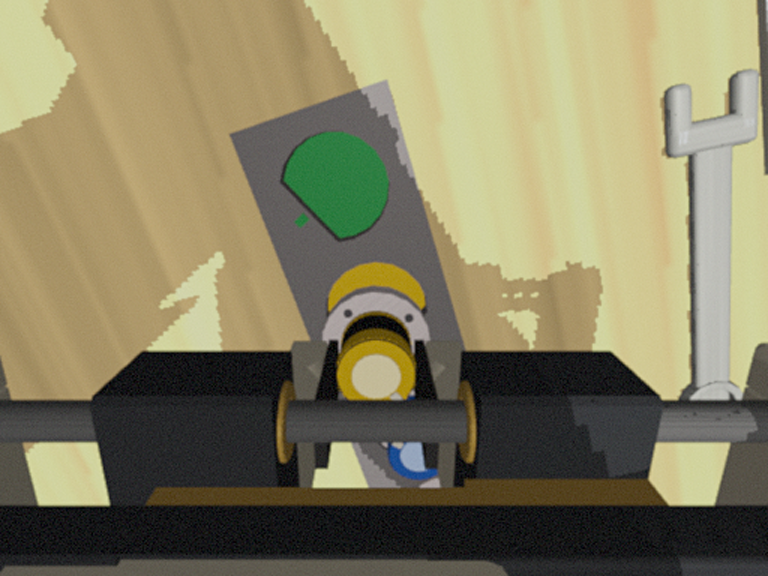

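```bash
python3 -m crank '[{"slide":[0.0008,0.0008,0.02],"turn":[0,0,-0.002],"fingers":-1},{"slide":[0.0008,0.0008,0.036],"turn":[0,0,-0.002],"fingers":-1},{"slide":[0.0008,0.0008,0.036],"turn":[0,0,-0.002],"fingers":-1},{"slide":[0.0008,0.0008,0.036],"turn":[0,0,-0.002],"fingers":-1}]'; python3 -c "
from h import *
plan(.6398,.0087,.0028,np.radians(74.8))"
```

```text
t: 21.67
eef_pos: [0.6404, 0.0088, 0.0174]
ee_rot: [-3.141, 0.001, 1.306]
force: [-0.1, -0.6, -1.4]
width: 0.0275
t 21.67 pos [0.6404 0.0088 0.0174] yaw 1.3056 q6 2.56 F [-0.1 -0.6 -1.4] w 0.0275
  slide [-0.0005, -0.001, 0.0292]  turn [-0.0001, 0.0002, 0.0]  rows>= 0.4
```

```bash
python3 -m crank '[{"slide":[0,-0.0005,0.01],"turn":[0,0,0],"fingers":-1},{"slide":[0,-0.0005,0.018],"turn":[0,0,0],"fingers":-1},{"slide":[0,-0.0005,0.022],"turn":[0,0,0],"fingers":-1},{"slide":[0,-0.0005,0.022],"turn":[0,0,0],"fingers":-1}]'; python3 -c "
from h import *
plan(.6398,.0087,.0028,np.radians(74.8))"
```

```text
t: 22.0
eef_pos: [0.6403, 0.009, 0.0065]
ee_rot: [-3.141, 0.001, 1.306]
force: [-0.0, 0.3, -1.1]
width: 0.0268
t 22.0 pos [0.6403 0.009  0.0065] yaw 1.3057 q6 2.56 F [-0.   0.3 -1.1] w 0.0268
  slide [-0.0007, -0.0008, 0.0074]  turn [-0.0001, 0.0002, 0.0]  rows>= 0.1
```

```bash
python3 -m crank '[{"slide":[0,0,0.005],"turn":[0,0,0],"fingers":-1},{"slide":[0,0,0.007],"turn":[0,0,0],"fingers":-1},{"slide":[0,0,0.007],"turn":[0,0,0],"fingers":-1},{"slide":[0,0,0.007],"turn":[0,0,0],"fingers":-0.1},{"slide":[0,0,0.007],"turn":[0,0,0],"fingers":0}]';python3 -m crank '[{"slide":[0,0,0],"turn":[0,0,0],"fingers":0.1},{"slide":[0,0,0],"turn":[0,0,0],"fingers":0.1},{"slide":[0,0,0],"turn":[0,0,0],"fingers":0.1}]'; python3 -m crank '[{"slide":[0,0,-0.08],"turn":[0,0,0],"fingers":0.1},{"slide":[0,0,-0.16],"turn":[0,0,0],"fingers":0.1},{"slide":[0,0,-0.24],"turn":[0,0,0],"fingers":0.4},{"slide":[0,0,-0.24],"turn":[0,0,0],"fingers":1},{"slide":[0,0,-0.24],"turn":[0,0,0],"fingers":1}]'; python3 -c "
from h import *
plan(.42,.18,.13,0)
im,c=save('wrist','y5',None,1.5)"
```

```text
t: 22.42
eef_pos: [0.6409, 0.0091, 0.0039]
ee_rot: [3.141, 0.0, 1.306]
force: [0.5, -0.0, 0.4]
width: 0.0355
t: 22.67
eef_pos: [0.6408, 0.0091, 0.0038]
ee_rot: [3.141, 0.0, 1.306]
force: [0.3, 0.1, 0.1]
width: 0.0477
t: 23.08
eef_pos: [0.6426, 0.0096, 0.1272]
ee_rot: [3.136, -0.003, 1.306]
force: [-1.4, -0.4, -0.4]
width: 0.0629
t 23.08 pos [0.6426 0.0096 0.1272] yaw 1.306 q6 2.56 F [-1.4 -0.4 -0.4] w 0.0629
  slide [0.2124, -0.5188, -0.0081]  turn [0.0005, -0.001, 0.2078]  rows>= 10.5
```

View pics/y5.png

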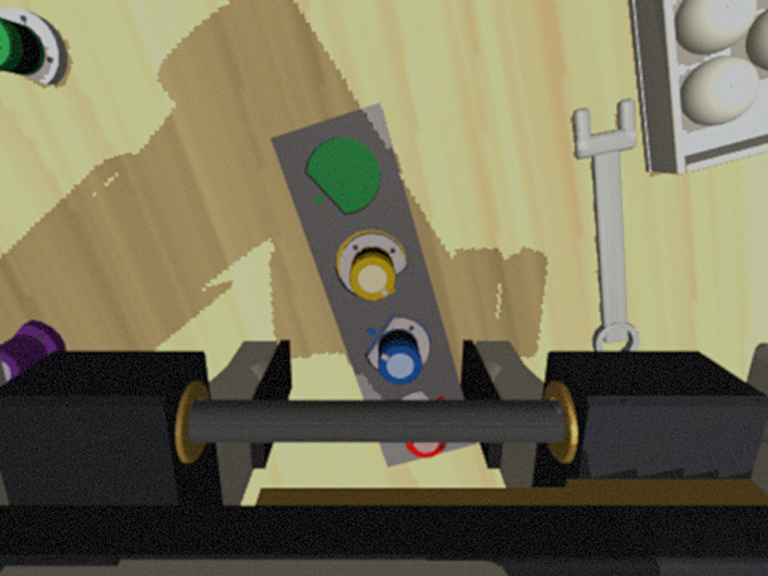

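Yellow is home at (372,270). Next is the green cell.

```bash
python3 -m crank '[{"slide":[0.3,-0.519,-0.008],"turn":[0,0,0.3],"fingers":1},{"slide":[0.3,-0.519,-0.008],"turn":[0,0,0.3],"fingers":1},{"slide":[0.3,-0.519,-0.008],"turn":[0,0,0.3],"fingers":1},{"slide":[0.3,-0.519,-0.008],"turn":[0,0,0.3],"fingers":1},{"slide":[0.3,-0.519,-0.008],"turn":[0,0,0.3],"fingers":1}]'; python3 -c "
from h import *
plan(.418,.226,.13,np.radians(-33))"
```

```text
t: 23.55
eef_pos: [0.5027, 0.1468, 0.1247]
ee_rot: [3.141, 0.003, 0.721]
force: [0.8, 0.6, -0.1]
width: 0.0871
t 23.55 pos [0.5027 0.1468 0.1247] yaw 0.721 q6 1.63 F [ 0.8  0.6 -0.1] w 0.0871
  slide [-0.0227, -0.2308, -0.0105]  turn [0.0003, 0.0004, 0.2064]  rows>= 10.4
```

```bash
python3 -m crank '[{"slide":[-0.023,-0.231,-0.01],"turn":[0,0,0.2064],"fingers":1},{"slide":[-0.023,-0.231,-0.01],"turn":[0,0,0.2064],"fingers":1},{"slide":[-0.023,-0.231,-0.01],"turn":[0,0,0.2064],"fingers":1},{"slide":[-0.023,-0.231,-0.01],"turn":[0,0,0.2064],"fingers":1},{"slide":[-0.023,-0.231,-0.01],"turn":[0,0,0.2064],"fingers":1}]';python3 -m crank '[{"slide":[0,0,0],"turn":[0,0,0.1067],"fingers":1},{"slide":[0,0,0],"turn":[0,0,0.1067],"fingers":1},{"slide":[0,0,0],"turn":[0,0,0.1067],"fingers":1},{"slide":[0,0,0],"turn":[0,0,0.1067],"fingers":1},{"slide":[0,0,0],"turn":[0,0,0.1067],"fingers":1}]'; python3 shot.py g1 green .473 .188 ; python3 -c "
from h import *
plan(.473,.188,.04,np.radians(-33))"
```

```text
t: 23.97
eef_pos: [0.4173, 0.2262, 0.1304]
ee_rot: [3.14, 0.001, 0.155]
force: [-0.2, 0.0, -0.7]
width: 0.0874
t: 24.38
eef_pos: [0.4188, 0.2245, 0.1298]
ee_rot: [3.139, 0.0, -0.474]
force: [-0.4, 0.2, 0.7]
width: 0.0874
green rim centre [475.6 189.2] | foot fit [475.5 189.1] ang 236.8 sc 141.6 | dash ang 235.9
t 24.43 pos [0.4188 0.2244 0.1298] yaw -0.4832 q6 0.18 F [0.4 0.2 0.7] w 0.0878
  slide [0.1299, 0.0135, 0.1796]  turn [0.0005, 0.0, 0.0148]  rows>= 2.7
```

View pics/fit_green.png

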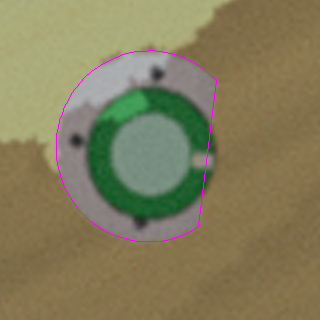

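View pics/g1.png

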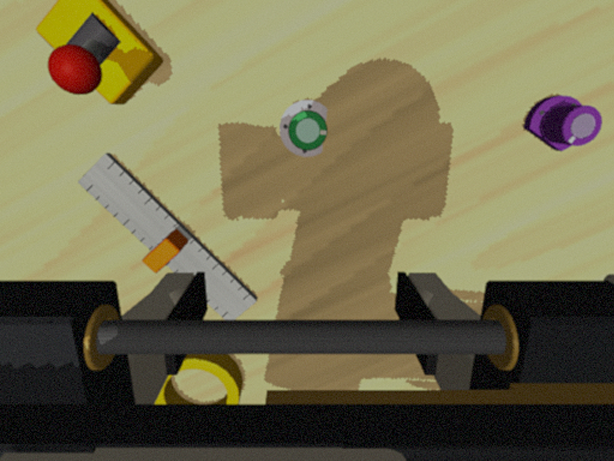

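```bash
python3 -c "
from h import *
plan(.4755,.1891,.04,np.radians(-40))"
```

```text
t 24.43 pos [0.4188 0.2244 0.1298] yaw -0.4832 q6 0.18 F [0.4 0.2 0.7] w 0.0878
  slide [0.1333, 0.0093, 0.1796]  turn [0.0005, -0.0, 0.0342]  rows>= 2.7
```

```bash
python3 -m crank '[{"slide":[0.133,0.009,0.08],"turn":[0,0,0.034],"fingers":0.2},{"slide":[0.133,0.009,0.179],"turn":[0,0,0.034],"fingers":0.2},{"slide":[0.133,0.009,0.179],"turn":[0,0,0.034],"fingers":0.2},{"slide":[0.133,0.009,0.179],"turn":[0,0,0.034],"fingers":0.2},{"slide":[0.133,0.009,0.179],"turn":[0,0,0.034],"fingers":0.2}]'; python3 -m crank '[{"slide":[0,0,0],"turn":[0,0,0],"fingers":0.2}]'; python3 -c "
from h import *
plan(.4755,.1891,-.0035,np.radians(-40))"
```

```text
t: 24.85
eef_pos: [0.4756, 0.1892, 0.0393]
ee_rot: [3.135, 0.0, -0.68]
force: [0.7, 0.7, 1.2]
width: 0.0595
t: 24.93
eef_pos: [0.4769, 0.1911, 0.0418]
ee_rot: [3.14, -0.001, -0.679]
force: [-0.4, -0.5, 1.3]
width: 0.055
t 24.93 pos [0.4769 0.1911 0.0418] yaw -0.6793 q6 0.13 F [-0.4 -0.5  1.3] w 0.055
  slide [0.0002, 0.0048, 0.0907]  turn [0.0002, -0.0001, 0.003]  rows>= 1.1
```

```bash
python3 -m crank '[{"slide":[0,0.004,0.04],"turn":[0,0,0],"fingers":0.2},{"slide":[0,0.004,0.07],"turn":[0,0,0],"fingers":0.2},{"slide":[0,0.004,0.088],"turn":[0,0,0],"fingers":0.2},{"slide":[0,0.004,0.088],"turn":[0,0,0],"fingers":0.2}]'; python3 -c "
from h import *
plan(.4755,.1891,-.0043,np.radians(-40))"; python3 -m crank '[{"slide":[0,0,0],"turn":[0,0,0],"fingers":-1},{"slide":[0,0,0],"turn":[0,0,0],"fingers":-1},{"slide":[0,0,0],"turn":[0,0,0],"fingers":-1},{"slide":[0,0,0],"turn":[0,0,0],"fingers":-1},{"slide":[0,0,0],"turn":[0,0,0],"fingers":-1}]';python3 -m crank '[{"slide":[0,0,0],"turn":[0,0,0],"fingers":-1}]'; python3 -c "
from h import *
plan(.4755,.1891,-.0043,np.radians(-40))"
```

```text
t: 25.27
eef_pos: [0.4751, 0.1898, -0.0025]
ee_rot: [3.141, -0.0, -0.68]
force: [-0.2, -0.1, -0.7]
width: 0.0529
t 25.27 pos [ 0.4751  0.1898 -0.0025] yaw -0.6796 q6 0.13 F [-0.2 -0.1 -0.7] w 0.0529
  slide [0.0015, 0.0006, 0.0036]  turn [0.0001, -0.0001, 0.003]  rows>= 0.1
t: 25.68
eef_pos: [0.476, 0.1899, -0.0017]
ee_rot: [-3.141, -0.001, -0.681]
force: [-0.1, -1.0, 3.8]
width: 0.0273
t: 25.77
eef_pos: [0.4761, 0.1898, -0.0017]
ee_rot: [-3.141, -0.001, -0.681]
force: [-1.4, 0.3, 5.2]
width: 0.027
t 25.77 pos [ 0.4761  0.1898 -0.0017] yaw -0.6809 q6 0.13 F [-1.4  0.3  5.2] w 0.027
  slide [-0.0001, 0.0018, 0.0051]  turn [-0.0001, -0.0002, 0.0027]  rows>= 0.1
```

```bash
python3 -m crank '[{"slide":[0,0,-0.04],"turn":[0,0,0],"fingers":-1},{"slide":[0,0,-0.1],"turn":[0,0,0],"fingers":-1},{"slide":[0,0,-0.13],"turn":[0,0,0],"fingers":-1},{"slide":[0,0,-0.13],"turn":[0,0,0],"fingers":-1}]' 15; python3 -c "
from h import *
plan(.6382,.0696,.06,np.radians(-67.4))"
```

```text
t: 26.1
eef_pos: [0.4777, 0.191, 0.0661]
ee_rot: [-3.136, -0.002, -0.68]
force: [1.2, 0.6, -1.1]
width: 0.027
t 26.1 pos [0.4777 0.191  0.0661] yaw -0.6805 q6 0.13 F [ 1.2  0.6 -1.1] w 0.027
  slide [0.4024, -0.0132, 0.0132]  turn [-0.0009, -0.0001, 0.0789]  rows>= 4.8
```

```bash
python3 -m crank '[{"slide":[0.402,-0.013,0.005],"turn":[0,0,0.0789],"fingers":-1},{"slide":[0.402,-0.013,0.005],"turn":[0,0,0.0789],"fingers":-1},{"slide":[0.402,-0.013,0.005],"turn":[0,0,0.0789],"fingers":-1},{"slide":[0.402,-0.013,0.005],"turn":[0,0,0.0789],"fingers":-1},{"slide":[0.402,-0.013,0.005],"turn":[0,0,0.0789],"fingers":-1}]'; python3 -m crank '[{"slide":[0,0,0.03],"turn":[0,0,0],"fingers":-1},{"slide":[0,0,0.05],"turn":[0,0,0],"fingers":-1},{"slide":[0,0,0.05],"turn":[0,0,0],"fingers":-1}]';python3 -c "
from h import *
plan(.6382,.0696,.016,np.radians(-67.4))
im,c=save('wrist','g4',None,1.5)"
```

```text
t: 26.52
eef_pos: [0.6373, 0.0661, 0.0593]
ee_rot: [3.141, -0.001, -1.185]
force: [-0.0, 0.6, -0.1]
width: 0.0271
t: 26.77
eef_pos: [0.6333, 0.0669, 0.0316]
ee_rot: [3.136, 0.0, -1.179]
force: [-0.8, 0.0, -0.3]
width: 0.027
t 26.77 pos [0.6333 0.0669 0.0316] yaw -1.1786 q6 -0.02 F [-0.8  0.  -0.3] w 0.027
  slide [-0.0012, -0.0113, 0.0311]  turn [0.0009, 0.0, -0.0004]  rows>= 0.4
```

View pics/g4.png

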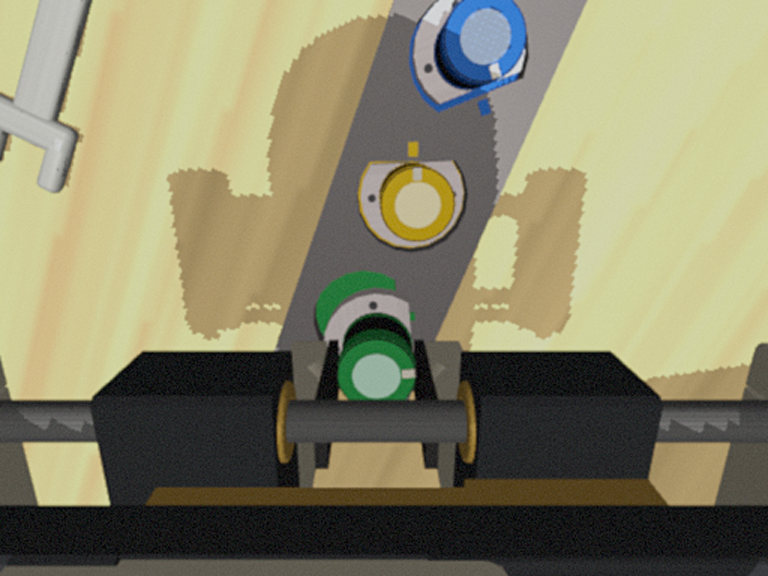

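```bash
python3 -m crank '[{"slide":[-0.0012,-0.009,0.01],"turn":[0,0,0],"fingers":-1},{"slide":[-0.0012,-0.009,0.02],"turn":[0,0,0],"fingers":-1},{"slide":[-0.0012,-0.009,0.02],"turn":[0,0,0],"fingers":-1},{"slide":[-0.0012,-0.009,0.02],"turn":[0,0,0],"fingers":-1}]'; python3 -c "
from h import *
plan(.6382,.0696,.016,np.radians(-67.4))"
```

```text
t: 27.15
eef_pos: [0.6396, 0.071, 0.0254]
ee_rot: [3.142, -0.001, -1.176]
force: [-0.1, -0.4, -0.3]
width: 0.0272
t 27.15 pos [0.6396 0.071  0.0254] yaw -1.1757 q6 -0.02 F [-0.1 -0.4 -0.3] w 0.0272
  slide [0.0015, 0.0036, 0.0188]  turn [0.0, -0.0001, 0.0001]  rows>= 0.2
```

```bash
python3 -m crank '[{"slide":[0.001,0.003,0.01],"turn":[0,0,0],"fingers":-1},{"slide":[0.001,0.003,0.018],"turn":[0,0,0],"fingers":-1},{"slide":[0.001,0.003,0.018],"turn":[0,0,0],"fingers":-1},{"slide":[0.001,0.003,0.018],"turn":[0,0,0],"fingers":-1}]'; python3 -c "
from h import *
plan(.6382,.0696,.0043,np.radians(-67.4))"
```

```text
t: 27.48
eef_pos: [0.6384, 0.0692, 0.016]
ee_rot: [3.141, -0.001, -1.177]
force: [-0.7, 0.2, -0.5]
width: 0.0272
t 27.48 pos [0.6384 0.0692 0.016 ] yaw -1.1768 q6 -0.02 F [-0.7  0.2 -0.5] w 0.0272
  slide [-0.001, -0.0001, 0.0234]  turn [0.0001, -0.0001, -0.0001]  rows>= 0.3
```

```bash
python3 -m crank '[{"slide":[0,0,0.008],"turn":[0,0,0],"fingers":-1},{"slide":[0,0,0.014],"turn":[0,0,0],"fingers":-1},{"slide":[0,0,0.016],"turn":[0,0,0],"fingers":-1},{"slide":[0,0,0.016],"turn":[0,0,0],"fingers":-1}]'; python3 -c "
from h import *
plan(.6382,.0696,.0043,np.radians(-67.4))"
```

```text
t: 27.82
eef_pos: [0.6383, 0.0691, 0.0077]
ee_rot: [3.141, -0.001, -1.177]
force: [-0.2, -0.2, 0.2]
width: 0.0272
t 27.82 pos [0.6383 0.0691 0.0077] yaw -1.177 q6 -0.02 F [-0.2 -0.2  0.2] w 0.0272
  slide [-0.001, -0.0001, 0.0069]  turn [0.0001, -0.0001, -0.0001]  rows>= 0.1
```

```bash
python3 -m crank '[{"slide":[0,0,0.005],"turn":[0,0,0],"fingers":-1},{"slide":[0,0,0.007],"turn":[0,0,0],"fingers":-1},{"slide":[0,0,0.007],"turn":[0,0,0],"fingers":-1},{"slide":[0,0,0.007],"turn":[0,0,0],"fingers":-0.1},{"slide":[0,0,0.007],"turn":[0,0,0],"fingers":0}]';python3 -m crank '[{"slide":[0,0,0],"turn":[0,0,0],"fingers":0.1},{"slide":[0,0,0],"turn":[0,0,0],"fingers":0.1},{"slide":[0,0,0],"turn":[0,0,0],"fingers":0.1}]'; python3 -m crank '[{"slide":[0,0,-0.08],"turn":[0,0,0],"fingers":0.1},{"slide":[0,0,-0.16],"turn":[0,0,0],"fingers":0.1},{"slide":[0,0,-0.24],"turn":[0,0,0],"fingers":0.4},{"slide":[0,0,-0.24],"turn":[0,0,0],"fingers":1},{"slide":[0,0,-0.24],"turn":[0,0,0],"fingers":1}]'; python3 -c "
from h import *
plan(.44,.33,.13,np.radians(20))
im,c=save('wrist','g5',None,1.5)"
```

```text
t: 28.23
eef_pos: [0.6388, 0.0693, 0.0049]
ee_rot: [-3.141, -0.001, -1.177]
force: [0.4, -0.2, 0.3]
width: 0.0358
t: 28.48
eef_pos: [0.6387, 0.0693, 0.0049]
ee_rot: [-3.141, -0.001, -1.177]
force: [0.5, -0.1, 0.1]
width: 0.0476
t: 28.9
eef_pos: [0.6405, 0.07, 0.1283]
ee_rot: [-3.135, -0.001, -1.177]
force: [-0.1, -0.8, -0.5]
width: 0.0631
t 28.9 pos [0.6405 0.07   0.1283] yaw -1.1766 q6 -0.02 F [-0.1 -0.8 -0.5] w 0.0631
  slide [-0.6341, 0.1705, -0.005]  turn [-0.0007, -0.0009, -0.2428]  rows>= 12.2
```

View pics/g5.png

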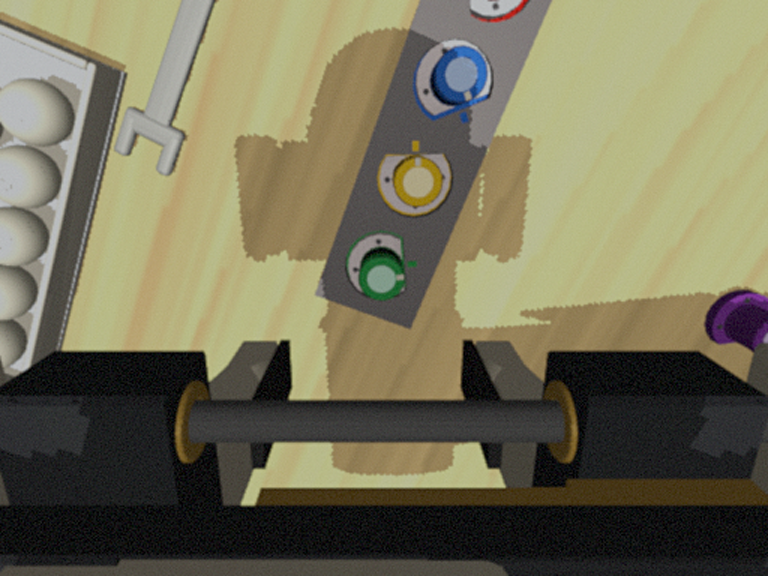

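All four cells are seated: green (380,275), yellow (417,180), blue (462,75), red at the top. Next, the straightedge.

```bash
python3 -c "
from h import *
plan(.425,.40,.13,np.radians(-75))"
```

```text
t 28.95 pos [0.639  0.0697 0.1261] yaw -1.177 q6 -0.02 F [-0.4 -0.4 -0.7] w 0.0668
  slide [-0.7743, 0.1418, -0.0085]  turn [-0.0004, -0.0, 0.021]  rows>= 9.4
```

```bash
python3 -m crank '[{"slide":[-0.774,0.142,-0.008],"turn":[0,0,0.021],"fingers":1},{"slide":[-0.774,0.142,-0.008],"turn":[0,0,0.021],"fingers":1},{"slide":[-0.774,0.142,-0.008],"turn":[0,0,0.021],"fingers":1},{"slide":[-0.774,0.142,-0.008],"turn":[0,0,0.021],"fingers":1},{"slide":[-0.774,0.142,-0.008],"turn":[0,0,0.021],"fingers":1}]'; python3 -c "
from h import *
plan(.425,.40,.13,np.radians(-75))"
```

```text
t: 29.37
eef_pos: [0.5244, 0.2429, 0.1252]
ee_rot: [3.139, -0.002, -1.31]
force: [0.6, 0.4, 0.0]
width: 0.0877
t 29.37 pos [0.5244 0.2429 0.1252] yaw -1.3095 q6 -0.51 F [0.6 0.4 0. ] w 0.0877
  slide [-0.3548, 0.111, -0.0099]  turn [0.0004, -0.0003, -0.0001]  rows>= 4.5
```

```bash
python3 -m crank '[{"slide":[-0.355,0.111,-0.01],"turn":[0,0,0],"fingers":1},{"slide":[-0.355,0.111,-0.01],"turn":[0,0,0],"fingers":1},{"slide":[-0.355,0.111,-0.01],"turn":[0,0,0],"fingers":1},{"slide":[-0.355,0.111,-0.01],"turn":[0,0,0],"fingers":1},{"slide":[-0.355,0.111,-0.01],"turn":[0,0,0],"fingers":1}]';python3 -m crank '[{"slide":[0,0,0],"turn":[0,0,0],"fingers":1},{"slide":[0,0,0],"turn":[0,0,0],"fingers":1}]'; python3 shot.py e1; python3 -c "
from h import *
plan(.44,.336,.05,np.radians(-75))"
```

```text
t: 29.78
eef_pos: [0.4242, 0.4021, 0.1304]
ee_rot: [3.14, -0.002, -1.307]
force: [1.2, 0.4, 0.7]
width: 0.0877
t: 29.95
eef_pos: [0.4255, 0.3997, 0.1301]
ee_rot: [3.14, -0.002, -1.306]
force: [0.0, -0.1, -0.2]
width: 0.0876
t 30.0 pos [0.4261 0.399  0.1303] yaw -1.3077 q6 -0.82 F [-0.2  0.3 -1. ] w 0.0879
  slide [0.1285, 0.0056, 0.1609]  turn [0.0003, -0.0004, 0.0002]  rows>= 2.5
```

View pics/e1.png

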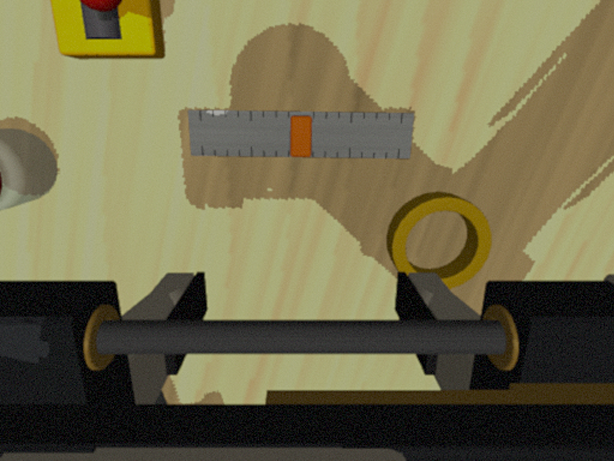

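```bash
cat > se.py <<'E'
from h import *
import pickle,sys
im,c=pickle.load(open(sys.argv[1],'rb'))
# orange block and steel corners
hsv=cv2.cvtColor(im,cv2.COLOR_RGB2HSV)
m=((hsv[...,0]>3)&(hsv[...,0]<16)&(hsv[...,1]>180)&(hsv[...,2]>80)).astype(np.uint8); m[230:]=0
k,l,s,ce=cv2.connectedComponentsWithStats(m); i=1+np.argmax(s[1:,4]); print('block',s[i],p2w('wrist',ce[i],.036,c)[:2].round(4))
pts=np.array(eval(sys.argv[2]))/1.2
W=np.array([p2w('wrist',p-.08,.008,c) for p in pts]); print(W[:,:2].round(4),'mean',W.mean(0)[:2].round(4))
for a,b in ((0,1),(3,2)):
    d=W[b]-W[a]; print(np.degrees(np.arctan2(d[1],d[0])).round(2),np.linalg.norm(d).round(4))
E
python3 se.py e1.pkl "[(189,110),(413,112),(411,159),(190,157)]"
```

```text
block [242  97  18  34 546] [0.4419 0.3394]
[[0.5318 0.3444]
 [0.3602 0.2997]
 [0.3491 0.335 ]
 [0.5245 0.3805]] mean [0.4414 0.3399]
-165.41 0.1773
-165.45 0.1812
```

```bash
python3 -c "
from h import *
plan(.4416,.3396,.05,np.radians(-75.4))"
```

```text
t 30.0 pos [0.4261 0.399  0.1303] yaw -1.3077 q6 -0.82 F [-0.2  0.3 -1. ] w 0.0879
  slide [0.1223, 0.0006, 0.1608]  turn [0.0003, -0.0004, 0.0013]  rows>= 2.4
```

```bash
python3 -m crank '[{"slide":[0.122,0,0.08],"turn":[0,0,0.0013],"fingers":0.1},{"slide":[0.122,0,0.16],"turn":[0,0,0.0013],"fingers":0.1},{"slide":[0.122,0,0.16],"turn":[0,0,0.0013],"fingers":0.1},{"slide":[0.122,0,0.16],"turn":[0,0,0.0013],"fingers":0.1},{"slide":[0.122,0,0.16],"turn":[0,0,0.0013],"fingers":0.1}]'; python3 -m crank '[{"slide":[0,0,0],"turn":[0,0,0],"fingers":0.1},{"slide":[0,0,0],"turn":[0,0,0],"fingers":0.1}]'; python3 -c "
from h import *
plan(.4416,.3396,.004,np.radians(-75.4))"
```

```text
t: 30.42
eef_pos: [0.443, 0.3383, 0.0507]
ee_rot: [3.14, -0.003, -1.319]
force: [0.3, 0.7, 1.3]
width: 0.0601
t: 30.58
eef_pos: [0.4437, 0.3416, 0.0531]
ee_rot: [-3.139, 0.001, -1.317]
force: [-0.2, 0.0, -0.8]
width: 0.0501
t 30.58 pos [0.4437 0.3416 0.0531] yaw -1.3169 q6 -0.75 F [-0.2  0.  -0.8] w 0.0501
  slide [0.0028, 0.0053, 0.0982]  turn [-0.0004, 0.0001, -0.0001]  rows>= 1.2
```

```bash
python3 -m crank '[{"slide":[0.0015,0.004,0.05],"turn":[0,0,0],"fingers":0.1},{"slide":[0.0015,0.004,0.08],"turn":[0,0,0],"fingers":0.1},{"slide":[0.0015,0.004,0.096],"turn":[0,0,0],"fingers":0.1},{"slide":[0.0015,0.004,0.096],"turn":[0,0,0],"fingers":0.1}]'; python3 -c "
from h import *
plan(.4416,.3396,.004,np.radians(-75.4))"; python3 -m crank '[{"slide":[0,0,0],"turn":[0,0,0],"fingers":-1},{"slide":[0,0,0],"turn":[0,0,0],"fingers":-1},{"slide":[0,0,0],"turn":[0,0,0],"fingers":-1},{"slide":[0,0,0],"turn":[0,0,0],"fingers":-1},{"slide":[0,0,0],"turn":[0,0,0],"fingers":-1}]' 25;python3 -m crank '[{"slide":[0,0,0],"turn":[0,0,0],"fingers":-1},{"slide":[0,0,0],"turn":[0,0,0],"fingers":-1},{"slide":[0,0,0],"turn":[0,0,0],"fingers":-1}]'; python3 -c "
from h import *
plan(.4416,.3396,.004,np.radians(-75.4))"; python3 shot.py e2; python3 sidechk.py s11
```

```text
t: 30.92
eef_pos: [0.4406, 0.3392, 0.003]
ee_rot: [3.141, -0.002, -1.317]
force: [0.4, 0.3, 1.1]
width: 0.0481
t 30.92 pos [0.4406 0.3392 0.003 ] yaw -1.3166 q6 -0.76 F [0.4 0.3 1.1] w 0.0481
  slide [-0.0003, -0.0021, -0.0021]  turn [0.0001, -0.0002, -0.0001]  rows>= 0.0
t: 31.33
eef_pos: [0.4412, 0.3396, 0.0043]
ee_rot: [-3.141, 0.0, -1.317]
force: [-0.3, 0.0, -0.1]
width: 0.0205
t: 31.58
eef_pos: [0.4417, 0.3399, 0.0048]
ee_rot: [-3.14, 0.0, -1.316]
force: [-0.0, -1.3, 7.6]
width: 0.0023
t 31.58 pos [0.4417 0.3399 0.0048] yaw -1.3164 q6 -0.75 F [-0.  -1.3  7.6] w 0.0023
  slide [0.0006, 0.0004, 0.0016]  turn [-0.0003, 0.0, -0.0001]  rows>= 0.0
[0.44174478 0.34002237 0.00482973] 0.0006811593613829177 [0.1 0.  6.7]
```

View pics/e2.png

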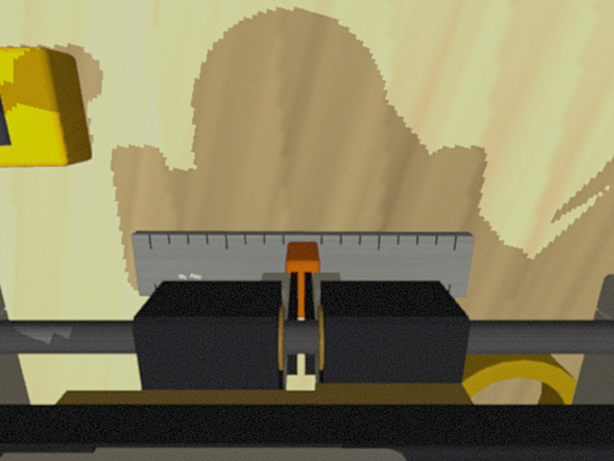

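View pics/s11.png

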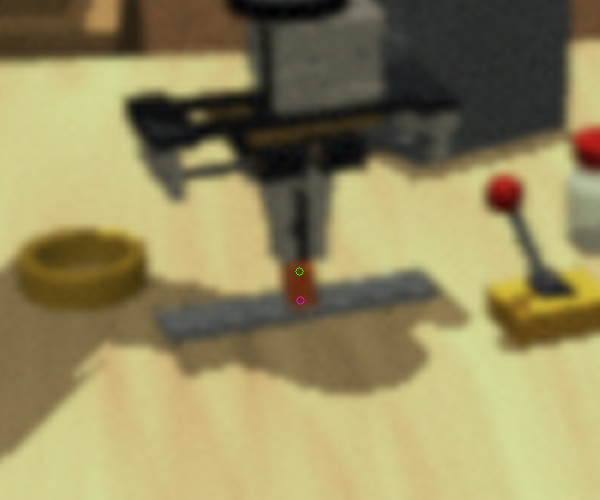

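The jaws shut above the block because the real fingertips sit about 31 mm above the reported TCP. I'll lift, open and go deeper.

```bash
python3 -m crank '[{"slide":[0,0,-0.03],"turn":[0,0,0],"fingers":0.1},{"slide":[0,0,-0.03],"turn":[0,0,0],"fingers":0.1},{"slide":[0,0,-0.03],"turn":[0,0,0],"fingers":0.1},{"slide":[0,0,-0.03],"turn":[0,0,0],"fingers":0.1},{"slide":[0,0,-0.03],"turn":[0,0,0],"fingers":0.1}]' 25; python3 -m crank '[{"slide":[0,0,0],"turn":[0,0,0],"fingers":0},{"slide":[0,0,0],"turn":[0,0,0],"fingers":0},{"slide":[0,0,0],"turn":[0,0,0],"fingers":0},{"slide":[0,0,0],"turn":[0,0,0],"fingers":0}]';python3 shot.py e3; python3 -c "
from h import *
plan(.4416,.3396,-.01,np.radians(-75.4))"
```

```text
t: 32.1
eef_pos: [0.4407, 0.3389, 0.0182]
ee_rot: [3.141, -0.001, -1.317]
force: [0.5, -0.0, 0.7]
width: 0.0287
t: 32.43
eef_pos: [0.4409, 0.3391, 0.0184]
ee_rot: [3.141, -0.001, -1.317]
force: [0.9, -0.5, 0.0]
width: 0.0434
t 32.48 pos [0.441  0.3391 0.0185] yaw -1.3169 q6 -0.75 F [ 0.4 -0.7  0. ] w 0.0434
  slide [-0.0006, -0.0015, 0.057]  turn [0.0, -0.0001, -0.0002]  rows>= 0.7
```

View pics/e3.png

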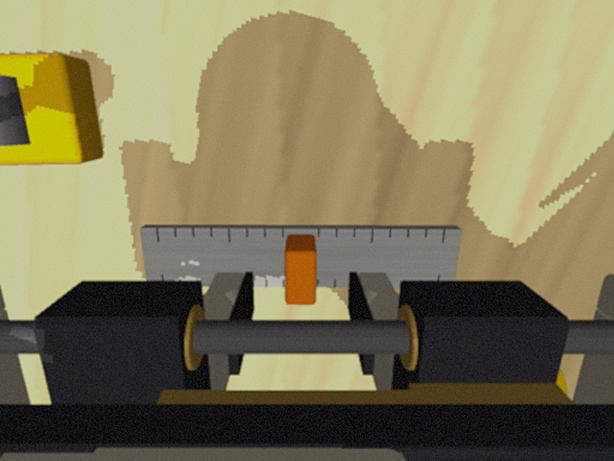

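```bash
python3 -m crank '[{"slide":[0,-0.001,0.03],"turn":[0,0,0],"fingers":0},{"slide":[0,-0.001,0.055],"turn":[0,0,0],"fingers":0},{"slide":[0,-0.001,0.055],"turn":[0,0,0],"fingers":0}]'; python3 -m crank '[{"slide":[0,0,0.006],"turn":[0,0,0],"fingers":0},{"slide":[0,0,0.01],"turn":[0,0,0],"fingers":0},{"slide":[0,0,0.01],"turn":[0,0,0],"fingers":0}]';python3 sidechk.py s12
```

```text
t: 32.73
eef_pos: [0.4404, 0.338, -0.0109]
ee_rot: [3.139, -0.003, -1.318]
force: [-0.3, 0.1, -0.4]
width: 0.0437
t: 32.98
eef_pos: [0.4416, 0.3395, -0.0137]
ee_rot: [-3.141, -0.001, -1.317]
force: [0.9, 1.1, 0.0]
width: 0.0441
[ 0.44159841  0.33947156 -0.01369499] 0.04407702931132305 [0.9 1.1 0. ]
```

View pics/s12.png

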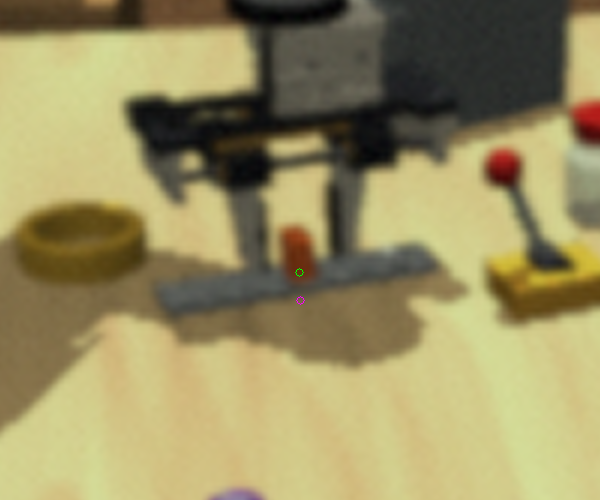

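```bash
python3 -m crank '[{"slide":[0,0,0],"turn":[0,0,0],"fingers":-1},{"slide":[0,0,0],"turn":[0,0,0],"fingers":-1},{"slide":[0,0,0],"turn":[0,0,0],"fingers":-1},{"slide":[0,0,0],"turn":[0,0,0],"fingers":-1},{"slide":[0,0,0],"turn":[0,0,0],"fingers":-1}]' 30;python3 -m crank '[{"slide":[0,0,0],"turn":[0,0,0],"fingers":-1},{"slide":[0,0,0],"turn":[0,0,0],"fingers":-1}]';python3 -m crank '[{"slide":[0,0,-0.06],"turn":[0,0,0],"fingers":-1},{"slide":[0,0,-0.12],"turn":[0,0,0],"fingers":-1},{"slide":[0,0,-0.16],"turn":[0,0,0],"fingers":-1},{"slide":[0,0,-0.16],"turn":[0,0,0],"fingers":-1},{"slide":[0,0,-0.16],"turn":[0,0,0],"fingers":-1}]'; python3 shot.py e4; python3 -c "
from h import *
plan(.58,-.02,.066,np.radians(1.9))"
```

```text
t: 33.45
eef_pos: [0.4415, 0.3393, -0.0137]
ee_rot: [-3.141, -0.001, -1.317]
force: [-2.9, -1.1, -0.0]
width: 0.0161
t: 33.62
eef_pos: [0.4415, 0.3394, -0.0137]
ee_rot: [-3.141, -0.001, -1.317]
force: [-1.3, -0.2, 2.0]
width: 0.0162
t: 34.03
eef_pos: [0.4417, 0.3399, 0.0671]
ee_rot: [-3.14, 0.001, -1.317]
force: [-0.7, -0.0, -2.8]
width: 0.0152
t 34.08 pos [0.4411 0.3391 0.0659] yaw -1.3174 q6 -0.75 F [-0.7 -0.9 -2.8] w 0.0157
  slide [0.765, -0.0889, -0.0]  turn [0.0, -0.0, -0.2149]  rows>= 10.8
```

View pics/e4.png

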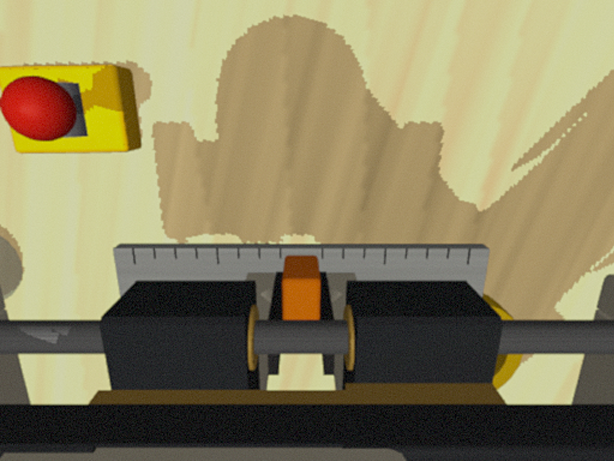

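```bash
python3 -m crank '[{"slide":[0,0,-0.08],"turn":[0,0,0],"fingers":-1},{"slide":[0.3,-0.03,-0.1],"turn":[0,0,0],"fingers":-1},{"slide":[0.6,-0.07,-0.1],"turn":[0,0,-0.21],"fingers":-1},{"slide":[0.76,-0.09,-0.1],"turn":[0,0,-0.21],"fingers":-1},{"slide":[0.76,-0.09,-0.1],"turn":[0,0,-0.21],"fingers":-1}]';  python3 -c "
from h import *
plan(.58,-.0229,.116,np.radians(1.9))"
```

```text
t: 34.5
eef_pos: [0.4974, 0.1913, 0.1102]
ee_rot: [3.139, -0.001, -0.965]
force: [1.0, -0.2, -0.7]
width: 0.0152
t 34.5 pos [0.4974 0.1913 0.1102] yaw -0.9651 q6 -0.13 F [ 1.  -0.2 -0.7] w 0.0152
  slide [0.4462, 0.1082, -0.011]  turn [0.0004, 0.0001, -0.1589]  rows>= 8.0
```

```bash
python3 -m crank '[{"slide":[0.446,0.108,0],"turn":[0,0,-0.159],"fingers":-1},{"slide":[0.446,0.108,0],"turn":[0,0,-0.159],"fingers":-1},{"slide":[0.446,0.108,0],"turn":[0,0,-0.159],"fingers":-1},{"slide":[0.446,0.108,0],"turn":[0,0,-0.159],"fingers":-1},{"slide":[0.446,0.108,0],"turn":[0,0,-0.159],"fingers":-1}]';  python3 -c "
from h import *
plan(.58,-.0229,.06,np.radians(1.9))"
```

```text
t: 34.92
eef_pos: [0.5637, 0.0171, 0.11]
ee_rot: [3.139, 0.002, -0.407]
force: [0.3, 1.1, -1.4]
width: 0.016
t 34.92 pos [0.5637 0.0171 0.11  ] yaw -0.4067 q6 0.79 F [ 0.3  1.1 -1.4] w 0.016
  slide [0.0618, 0.0603, 0.1001]  turn [0.0003, 0.0004, -0.07]  rows>= 3.5
```

```bash
python3 -m crank '[{"slide":[0.055,0.06,0.02],"turn":[0,0.0004,-0.07],"fingers":-1},{"slide":[0.055,0.06,0.04],"turn":[0,0.0004,-0.07],"fingers":-1},{"slide":[0.055,0.06,0.08],"turn":[0,0.0004,-0.07],"fingers":-1},{"slide":[0.055,0.06,0.1],"turn":[0,0.0004,-0.07],"fingers":-1},{"slide":[0.055,0.06,0.1],"turn":[0,0.0004,-0.07],"fingers":-1}]'; python3 -m crank '[{"slide":[0,0,0],"turn":[0,0,0],"fingers":-1}]'; python3 shot.py e5; python3 -c "
from h import *
plan(.578,-.0229,.0,np.radians(1.9))"
```

```text
t: 35.33
eef_pos: [0.5745, -0.0205, 0.0575]
ee_rot: [3.139, 0.005, 0.029]
force: [-0.5, -0.3, -2.5]
width: 0.0156
t: 35.42
eef_pos: [0.5764, -0.0199, 0.0601]
ee_rot: [3.139, 0.001, 0.025]
force: [0.5, -0.0, -1.4]
width: 0.0155
t 35.47 pos [ 0.5773 -0.0195  0.0612] yaw 0.0251 q6 1.29 F [-0.4  0.3 -1.9] w 0.016
  slide [0.0011, 0.0066, 0.1224]  turn [0.0003, -0.0002, -0.0013]  rows>= 1.5
```

View pics/e5.png

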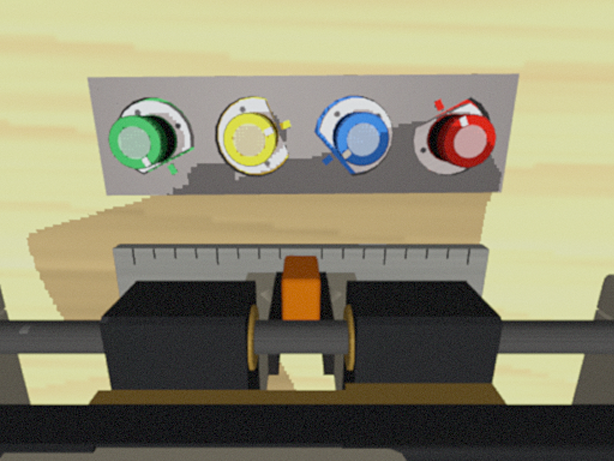

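```bash
python3 -m crank '[{"slide":[0,0.006,0.06],"turn":[0,0,-0.0013],"fingers":-1},{"slide":[0,0.006,0.1],"turn":[0,0,-0.0013],"fingers":-1},{"slide":[0,0.006,0.13],"turn":[0,0,-0.0013],"fingers":-1},{"slide":[0,0.006,0.13],"turn":[0,0,-0.0013],"fingers":-1},{"slide":[0,0.006,0.13],"turn":[0,0,-0.0013],"fingers":-1}]'; python3 -m crank '[{"slide":[0,0,0],"turn":[0,0,0],"fingers":-1}]'; python3 shot.py e6; python3 -c "
from h import *
plan(.588,-.0227,-.0137,np.radians(1.9))"
```

```text
t: 35.88
eef_pos: [0.578, -0.0223, -0.0029]
ee_rot: [3.14, -0.002, 0.035]
force: [0.1, 0.2, -1.5]
width: 0.0156
t: 35.97
eef_pos: [0.579, -0.0221, -0.0018]
ee_rot: [3.14, -0.005, 0.036]
force: [0.4, -1.0, -1.0]
width: 0.0159
t 36.02 pos [ 0.5792 -0.022  -0.0016] yaw 0.0359 q6 1.3 F [-0.5 -0.3 -1. ] w 0.0159
  slide [0.0174, 0.002, 0.0244]  turn [0.0001, -0.0008, 0.0004]  rows>= 0.4
```

View pics/e6.png

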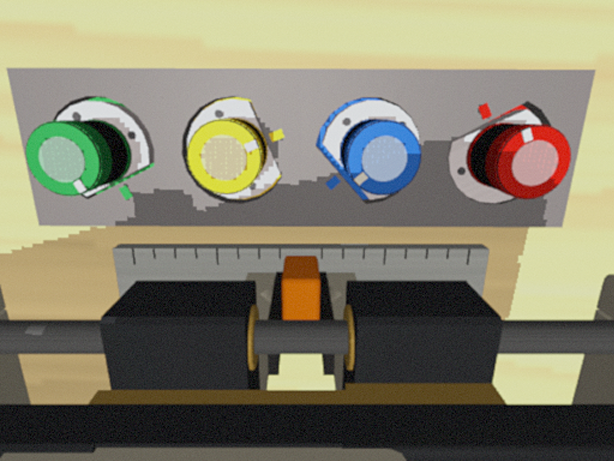

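```bash
python3 -m crank '[{"slide":[0,0.001,0.015],"turn":[0,-0.0006,0.0004],"fingers":-1},{"slide":[0,0.001,0.023],"turn":[0,-0.0006,0.0004],"fingers":-1},{"slide":[0.006,0.001,0.024],"turn":[0,-0.0006,0.0004],"fingers":-1},{"slide":[0.012,0.001,0.024],"turn":[0,-0.0006,0.0004],"fingers":-1},{"slide":[0.012,0.001,0.024],"turn":[0,-0.0006,0.0004],"fingers":-1}]'; python3 shot.py e7; python3 -c "
from h import *
plan(.588,-.0227,-.0137,np.radians(1.9))"
```

```text
t: 36.43
eef_pos: [0.5818, -0.0231, -0.014]
ee_rot: [3.14, 0.005, 0.033]
force: [-11.1, 2.6, 18.3]
width: 0.0157
t 36.48 pos [ 0.5818 -0.0232 -0.0141] yaw 0.0331 q6 1.31 F [-12.2   1.1  17.8] w 0.0161
  slide [0.0125, -0.0005, -0.0008]  turn [0.0003, 0.0007, -0.0]  rows>= 0.1
```

View pics/e7.png

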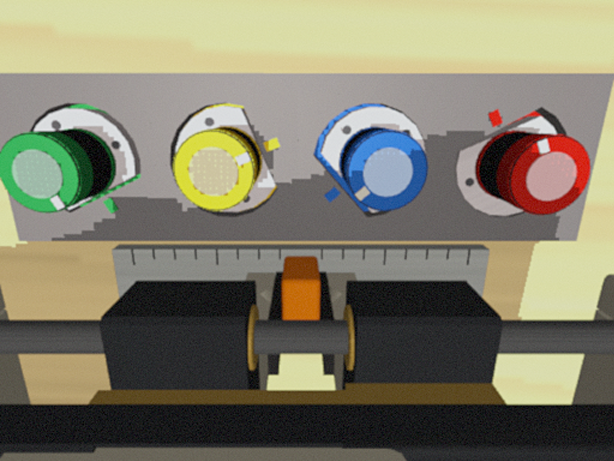

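```bash
cat > gap.py <<'E'
from h import *
import pickle,sys
im,c=pickle.load(open(sys.argv[1],'rb')); g=cv2.cvtColor(im,cv2.COLOR_RGB2GRAY).astype(int)
for u in (110,170,215,290,350,390):
    print(u,[int(v) for v in g[190:216,u]])
for v in eval(sys.argv[2]): print(v,p2w('wrist',(250,v),.016,c)[0].round(4),p2w('wrist',(250,v),.008,c)[0].round(4),p2w('wrist',(250,v),.0,c)[0].round(4))
E
python3 gap.py e7.pkl "[199,200,201,202,203,204,205,206,207]"
```

```text
110 [99, 97, 94, 99, 96, 94, 99, 95, 96, 90, 119, 160, 158, 129, 92, 77, 78, 72, 76, 85, 83, 74, 75, 71, 81, 92]
170 [100, 100, 95, 99, 93, 98, 95, 98, 95, 96, 117, 159, 160, 125, 83, 79, 74, 99, 139, 145, 144, 140, 136, 136, 138, 140]
215 [98, 100, 101, 101, 101, 100, 99, 100, 100, 95, 115, 157, 162, 127, 86, 80, 79, 76, 74, 85, 81, 83, 76, 83, 80, 94]
290 [100, 102, 99, 99, 102, 101, 104, 99, 96, 98, 117, 156, 158, 129, 89, 81, 76, 95, 132, 145, 144, 140, 140, 140, 136, 141]
350 [102, 96, 102, 97, 93, 101, 100, 96, 98, 96, 114, 156, 160, 126, 89, 81, 78, 92, 129, 143, 145, 140, 136, 140, 142, 140]
390 [98, 98, 97, 95, 99, 98, 98, 98, 98, 93, 113, 161, 161, 128, 86, 77, 81, 78, 85, 86, 83, 75, 73, 83, 76, 82]
199 0.607 0.6042 0.6014
200 0.6064 0.6036 0.6008
201 0.6059 0.603 0.6002
202 0.6053 0.6024 0.5995
203 0.6047 0.6018 0.5989
204 0.6041 0.6012 0.5983
205 0.6036 0.6006 0.5976
206 0.603 0.6 0.597
207 0.6024 0.5994 0.5964
```

```bash
python3 -m crank '[{"slide":[0,0,-0.003],"turn":[0,0,0],"fingers":-1},{"slide":[0.004,0,-0.003],"turn":[0,0,0],"fingers":-1},{"slide":[0.006,0,-0.003],"turn":[0,0,0],"fingers":-1},{"slide":[0.006,0,-0.003],"turn":[0,0,0],"fingers":-1}]'; python3 shot.py e8; python3 gap.py e8.pkl "[200,202,204,205,206,207]";python3 -c "
from h import *
plan(.588,-.0227,-.0137,np.radians(1.9))"
```

```text
t: 36.82
eef_pos: [0.5875, -0.0226, -0.0138]
ee_rot: [3.14, 0.001, 0.033]
force: [-0.3, 0.1, -2.3]
width: 0.0158
110 [96, 96, 99, 98, 99, 98, 93, 102, 97, 95, 94, 98, 100, 96, 94, 94, 98, 95, 101, 95, 80, 77, 84, 88, 88, 98]
170 [99, 96, 95, 94, 97, 95, 98, 95, 93, 100, 98, 98, 99, 98, 97, 94, 97, 100, 97, 104, 122, 139, 136, 139, 143, 137]
215 [99, 102, 100, 97, 103, 102, 99, 98, 97, 103, 96, 100, 97, 101, 100, 99, 98, 98, 103, 91, 86, 80, 82, 88, 84, 102]
290 [100, 99, 104, 97, 97, 98, 102, 99, 102, 100, 101, 101, 99, 104, 98, 102, 99, 100, 95, 106, 124, 136, 140, 137, 137, 139]
350 [100, 96, 106, 93, 99, 96, 99, 99, 100, 95, 101, 98, 102, 95, 98, 101, 102, 95, 100, 104, 125, 142, 138, 134, 140, 141]
390 [97, 101, 99, 93, 99, 99, 99, 96, 97, 97, 92, 99, 98, 96, 97, 94, 101, 97, 97, 97, 91, 80, 75, 76, 76, 76]
200 0.6119 0.6091 0.6063
202 0.6108 0.6079 0.6051
204 0.6096 0.6067 0.6038
205 0.6091 0.6061 0.6032
206 0.6085 0.6055 0.6026
207 0.6079 0.6049 0.6019
t 36.87 pos [ 0.5872 -0.0227 -0.0139] yaw 0.0332 q6 1.31 F [ 0.   0.8 -1.5] w 0.0158
  slide [0.0015, 0.0001, -0.0005]  turn [0.0002, 0.0002, 0.0]  rows>= 0.0
```

```bash
python3 -m crank '[{"slide":[0.003,0,0.001],"turn":[0,0,0],"fingers":-1},{"slide":[0.003,0,0.001],"turn":[0,0,0],"fingers":-1},{"slide":[0.003,0,0.001],"turn":[0,0,0],"fingers":-1}]'; python3 -m crank '[{"slide":[0.003,0,0],"turn":[0,0,0],"fingers":-1},{"slide":[0.003,0,0],"turn":[0,0,0],"fingers":-1},{"slide":[0.003,0,0],"turn":[0,0,0],"fingers":-1}]'
```

```text
t: 37.12
eef_pos: [0.5876, -0.0227, -0.014]
ee_rot: [3.14, 0.003, 0.033]
force: [-5.1, 1.5, 5.7]
width: 0.0157
t: 37.37
eef_pos: [0.5888, -0.0229, -0.014]
ee_rot: [3.14, 0.003, 0.033]
force: [-5.5, -0.2, 6.8]
width: 0.0159
```

```bash
python3 -m crank '[{"slide":[0.003,0,-0.001],"turn":[0,0,0],"fingers":-1},{"slide":[0.003,0,-0.001],"turn":[0,0,0],"fingers":-1},{"slide":[0.003,0,-0.001],"turn":[0,0,0],"fingers":-1}]'; python3 -m crank '[{"slide":[0.003,0,0],"turn":[0,0,0],"fingers":-1},{"slide":[0.003,0,0],"turn":[0,0,0],"fingers":-1},{"slide":[0.003,0,0],"turn":[0,0,0],"fingers":-1}]'
```

```text
t: 37.62
eef_pos: [0.5888, -0.0228, -0.014]
ee_rot: [3.14, 0.006, 0.033]
force: [-7.8, 1.6, 7.3]
width: 0.0155
t: 37.87
eef_pos: [0.5888, -0.0229, -0.0139]
ee_rot: [3.14, 0.008, 0.033]
force: [-14.1, 3.8, 12.2]
width: 0.0159
```

```bash
python3 -m crank '[{"slide":[-0.004,0,-0.0015],"turn":[0,0,0],"fingers":-1},{"slide":[-0.004,0,-0.0015],"turn":[0,0,0],"fingers":-1},{"slide":[-0.004,0,-0.0015],"turn":[0,0,0],"fingers":-1}]'; python3 -m crank '[{"slide":[0,0,0],"turn":[0,0,0],"fingers":0},{"slide":[0,0,0],"turn":[0,0,0],"fingers":0},{"slide":[0,0,0],"turn":[0,0,0],"fingers":0},{"slide":[0,0,0],"turn":[0,0,0],"fingers":0},{"slide":[0,0,0],"turn":[0,0,0],"fingers":0}]'; python3 -m crank '[{"slide":[0,0,-0.06],"turn":[0,0,0],"fingers":0},{"slide":[-0.1,0,-0.14],"turn":[0,0,0],"fingers":0},{"slide":[-0.2,0,-0.22],"turn":[0,0,0],"fingers":0.3},{"slide":[-0.25,0,-0.25],"turn":[0,0,0],"fingers":1},{"slide":[-0.25,0,-0.25],"turn":[0,0,0],"fingers":1}]';python3 -m crank '[{"slide":[0,0,0],"turn":[0,0,0],"fingers":1},{"slide":[0,0,0],"turn":[0,0,0],"fingers":1}]'; python3 shot.py e9
```

```text
t: 38.12
eef_pos: [0.5888, -0.0229, -0.0136]
ee_rot: [3.14, 0.005, 0.033]
force: [-6.1, 1.5, 1.7]
width: 0.0156
t: 38.53
eef_pos: [0.5914, -0.0225, -0.0128]
ee_rot: [3.14, 0.0, 0.033]
force: [0.5, -0.1, -0.7]
width: 0.0417
t: 38.95
eef_pos: [0.4644, -0.0268, 0.1137]
ee_rot: [3.141, 0.0, 0.033]
force: [-1.0, -0.1, 1.1]
width: 0.0581
t: 39.12
eef_pos: [0.4664, -0.0262, 0.1141]
ee_rot: [-3.141, -0.003, 0.034]
force: [0.6, -0.1, 0.3]
width: 0.0715
```

View pics/e9.png

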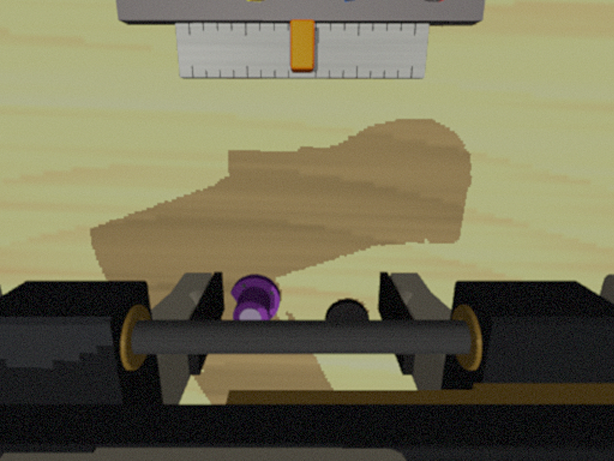

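The straightedge lies flush against the front edge, its centre at column 302 against the holder's 301. Now the puck.

```bash
python3 -c "
from h import *
plan(.38,-.33,.13,0)"
```

```text
t 39.17 pos [ 0.4667 -0.0263  0.1132] yaw 0.0339 q6 1.24 F [ 0.5  1.7 -0.9] w 0.0755
  slide [-0.1939, 0.6013, -0.0338]  turn [0.0001, -0.0003, 0.0054]  rows>= 7.6
```

```bash
python3 -m crank '[{"slide":[-0.194,0.6,-0.034],"turn":[0,0,0.0054],"fingers":1},{"slide":[-0.194,0.6,-0.034],"turn":[0,0,0.0054],"fingers":1},{"slide":[-0.194,0.6,-0.034],"turn":[0,0,0.0054],"fingers":1},{"slide":[-0.194,0.6,-0.034],"turn":[0,0,0.0054],"fingers":1},{"slide":[-0.194,0.6,-0.034],"turn":[0,0,0.0054],"fingers":1}]';python3 -m crank '[{"slide":[-0.068,0.201,-0.01],"turn":[0,0,0],"fingers":1},{"slide":[-0.068,0.201,-0.01],"turn":[0,0,0],"fingers":1},{"slide":[-0.068,0.201,-0.01],"turn":[0,0,0],"fingers":1},{"slide":[-0.068,0.201,-0.01],"turn":[0,0,0],"fingers":1},{"slide":[-0.068,0.201,-0.01],"turn":[0,0,0],"fingers":1}]'; python3 shot.py p1; python3 -c "
from h import *
plan(.43,-.335,.05,0)"
```

```text
t: 39.58
eef_pos: [0.4085, -0.2283, 0.1229]
ee_rot: [3.14, 0.002, 0.0]
force: [0.9, 0.5, 0.3]
width: 0.0877
t: 40.0
eef_pos: [0.3742, -0.3284, 0.1274]
ee_rot: [3.141, 0.003, -0.004]
force: [0.0, 1.5, 0.1]
width: 0.0875
t 40.05 pos [ 0.3745 -0.3275  0.1275] yaw -0.0025 q6 1.89 F [-0.1  0.  -0.4] w 0.0875
  slide [0.1115, 0.0146, 0.1547]  turn [0.0001, 0.0005, -0.0004]  rows>= 2.3
```

View pics/p1.png

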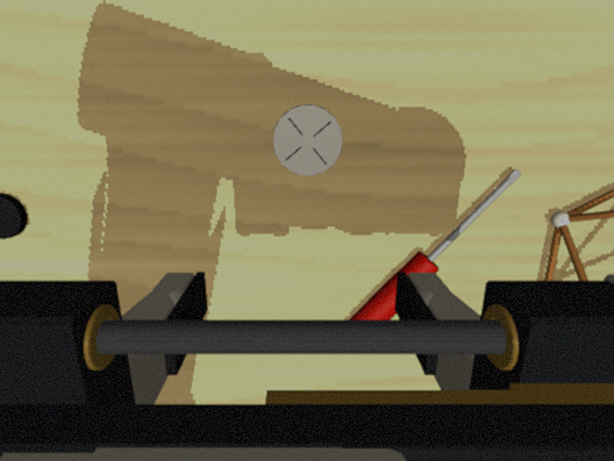

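```bash
python3 -c "
from h import *
import pickle
im,c=pickle.load(open('p1.pkl','rb'))
m=((im.astype(int).min(2)>115)&(cv2.cvtColor(im,cv2.COLOR_RGB2HSV)[...,1]<45)).astype(np.uint8); m=cv2.morphologyEx(m,cv2.MORPH_CLOSE,np.ones((7,7)))
k,l,s,ce=cv2.connectedComponentsWithStats(m)
for i in range(1,k):
  if s[i,4]>1500: print(s[i],ce[i],p2w('wrist',ce[i],.032,c)); C=p2w('wrist',ce[i],.032,c)
print(p2w('wrist',(307.5/1.2,140/1.2),.032,c))
plan(.4301,-.3361,.045,0)"
```

```text
[ 228   88   57   58 2596] [255.97765794 116.49845917] [ 0.43312581 -0.33416631  0.032     ]
[ 0.43297883 -0.33440763  0.032     ]
t 40.05 pos [ 0.3745 -0.3275  0.1275] yaw -0.0025 q6 1.89 F [-0.1  0.  -0.4] w 0.0875
  slide [0.1117, 0.0168, 0.1647]  turn [0.0001, 0.0005, -0.0004]  rows>= 2.4
```

```bash
python3 -m crank '[{"slide":[0.117,0.0134,0.07],"turn":[0,0,0],"fingers":1},{"slide":[0.117,0.0134,0.16],"turn":[0,0,0],"fingers":1},{"slide":[0.117,0.0134,0.16],"turn":[0,0,0],"fingers":1},{"slide":[0.117,0.0134,0.16],"turn":[0,0,0],"fingers":1}]';python3 -m crank '[{"slide":[0,0,0],"turn":[0,0,0],"fingers":1},{"slide":[0,0,0],"turn":[0,0,0],"fingers":1}]'; python3 -c "
from h import *
plan(.4331,-.3342,-.018,0)"
```

```text
t: 40.38
eef_pos: [0.4322, -0.3316, 0.0437]
ee_rot: [-3.14, 0.008, 0.001]
force: [-0.4, 0.2, -0.5]
width: 0.0876
t: 40.55
eef_pos: [0.4337, -0.3334, 0.0496]
ee_rot: [3.14, 0.001, 0.001]
force: [-0.6, 1.0, -0.1]
width: 0.0876
t 40.55 pos [ 0.4337 -0.3334  0.0496] yaw 0.001 q6 1.87 F [-0.6  1.  -0.1] w 0.0876
  slide [-0.0011, 0.0013, 0.1352]  turn [0.0003, 0.0001, 0.0002]  rows>= 1.6
```

```bash
python3 -m crank '[{"slide":[-0.001,0.0013,0.05],"turn":[0,0,0],"fingers":1},{"slide":[-0.001,0.0013,0.09],"turn":[0,0,0],"fingers":1},{"slide":[-0.001,0.0013,0.122],"turn":[0,0,0],"fingers":1},{"slide":[-0.001,0.0013,0.122],"turn":[0,0,0],"fingers":1},{"slide":[-0.001,0.0013,0.122],"turn":[0,0,0],"fingers":1}]';python3 sidechk.py s13
```

```text
t: 40.97
eef_pos: [0.4329, -0.3347, -0.0109]
ee_rot: [3.14, 0.0, -0.0]
force: [0.7, -0.0, 0.1]
width: 0.0874
[ 0.43289221 -0.3346541  -0.01087612] 0.08743201162406194 [ 0.7 -0.   0.1]
```

View pics/s13.png

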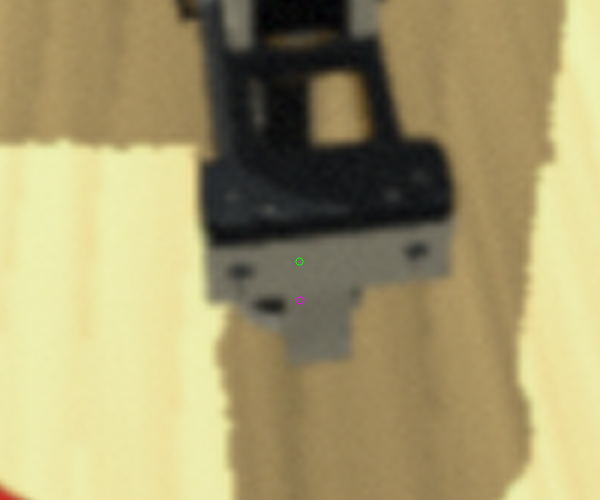

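```bash
python3 -c "
from h import *
p=get_state()['eef_pos']; b=(w2p('side',p)+.5)*6
for dx in (-.0095,.0095):
  for dy in (-.046,-.06):
    for z in (0,.01,.02): print(dx,dy,z,((w2p('side',[p[0]+dx,p[1]+dy,z])+.5)*6-b+300).round())"
```

```text
-0.0095 -0.046 0 [288. 380.]
-0.0095 -0.046 0.01 [287. 360.]
-0.0095 -0.046 0.02 [287. 340.]
-0.0095 -0.06 0 [292. 412.]
-0.0095 -0.06 0.01 [292. 392.]
-0.0095 -0.06 0.02 [291. 371.]
0.0095 -0.046 0 [341. 373.]
0.0095 -0.046 0.01 [341. 354.]
0.0095 -0.046 0.02 [341. 333.]
0.0095 -0.06 0 [347. 405.]
0.0095 -0.06 0.01 [346. 385.]
0.0095 -0.06 0.02 [346. 364.]
```

```bash
python3 -m crank '[{"slide":[0,0,0.006],"turn":[0,0,0],"fingers":1},{"slide":[0,0,0.006],"turn":[0,0,0],"fingers":-1},{"slide":[0,0,0.006],"turn":[0,0,0],"fingers":-1},{"slide":[0,0,0.006],"turn":[0,0,0],"fingers":-1},{"slide":[0,0,0.006],"turn":[0,0,0],"fingers":-1}]' 20;python3 -m crank '[{"slide":[0,0,0],"turn":[0,0,0],"fingers":-1},{"slide":[0,0,0],"turn":[0,0,0],"fingers":-1},{"slide":[0,0,0],"turn":[0,0,0],"fingers":-1},{"slide":[0,0,0],"turn":[0,0,0],"fingers":-1}]';python3 -m crank '[{"slide":[0,0,-0.04],"turn":[0,0,0],"fingers":-1},{"slide":[0,0,-0.1],"turn":[0,0,0],"fingers":-1},{"slide":[0,0,-0.14],"turn":[0,0,0],"fingers":-1},{"slide":[0,0,-0.14],"turn":[0,0,0],"fingers":-1}]'; python3 shot.py p2; python3 -c "
from h import *
plan(.60,-.29,.06,0)"
```

```text
t: 41.43
eef_pos: [0.4328, -0.3346, -0.0147]
ee_rot: [3.14, 0.0, -0.001]
force: [0.0, -0.5, -0.5]
width: 0.0666
t: 41.77
eef_pos: [0.4326, -0.3345, -0.0151]
ee_rot: [3.14, 0.001, -0.0]
force: [-0.0, 0.7, 2.3]
width: 0.0516
t: 42.1
eef_pos: [0.4352, -0.3357, 0.0589]
ee_rot: [3.138, -0.005, 0.0]
force: [0.6, -0.5, -1.7]
width: 0.0516
t 42.15 pos [ 0.4342 -0.335   0.0569] yaw -0.0004 q6 1.87 F [ 0.3  0.  -1.9] w 0.0513
  slide [0.3317, -0.0901, -0.0055]  turn [0.0004, -0.0005, -0.0001]  rows>= 4.1
```

View pics/p2.png

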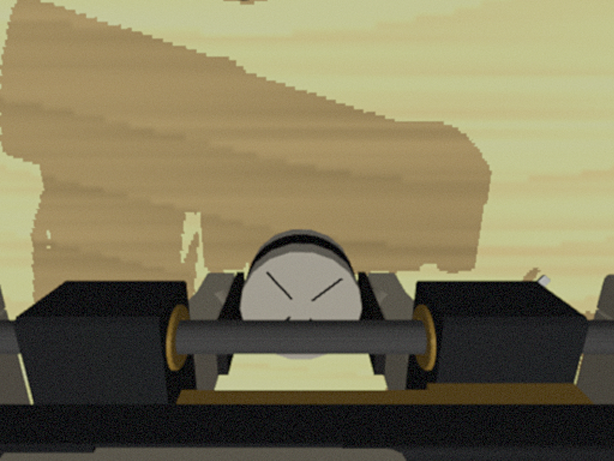

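```bash
python3 -m crank '[{"slide":[0.18,-0.068,-0.03],"turn":[0,0,0],"fingers":-1},{"slide":[0.18,-0.068,-0.03],"turn":[0,0,0],"fingers":-1},{"slide":[0.18,-0.068,-0.03],"turn":[0,0,0],"fingers":-1},{"slide":[0.18,-0.068,-0.03],"turn":[0,0,0],"fingers":-1},{"slide":[0.18,-0.068,-0.03],"turn":[0,0,0],"fingers":-1}]';python3 shot.py p3; python3 -c "
from h import *
plan(.609,-.301,.05,0)
import pickle
im,c=pickle.load(open('p3.pkl','rb'))
hsv=cv2.cvtColor(im,cv2.COLOR_RGB2HSV)
m=((hsv[...,0]>12)&(hsv[...,0]<24)&(hsv[...,1]>150)&(hsv[...,2]>90)).astype(np.uint8)
k,l,s,ce=cv2.connectedComponentsWithStats(m)
for i in range(1,k):
  if s[i,4]>400: print(s[i],ce[i],p2w('wrist',ce[i],.014,c))"
```

```text
t: 42.57
eef_pos: [0.5225, -0.2996, 0.0681]
ee_rot: [3.141, 0.003, 0.0]
force: [-0.7, -0.3, -1.6]
width: 0.0513
t 42.62 pos [ 0.5216 -0.2999  0.0681] yaw -0.0003 q6 1.77 F [-1.4 -0.4 -1.4] w 0.0513
  slide [0.175, 0.0021, 0.0356]  turn [0.0, 0.0006, -0.0]  rows>= 2.1
[ 208   61   92   68 3433] [251.51587533 100.43110982] [ 0.59625065 -0.30098979  0.014     ]
```

View pics/p3.png

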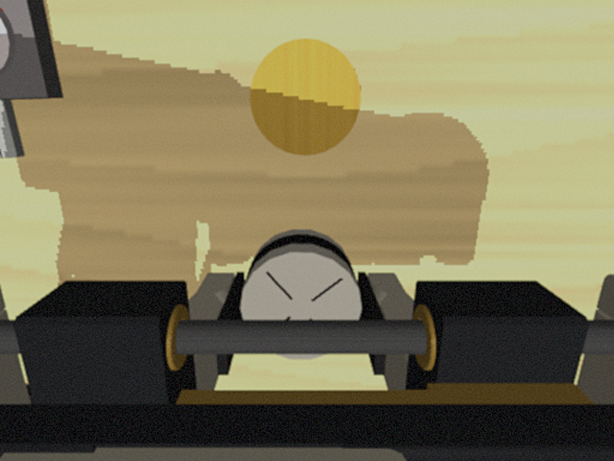

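```bash
python3 -c "
from h import *
import pickle
im,c=pickle.load(open('p3.pkl','rb'))
P=[p2w('wrist',(a/1.2,b/1.2),.014,c)[:2] for a,b in ((305,38.5),(305,155),(250,97),(361,97))]
P=np.array(P);print(P.round(4),(P[0]+P[1])/2,P[0]-P[1],(P[2]+P[3])/2)
plan((P[0][0]+P[1][0])/2-.0005,(P[2][1]+P[3][1])/2,.012,0)"
```

```text
[[ 0.6425 -0.3028]
 [ 0.575  -0.303 ]
 [ 0.6101 -0.2693]
 [ 0.6101 -0.3371]] [ 0.60876879 -0.30293356] [0.06745877 0.00018552] [ 0.6100886  -0.30323718]
t 42.62 pos [ 0.5216 -0.2999  0.0681] yaw -0.0003 q6 1.77 F [-1.4 -0.4 -1.4] w 0.0513
  slide [0.1738, 0.0066, 0.1116]  turn [0.0, 0.0006, -0.0]  rows>= 2.5
```

```bash
python3 -m crank '[{"slide":[0.08,0.0066,0],"turn":[0,0.0005,0],"fingers":-1},{"slide":[0.174,0.0066,0.02],"turn":[0,0.0005,0],"fingers":-1},{"slide":[0.174,0.0066,0.08],"turn":[0,0.0005,0],"fingers":-1},{"slide":[0.174,0.0066,0.09],"turn":[0,0.0005,0],"fingers":-1},{"slide":[0.174,0.0066,0.09],"turn":[0,0.0005,0],"fingers":-1}]';python3 -m crank '[{"slide":[0,0,0],"turn":[0,0,0],"fingers":-1},{"slide":[0,0,0],"turn":[0,0,0],"fingers":-1}]'; python3 -c "
from h import *
plan(.6085,-.303,.0,0)"
```

```text
t: 43.03
eef_pos: [0.6062, -0.3035, 0.0208]
ee_rot: [-3.141, 0.005, -0.002]
force: [-0.5, -0.2, -2.4]
width: 0.0511
t: 43.2
eef_pos: [0.6092, -0.3045, 0.0259]
ee_rot: [3.14, -0.003, -0.001]
force: [-0.1, -0.7, -1.1]
width: 0.0513
t 43.2 pos [ 0.6092 -0.3045  0.0259] yaw -0.0009 q6 1.75 F [-0.1 -0.7 -1.1] w 0.0513
  slide [-0.0016, -0.0032, 0.0518]  turn [0.0003, -0.0005, -0.0001]  rows>= 0.6
```

```bash
python3 -m crank '[{"slide":[-0.001,-0.003,0.02],"turn":[0,0,0],"fingers":-1},{"slide":[-0.001,-0.003,0.035],"turn":[0,0,0],"fingers":-1},{"slide":[-0.001,-0.003,0.045],"turn":[0,0,0],"fingers":-1},{"slide":[-0.001,-0.003,0.045],"turn":[0,0,0],"fingers":-1}]'; python3 -c "
from h import *
plan(.6085,-.303,-.001,0)"
```

```text
t: 43.53
eef_pos: [0.608, -0.3021, 0.0008]
ee_rot: [3.141, -0.0, -0.001]
force: [1.0, 0.1, -0.5]
width: 0.0516
t 43.53 pos [ 0.608  -0.3021  0.0008] yaw -0.0008 q6 1.74 F [ 1.   0.1 -0.5] w 0.0516
  slide [0.001, 0.0018, 0.0036]  turn [0.0001, -0.0, -0.0001]  rows>= 0.0
```

```bash
python3 -m crank '[{"slide":[0.0008,0.0012,0.003],"turn":[0,0,0],"fingers":-1},{"slide":[0.0008,0.0012,0.003],"turn":[0,0,0],"fingers":-1}]';python3 -m crank '[{"slide":[0,0,0.001],"turn":[0,0,0],"fingers":-1},{"slide":[0,0,0.001],"turn":[0,0,0],"fingers":0.5},{"slide":[0,0,0.001],"turn":[0,0,0],"fingers":1},{"slide":[0,0,0.001],"turn":[0,0,0],"fingers":1},{"slide":[0,0,0.001],"turn":[0,0,0],"fingers":1}]'; python3 -m crank '[{"slide":[0,0,0],"turn":[0,0,0],"fingers":1},{"slide":[0,0,0],"turn":[0,0,0],"fingers":1},{"slide":[0,0,0],"turn":[0,0,0],"fingers":1}]';python3 -m crank '[{"slide":[0,0,-0.08],"turn":[0,0,0],"fingers":1},{"slide":[-0.06,0,-0.16],"turn":[0,0,0],"fingers":1},{"slide":[-0.13,0,-0.24],"turn":[0,0,0],"fingers":1},{"slide":[-0.13,0,-0.24],"turn":[0,0,0],"fingers":1},{"slide":[-0.13,0,-0.24],"turn":[0,0,0],"fingers":1}]';python3 -m crank '[{"slide":[0,0,0],"turn":[0,0,0],"fingers":1},{"slide":[0,0,0],"turn":[0,0,0],"fingers":1}]';python3 shot.py p4
```

```text
t: 43.7
eef_pos: [0.6097, -0.3031, 0.0005]
ee_rot: [3.14, -0.002, -0.0]
force: [0.3, -0.1, -0.3]
width: 0.0513
t: 44.12
eef_pos: [0.6099, -0.3031, 0.0005]
ee_rot: [3.14, -0.003, -0.0]
force: [0.1, 0.5, -0.1]
width: 0.0729
t: 44.37
eef_pos: [0.6097, -0.303, 0.0002]
ee_rot: [3.14, -0.002, -0.001]
force: [-0.3, 0.4, -0.4]
width: 0.0865
t: 44.78
eef_pos: [0.5443, -0.3037, 0.1252]
ee_rot: [3.138, -0.009, -0.001]
force: [0.3, -0.7, 0.1]
width: 0.0877
t: 44.95
eef_pos: [0.5444, -0.3027, 0.1197]
ee_rot: [3.141, -0.002, -0.001]
force: [0.3, -0.7, 0.1]
width: 0.0877
```

View pics/p4.png

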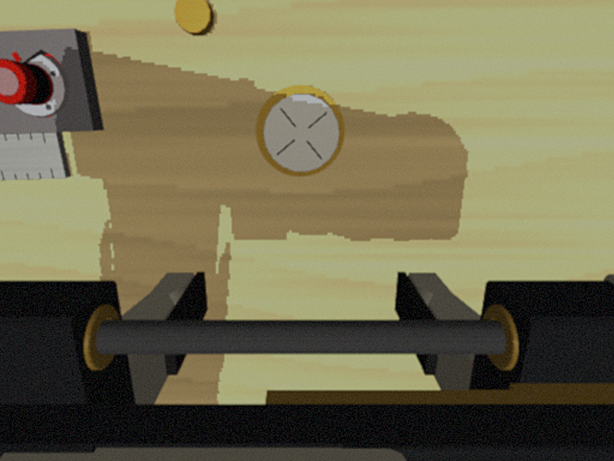

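```bash
python3 -c "
from h import *
import pickle
im,c=pickle.load(open('p4.pkl','rb'))
o=cv2.resize(im[60:160,200:300],None,fx=6,fy=6,interpolation=cv2.INTER_CUBIC)
def poly(X,r,z,col):
    q=np.array([w2p('wrist',[X[0]+r*np.cos(t),X[1]+r*np.sin(t),z],c) for t in np.linspace(0,6.28,80)])
    cv2.polylines(o,[(((q-[200,60])+.5)*6).astype(np.int32)],True,col,1)
import sys
poly((.609,-.303),.034,.014,(255,0,255)); poly((.609,-.303),.026,.046,(0,0,255))
cv2.imwrite('pics/p4c.png',o[:,:,::-1])"
```

```text
(no output)
```

View pics/p4c.png

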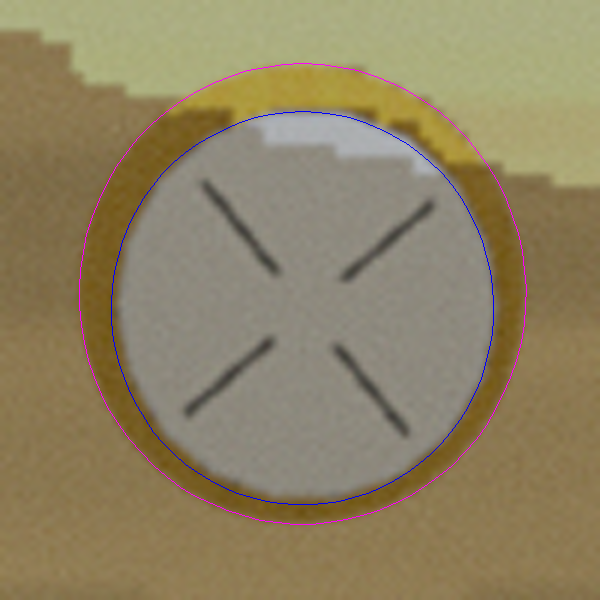

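The puck is centred on the stand to within about 1 mm. Before touching the switch I'll look over the holder and straightedge from above.

```bash
python3 -c "
from h import *
plan(.57,-.02,.15,.033)"
```

```text
t 45.0 pos [ 0.5442 -0.3026  0.119 ] yaw -0.0005 q6 1.76 F [0.9 1.2 0.3] w 0.0877
  slide [0.0513, -0.5652, -0.0624]  turn [0.0001, -0.0001, -0.0053]  rows>= 6.8
```

```bash
python3 -m crank '[{"slide":[0.05,-0.565,-0.06],"turn":[0,0,-0.005],"fingers":1},{"slide":[0.05,-0.565,-0.06],"turn":[0,0,-0.005],"fingers":1},{"slide":[0.05,-0.565,-0.06],"turn":[0,0,-0.005],"fingers":1},{"slide":[0.05,-0.565,-0.06],"turn":[0,0,-0.005],"fingers":0},{"slide":[0.05,-0.565,-0.06],"turn":[0,0,-0.005],"fingers":-1}]';python3 -m crank '[{"slide":[0.015,-0.152,-0.016],"turn":[0,0,0],"fingers":-1},{"slide":[0.015,-0.152,-0.016],"turn":[0,0,0],"fingers":-1},{"slide":[0.015,-0.152,-0.016],"turn":[0,0,0],"fingers":-1},{"slide":[0.015,-0.152,-0.016],"turn":[0,0,0],"fingers":-1}]';python3 -c "
from h import *
import pickle
im,c=save('wrist','c1',(80,30,350,190),2.2); pickle.dump((im,c),open('c1.pkl','wb'))"
```

```text
t: 45.42
eef_pos: [0.5624, -0.0945, 0.1403]
ee_rot: [3.14, 0.0, 0.031]
force: [1.5, -0.1, -0.8]
width: 0.0793
t: 45.75
eef_pos: [0.568, -0.018, 0.1484]
ee_rot: [3.14, -0.0, 0.035]
force: [0.3, -0.1, -1.7]
width: 0.0531
```

View pics/c1.png

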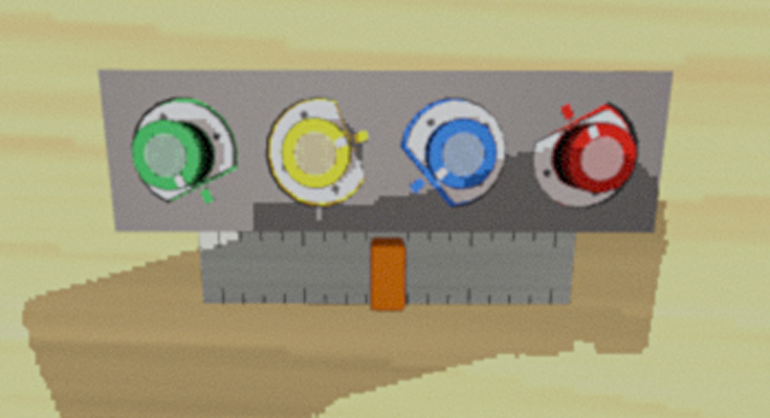

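All four cells sit in their own pockets, each flat beside its dash: green (165,155), yellow (315,152), blue (462,152), red (602,157). The straightedge is flush with the front edge. Now a close look at the switch.

```bash
python3 -c "
from h import *
plan(.50,.28,.15,.14)"
```

```text
t 45.8 pos [ 0.5677 -0.0193  0.1482] yaw 0.033 q6 1.29 F [ 0.8 -0.   0.2] w 0.0491
  slide [-0.1155, -0.6027, -0.0046]  turn [0.0003, 0.0, -0.017]  rows>= 7.4
```

```bash
python3 -m crank '[{"slide":[-0.115,-0.603,-0.02],"turn":[0,0,-0.017],"fingers":-1},{"slide":[-0.115,-0.603,-0.02],"turn":[0,0,-0.017],"fingers":-1},{"slide":[-0.115,-0.603,-0.02],"turn":[0,0,-0.017],"fingers":-1},{"slide":[-0.115,-0.603,-0.02],"turn":[0,0,-0.017],"fingers":-1},{"slide":[-0.115,-0.603,-0.02],"turn":[0,0,-0.017],"fingers":-1}]';python3 -c "
from h import *
plan(.50,.28,.15,.14)"
```

```text
t: 46.22
eef_pos: [0.522, 0.1832, 0.1553]
ee_rot: [3.139, -0.001, 0.135]
force: [1.5, 0.0, -0.1]
width: 0.0159
t 46.22 pos [0.522  0.1832 0.1553] yaw 0.1354 q6 1.01 F [ 1.5  0.  -0.1] w 0.0159
  slide [-0.0175, -0.1978, 0.01]  turn [0.0004, -0.0001, -0.0007]  rows>= 2.4
```

```bash
python3 -m crank '[{"slide":[-0.017,-0.198,0.01],"turn":[0,0,0],"fingers":-1},{"slide":[-0.017,-0.198,0.01],"turn":[0,0,0],"fingers":-1},{"slide":[-0.017,-0.198,0.01],"turn":[0,0,0],"fingers":-1},{"slide":[-0.017,-0.198,0.01],"turn":[0,0,0],"fingers":-1},{"slide":[-0.017,-0.198,0.01],"turn":[0,0,0],"fingers":-1}]';python3 shot.py l1; python3 -c "
from h import *
import pickle
plan(.50,.28,.15,.14)
im,c=pickle.load(open('l1.pkl','rb'))
hsv=cv2.cvtColor(im,cv2.COLOR_RGB2HSV)
for n,m in (('red',((hsv[...,0]<6)|(hsv[...,0]>174))&(hsv[...,1]>150)),('yel',(hsv[...,0]>20)&(hsv[...,0]<32)&(hsv[...,1]>170))):
  k,l,s,ce=cv2.connectedComponentsWithStats(m.astype(np.uint8))
  for i in range(1,k):
    if s[i,4]>300: print(n,s[i],ce[i],p2w('wrist',ce[i],.092 if n=='red' else .025,c))"
```

```text
t: 46.63
eef_pos: [0.5004, 0.2796, 0.1497]
ee_rot: [3.139, -0.0, 0.138]
force: [-0.4, -0.2, -0.7]
width: 0.0006
t 46.68 pos [0.5005 0.2789 0.1499] yaw 0.1372 q6 0.86 F [ 0.4 -0.7  1. ] w 0.0005
  slide [-0.0008, -0.0024, -0.0003]  turn [0.0005, -0.0001, -0.0004]  rows>= 0.0
red [234  94  33  34 836] [249.94497608 110.68660287] [0.56600722 0.28833353 0.092     ]
yel [ 215   28   60   83 2604] [244.68509985  62.92665131] [0.60458392 0.29848201 0.025     ]
yel [ 98 295  24  32 528] [108.1780303  311.32386364] [0.30996094 0.42299529 0.025     ]
```

View pics/l1.png

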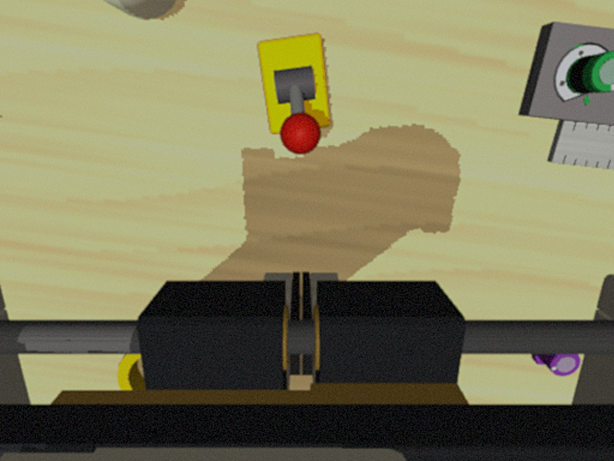

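```bash
python3 -c "
from h import *
import pickle
im,c=pickle.load(open('l1.pkl','rb'))
W=np.array([p2w('wrist',(a/1.2,b/1.2),.025,c)[:2] for a,b in ((258,43),(322,33),(331,126),(271,135))])
print(W.round(4),W.mean(0))
for a,b in ((3,0),(2,1)): d=W[b]-W[a];print(np.degrees(np.arctan2(d[1],d[0])),np.linalg.norm(d))
d=W[0]-W[1];print(np.degrees(np.arctan2(d[1],d[0]))-90,np.linalg.norm(d))"
```

```text
[[0.6237 0.3283]
 [0.6371 0.2812]
 [0.5711 0.2636]
 [0.5575 0.3108]] [0.59733637 0.29597235]
14.809008001350053 0.06846193147274764
14.908157508785392 0.06829933679613148
15.936543404929367 0.048932106163510014
```

```bash
python3 -c "
from h import *
plan(.520,.2752,.045,.262)"
```

```text
t 46.68 pos [0.5005 0.2789 0.1499] yaw 0.1372 q6 0.86 F [ 0.4 -0.7  1. ] w 0.0005
  slide [0.0375, 0.012, 0.2098]  turn [0.0005, -0.0, -0.0199]  rows>= 2.6
```

```bash
python3 -m crank '[{"slide":[0.037,0.012,0.08],"turn":[0,0,-0.02],"fingers":-1},{"slide":[0.037,0.012,0.15],"turn":[0,0,-0.02],"fingers":-1},{"slide":[0.037,0.012,0.21],"turn":[0,0,-0.02],"fingers":-1},{"slide":[0.037,0.012,0.21],"turn":[0,0,-0.02],"fingers":-1},{"slide":[0.037,0.012,0.21],"turn":[0,0,-0.02],"fingers":-1}]';python3 sidechk.py s14; python3 shot.py l2; python3 -c "
from h import *
plan(.6183,.3016,.045,.262)"
```

```text
t: 47.1
eef_pos: [0.5197, 0.2739, 0.0449]
ee_rot: [3.137, 0.002, 0.261]
force: [0.5, -0.5, 0.5]
width: 0.0005
[0.51969936 0.27393235 0.04490157] 0.0004972288610505536 [ 0.5 -0.5  0.5]
t 47.2 pos [0.5213 0.2763 0.0478] yaw 0.2627 q6 1.01 F [-0.3 -0.3  0.6] w 0.0006
  slide [0.2004, 0.0015, 0.0065]  turn [0.0002, -0.0006, 0.0001]  rows>= 2.4
```

View pics/s14.png

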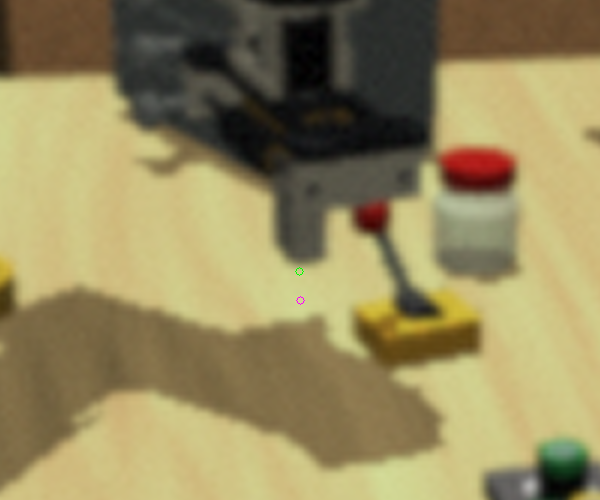

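View pics/l2.png

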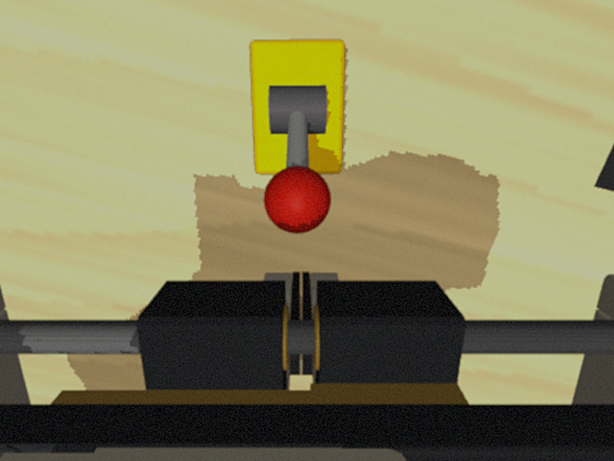

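```bash
python3 -m crank '[{"slide":[0.0,0.002,-0.018],"turn":[0,0,0],"fingers":-1},{"slide":[0.04,0.002,-0.018],"turn":[0,0,0],"fingers":-1},{"slide":[0.08,0.002,-0.018],"turn":[0,0,0],"fingers":-1},{"slide":[0.12,0.002,-0.018],"turn":[0,0,0],"fingers":-1}]';python3 -c "
from h import *
plan(.6183,.3016,.056,.262)"; python3 shot.py l3;python3 sidechk.py s15
```

```text
t: 47.53
eef_pos: [0.5796, 0.2921, 0.0589]
ee_rot: [-3.141, -0.006, 0.264]
force: [-1.7, 0.2, 0.2]
width: 0.0005
t 47.53 pos [0.5796 0.2921 0.0589] yaw 0.2642 q6 1.06 F [-1.7  0.2  0.2] w 0.0005
  slide [0.0795, 0.0019, 0.0063]  turn [-0.0, -0.0009, 0.0003]  rows>= 1.0
[0.58314643 0.29321821 0.05861838] 0.0007195343321088554 [5.9 3.6 2.2]
```

View pics/l3.png

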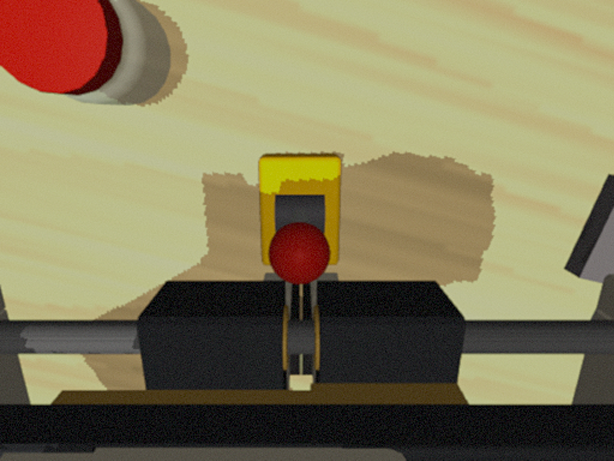

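View pics/s15.png

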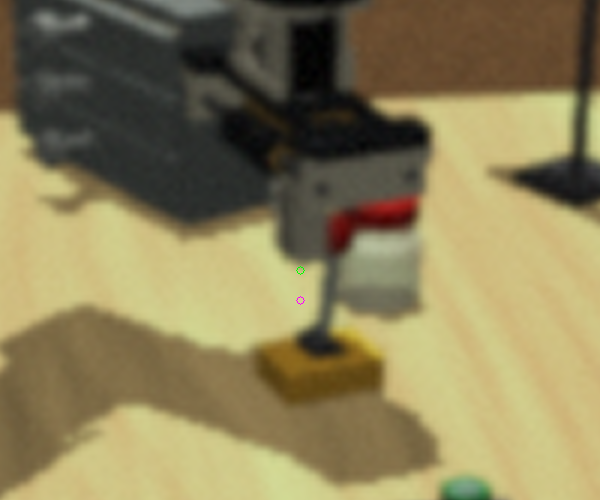

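```bash
python3 -m crank '[{"slide":[0.025,0,0],"turn":[0,0,0],"fingers":-1},{"slide":[0.045,0,0.002],"turn":[0,0,0],"fingers":-1},{"slide":[0.06,0,0.006],"turn":[0,0,0],"fingers":-1},{"slide":[0.07,0,0.008],"turn":[0,0,0],"fingers":-1},{"slide":[0.07,0,0.008],"turn":[0,0,0],"fingers":-1}]';python3 -c "
from h import *
plan(.6183,.3016,.056,.262)"; python3 shot.py l4;python3 sidechk.py s16
```

```text
t: 48.05
eef_pos: [0.6124, 0.3003, 0.0512]
ee_rot: [3.14, -0.002, 0.263]
force: [-0.3, 0.7, -0.1]
width: 0.0005
t 48.05 pos [0.6124 0.3003 0.0512] yaw 0.2632 q6 1.09 F [-0.3  0.7 -0.1] w 0.0005
  slide [0.0121, 0.0006, -0.0095]  turn [0.0003, -0.0003, 0.0002]  rows>= 0.2
[0.61198686 0.30012118 0.05107669] 0.0006207203255348031 [-0.3  0.6  1. ]
```

View pics/s16.png

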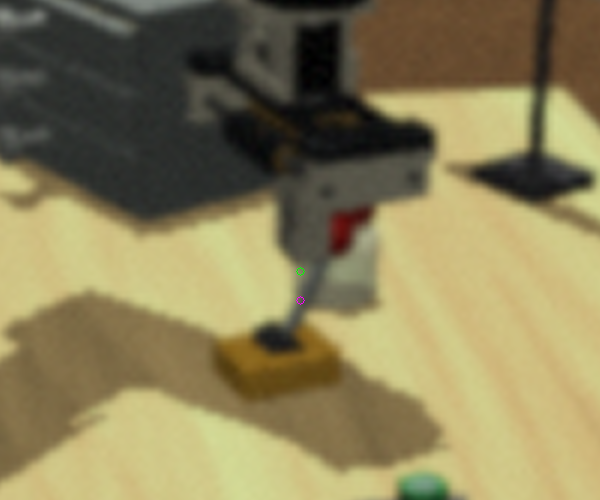

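```bash
python3 -m crank '[{"slide":[0.006,0,0],"turn":[0,0,0],"fingers":-1},{"slide":[0.012,0,0],"turn":[0,0,0],"fingers":-1},{"slide":[0.012,0,0],"turn":[0,0,0],"fingers":-1},{"slide":[0.012,0,0],"turn":[0,0,0],"fingers":-1}]';python3 -m crank '[{"slide":[0.006,0,0],"turn":[0,0,0],"fingers":-1},{"slide":[0.006,0,0],"turn":[0,0,0],"fingers":-1},{"slide":[0.006,0,0],"turn":[0,0,0],"fingers":-1}]'
```

```text
t: 48.48
eef_pos: [0.6136, 0.3002, 0.0507]
ee_rot: [3.139, 0.005, 0.263]
force: [-15.1, -2.3, 8.8]
width: 0.0006
t: 48.73
eef_pos: [0.6139, 0.3002, 0.0506]
ee_rot: [3.138, 0.01, 0.263]
force: [-23.7, -2.5, 15.3]
width: 0.0003
```

The lever has hit its stop, with force rising to 24 N while position stays put. I'll back off and check.

```bash
python3 -m crank '[{"slide":[-0.03,0,0],"turn":[0,0,0],"fingers":-1},{"slide":[-0.1,0,-0.02],"turn":[0,0,0],"fingers":-1},{"slide":[-0.18,0,-0.1],"turn":[0,0,0],"fingers":-1},{"slide":[-0.25,0,-0.18],"turn":[0,0,0],"fingers":-1},{"slide":[-0.25,0,-0.18],"turn":[0,0,0],"fingers":-1}]';python3 -m crank '[{"slide":[-0.05,-0.15,-0.05],"turn":[0,0,0],"fingers":-1},{"slide":[-0.05,-0.15,-0.05],"turn":[0,0,0],"fingers":-1},{"slide":[-0.05,-0.15,-0.05],"turn":[0,0,0],"fingers":-1},{"slide":[-0.05,-0.15,-0.05],"turn":[0,0,0],"fingers":-1}]'; python3 shot.py l5; python3 -c "
from h import *
im,c=save('side','s17',(170,130,180,135),4.4)
save('top','t17',(100,90,330,170),2.4)
import pickle
im,c=pickle.load(open('l5.pkl','rb'))
hsv=cv2.cvtColor(im,cv2.COLOR_RGB2HSV)
m=((hsv[...,0]<6)|(hsv[...,0]>174))&(hsv[...,1]>150)
k,l,s,ce=cv2.connectedComponentsWithStats(m.astype(np.uint8))
for i in range(1,k):
    if s[i,4]>150: print(s[i],ce[i],p2w('wrist',ce[i],.092,c))"
```

```text
t: 49.15
eef_pos: [0.4982, 0.2696, 0.1436]
ee_rot: [3.14, -0.004, 0.264]
force: [0.3, 0.5, 0.8]
width: 0.0007
t: 49.48
eef_pos: [0.4552, 0.3379, 0.1671]
ee_rot: [-3.142, -0.004, 0.267]
force: [1.6, -0.5, -0.6]
width: 0.0004
```

View pics/l5.png

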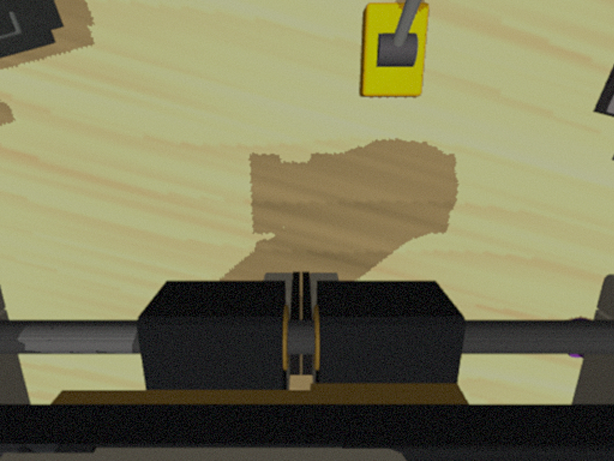

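View pics/s17.png

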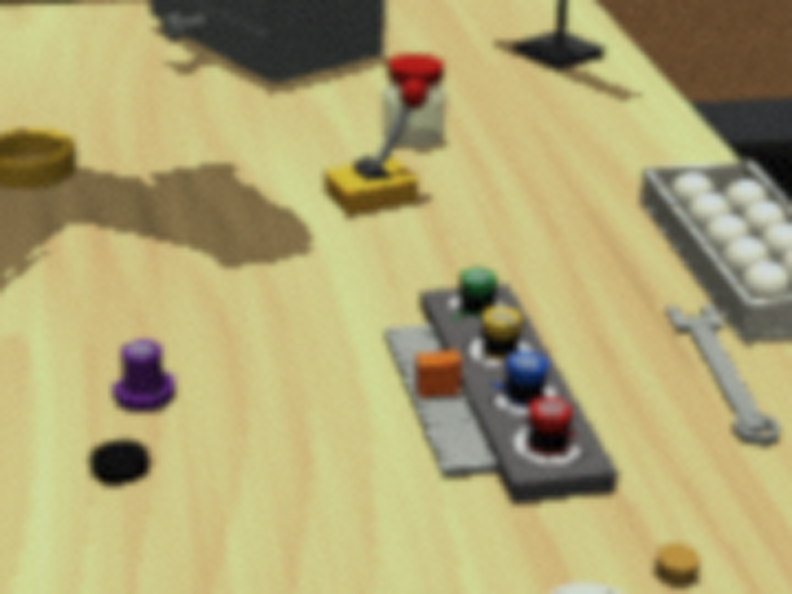

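View pics/t17.png

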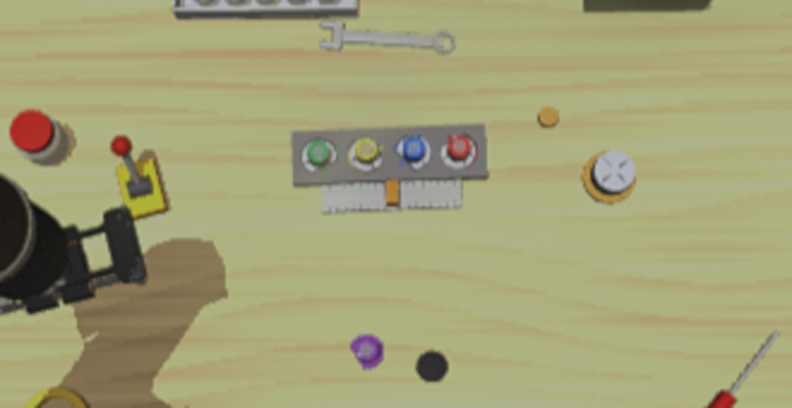

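```bash
python3 -c "
from h import *
X=p2w('top',(150.2,150.6),.092); print(X)
u=np.array([np.cos(.262),np.sin(.262)]); print('along',(X[:2]-[.5975,.296])@u,'expected on',.08*np.sin(.5))
s=p2w('side',(170+413/4.4,130+92/4.4),.092);print(s,(s[:2]-[.5975,.296])@u)"
```

```text
[0.6338663  0.30793933 0.092     ]
along 0.038217698125737054 expected on 0.03835404308833624
[0.63526763 0.30379343 0.092     ] 0.03849736802051002
```

The lever measures fully on in both cameras: ball offset 38.2 and 38.5 mm against 38.4 expected. All other items are in place, so I'm handing in.

```bash
python3 -c "
from station import *
print(job_done(), get_state()['t'])"
```

```text
the job is handed in; nothing more can be done
the job is handed in; nothing more can be done
```

The bench is ready and the job is handed in, at about 50 s of the 210 s allowed.

- **Cells:** all four were present. Red, blue, yellow and green each sit in the pocket of their own colour, with the flat beside its dash. Each one went down into its pocket without resistance. I judged that they sit home from the close wrist view and the side view.
- **Straightedge:** it was pushed against the holder's front edge until the force rose and it stopped moving. Its middle is within about 1 mm of the holder's middle.
- **Focus puck:** it stands upright on the stand, centred to within about 1 mm.
- **Lamp switch:** I flipped it last, to its stop. The ball then measured 38.2 mm past centre from the top camera and 38.5 mm from the side camera; fully on is 38.4 mm.
- **Left alone:** I did not touch the purple look-alike, black cap, screwdriver, tape roll, wrench, jar or brass nut. I saw no sign that anything had been knocked aside.

**Mismatch found:** the real fingertips end about 25–31 mm short of the reported TCP. Because of that, the first grasp of the blue cell closed on nothing. The first grasp of the straightedge closed on top of its grip block with about 7 N. I corrected the height for both, and neither the cell nor the straightedge looked disturbed. The final checks all agreed.

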